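# Set up the topping corner of a flatbread stall

### The arm

A 7-joint arm with a two-finger parallel gripper is mounted at the origin on the work surface. World frame = base frame: x ahead of the robot, y to its left, z up, the work surface at z = 0. Lengths are in m, angles in rad, forces in N, time in s.
With the tool pointing down it reaches from about 0.425 to 0.95 m from the base axis. Payload 4.7 kg.
Tool frame: the origin (TCP) lies between the finger pads; the fingertips stand 8 mm ahead of it and the grasp point (between the pads) lies 11 mm behind it; z points along the fingers, y is the direction in which the jaws open and shut (so a half turn about z gives the same grasp; the last joint's range is limited). The gripper opens to 85 mm and grips with 20 to 120 N. Pads are 22 mm wide; open, the fingers measure 114 mm over their backs; the gripper's body (76 mm by 85 mm) begins 54 mm behind the grasp point. The pads swing forward as they close: fully open they stand 13 mm farther back than shut.
Start: joints at [1.248, 0.469, -0.049, 1.532, 0.024, 1.141, -0.082], TCP at [0.196, -0.646, 0.239] pointing down, gripper open.
Joint ranges: [-2.59, 2.59], [-0.33, 1.99], [-1.39, 1.29], [0.1, 2.45], [-1.04, 4.18], [0.21, 1.99], [-2.66, 2.66]. Speed limits (rad/s): [2.57, 2.57, 3.14, 3.14, 3.14, 3.14, 3.14].

### API

Orientations are given as a 3x3 rotation matrix whose columns are the frame's x, y, z axes.
In Python, from workcell import * gives the robot as it stands.
- The arm moves only by the tool apply_moves, never from a script. Its argument "commands" is a list that holds one entry, the list of rows, each a list of 7 numbers: the shift along the tool's x, y, z in m, then the turn, a rotation vector about the tool's x, y, z in rad, then the closure, from -1 (fully open) to 1 (shut). A call has 1 to 10 rows; each row shifts and turns the commanded pose from where the row before left it, along the tool's axes as they then stand; what a row does not reach is not made up. A row lasts 1/8 s, in which the tool goes at most 62.5 mm and 10.7 degrees, less where a joint would pass 70% of its speed; a pose out of reach is approached as far as the arm can. A call is refused whole if a number of a shift passes 0.0625 or a number of a turn 0.188, either way. A call with a gripper value outside its range is refused whole. The fingers move at their own pace and stop on an object; "squeeze" is the grip in N (left out, the last holds). Time passes only in rows, so rows that do not move let the fingers close. It gives the time, the measured TCP pose, the force and the opening at its end, in the units of the state.
- get_state(): the state, without advancing time (a new reading comes with each control period).
- snapshot(name): name is "side" or "top"; returns a dict with "frame" (480x640x3 uint8, red, green, blue), "z_map" (480x640 float32, m along the optical axis (not along the pixel's ray), 0 where there is no reading), "camera_matrix" (3x3 intrinsics, pixels), "T" (4x4, takes a point from camera to world coordinates). Camera axes: x right, y up, looking along -z (the intrinsics and any distortion apply to the point x, -y, -z); pixel columns grow to the right and rows downward; lengths in m; the calibration is good to about 2 mm. A picture is of the moment at which its call begins.
- close_job(): hands the job in, once; it reports no verdict.
The state is a dict: "time": time; "q": joint angles; "qd": joint speeds; "effort": joint torques, N m; "tcp_pos": TCP position; "orientation": TCP orientation; "force": force on the tool from outside, world axes, zero at the start; "moment": the same for the moment, N m; "width": finger opening in m.
Only numpy, scipy, OpenCV 4.12 (cv2) and the standard library are available. Lean on these libraries where they do the work, as an engineer would, in place of code of your own. Each camera call takes 0.05 s, during which the arm holds its last target.

### The job

Get the topping corner ready for opening: pour all the chestnuts from the steel cup into the white bowl, then cover the bowl with its wooden lid, flat and centred, and stand the empty cup upright on the cork mat. Some seasoning tins have tipped over in the tray: stand each of them upright on the tray floor, cap up, in one row along the tray's middle with those still standing, so that all the tins end up standing there. Leave the bread board, the bun and the tongs where they are.

Things in the scene. Friction and masses are not known exactly. Their poses are not given: they have to be found in the camera images.
- tray: fixed shallow aluminium tray, the lane: 150 mm (its x) by 530 mm (its y) outside, walls 4 mm, rim 11 mm above the counter, floor 4 mm thick. Origin: centre of its underside, on the counter; its y axis runs along the row of tins, x across it (yawed only slightly from the world axes)
- bowl_rim (a point): centre of the mouth of the fixed white ceramic bowl, 68 mm above the counter; the bowl is round, 150 mm across at the rim (tapering to 90 mm at the foot), wall 3 mm, inside bottom 4 mm above the counter; it does not move
- mat_top (a point): centre of the top of the fixed round cork mat, 120 mm across, 4 mm thick, the cup's place; it does not move
- cup_center (a point): centre (half-way up) of the loose steel cup: 85 mm tall, round, outside 62 mm across at the foot widening evenly to 68 mm at the rim, wall 3 mm, no handle, about 0.13 kg; its z axis points from foot to mouth. It starts upright on the counter beside the mat, holding the chestnuts, well below the rim
- lid_knob (a point): middle of the knob of the loose wooden bowl lid, a flat disc 170 mm across and 5 mm thick, about 0.22 kg, with an upright round knob 24 mm across and 36 mm tall at its centre; this point lies 29 mm above the lid's flat underside; z axis upward out of the knob. It starts flat on the counter beyond the tray
- tin0_center (a point): centre (half-way up) of a loose seasoning tin: square body 46 by 46 mm and 88 mm tall with a round black cap 32 mm across and 14 mm tall on top, 102 mm in all, about 0.16 kg; z axis from foot to cap, so this point stands 51 mm above the tin's foot; x and y axes normal to the flat sides. At the start it lies tipped over on one flat side in the tray, its cap pointing roughly away from or towards the robot; may be absent (None)
- tin1_center (a point): centre (half-way up) of a loose seasoning tin: square body 46 by 46 mm and 88 mm tall with a round black cap 32 mm across and 14 mm tall on top, 102 mm in all, about 0.16 kg; z axis from foot to cap, so this point stands 51 mm above the tin's foot; x and y axes normal to the flat sides. At the start it lies tipped over on one flat side in the tray, its cap pointing roughly away from or towards the robot; may be absent (None)
- tin2_center (a point): centre (half-way up) of a loose seasoning tin: square body 46 by 46 mm and 88 mm tall with a round black cap 32 mm across and 14 mm tall on top, 102 mm in all, about 0.16 kg; z axis from foot to cap, so this point stands 51 mm above the tin's foot; x and y axes normal to the flat sides. At the start it lies tipped over on one flat side in the tray, its cap pointing roughly away from or towards the robot; may be absent (None)
- standing0_center (a point): centre (half-way up) of a loose seasoning tin: square body 46 by 46 mm and 88 mm tall with a round black cap 32 mm across and 14 mm tall on top, 102 mm in all, about 0.16 kg; z axis from foot to cap, so this point stands 51 mm above the tin's foot; x and y axes normal to the flat sides. At the start it already stands upright in the row
- standing1_center (a point): centre (half-way up) of a loose seasoning tin: square body 46 by 46 mm and 88 mm tall with a round black cap 32 mm across and 14 mm tall on top, 102 mm in all, about 0.16 kg; z axis from foot to cap, so this point stands 51 mm above the tin's foot; x and y axes normal to the flat sides. At the start it already stands upright in the row
- nut0: one brown roasted chestnut, a loose smooth rigid piece 24 by 18 mm, 10 g, origin at its centre; starts in the cup
- nut1: one brown roasted chestnut, a loose smooth rigid piece 24 by 18 mm, 10 g, origin at its centre; starts in the cup
- nut2: one brown roasted chestnut, a loose smooth rigid piece 24 by 18 mm, 10 g, origin at its centre; starts in the cup
- nut3: one brown roasted chestnut, a loose smooth rigid piece 24 by 18 mm, 10 g, origin at its centre; starts in the cup
- nut4: one brown roasted chestnut, a loose smooth rigid piece 24 by 18 mm, 10 g, origin at its centre; starts in the cup; may be absent (None)
- nut5: one brown roasted chestnut, a loose smooth rigid piece 24 by 18 mm, 10 g, origin at its centre; starts in the cup; may be absent (None)
- nut6: one brown roasted chestnut, a loose smooth rigid piece 24 by 18 mm, 10 g, origin at its centre; starts in the cup; may be absent (None)
- board: loose wooden board, 240 by 150 mm, with two long loaves on it, 80 mm high in all, a bystander to be left alone; origin at the centre of its underside
- tongs: loose dark steel tongs, 220 mm long, lying flat, a bystander to be left alone; origin at the centre of its underside
- bun: loose round flat bun, 90 mm across and 36 mm high, a bystander to be left alone; origin at the centre of its underside
Not all that is in view belongs to the job. Leave any red look-alike of the part that bears tin2_center alone.

How it is judged:
By the outcome, as a careful person would: the job done as asked, in the order asked, and still so for the second after the job is handed in, with the robot touching nothing.
Of tin0, tin1, tin2 only 2 to 3 are there at a start; the rules pass over those that are not, and their reading is None.
Of nut4, nut5, nut6 only 1 to 3 are there at a start; the rules pass over those that are not, and their reading is None.
At some moment in a run one of lid may be knocked a few centimetres aside while the robot is not near it.
It also fails if it takes over 210 s, if anything falls off the work surface, if the arm or the gripper's body presses on something with over 40 N, if the wrist force passes 120 N, or if a joint passes its speed limit or range.

## Working session

There is one attempt and no reset: what is moved stays moved. The work goes in short steps, Python scripts to look and compute and a tool call to move; the robot and the scene stay as the last step left them, time stands still between calls to the robot, and variables do not carry over. Pictures are saved under pics/ and viewed, and the job is handed in when it is done.

Besides the shell and the picture viewer there is one more tool, called after "Emit:" as name(argument=value, ...), one argument or row to a line, values as JSON. apply_moves: Moves the arm, as the interface text tells. Its arguments: {"type":"object","properties":{"commands":{"type":"array"},"squeeze":{"type":"number"}},"required":["commands"]}

```bash
ls; mkdir -p pics; cat > h.py <<'E'
from workcell import *
import numpy as np, cv2
def snap(n,fn=None):
    s=snapshot(n)
    if fn: cv2.imwrite('pics/'+fn,s['frame'][:,:,::-1])
    K=s['camera_matrix'];z=s['z_map'];v,u=np.mgrid[0:480,0:640]
    X=(u-K[0,2])/K[0,0]*z;Y=(v-K[1,2])/K[1,1]*z
    P=np.stack([X,-Y,-z,np.ones_like(z)],-1)@s['T'].T
    P=P[...,:3]; P[z==0]=np.nan
    return s,P
E
python3 - <<'E'
from h import *
np.set_printoptions(precision=4,suppress=True)
s,P=snap('top','top0.png');np.savez('top0.npz',f=s['frame'],P=P)
print(s['camera_matrix'],s['T'],s.keys())
s,P=snap('side','side0.png');np.savez('side0.npz',f=s['frame'],P=P)
print(s['camera_matrix'],s['T'])
print(get_state())
E
```

```text
pics
[[503.4017   0.     318.6472]
 [  0.     503.4017 236.6423]
 [  0.       0.       1.    ]] [[-0.0209  0.991  -0.1323  0.3033]
 [-0.9997 -0.0225 -0.0105  0.0201]
 [-0.0134  0.1321  0.9912  1.3941]
 [ 0.      0.      0.      1.    ]] dict_keys(['frame', 'z_map', 'camera_matrix', 'T'])
[[481.4166   0.     316.5452]
 [  0.     481.4166 240.5687]
 [  0.       0.       1.    ]] [[ 0.9986  0.0192 -0.05    0.4095]
 [-0.0517  0.5889 -0.8065 -0.9298]
 [ 0.014   0.808   0.5891  0.7583]
 [ 0.      0.      0.      1.    ]]
{'time': 0.1, 'q': array([ 1.2481,  0.4694, -0.0486,  1.5336,  0.0241,  1.141 , -0.0823]), 'qd': array([ 0.0002, -0.0003,  0.0008, -0.0035, -0.0002,  0.001 ,  0.0007]), 'effort': array([ -0.0002, -51.1518,  -0.0469, -23.8393,   0.0108,   0.0043,
         0.    ]), 'tcp_pos': array([ 0.1953, -0.6456,  0.2384]), 'orientation': array([[ 0.9571,  0.2896, -0.0006],
       [ 0.2896, -0.9571,  0.0017],
       [-0.0001, -0.0018, -1.    ]]), 'force': array([-0.0217,  0.3432,  0.1171]), 'moment': array([-0.0525, -0.0148,  0.0351]), 'width': 0.085314425743972}
```

View pics/top0.png

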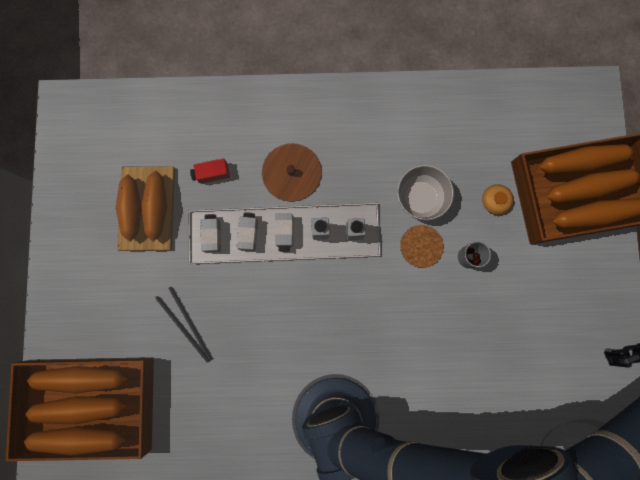

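View pics/side0.png

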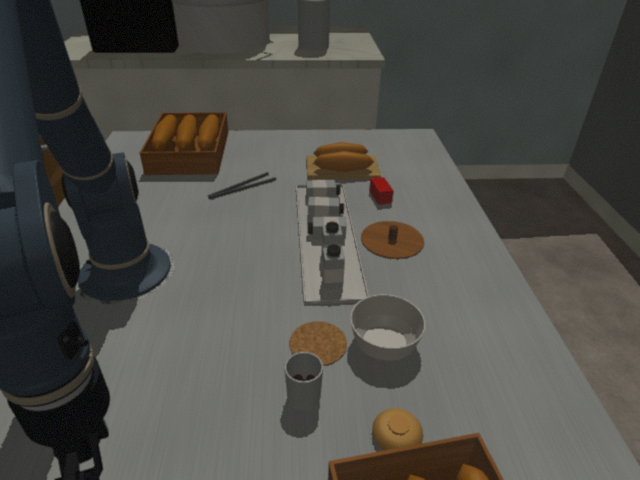

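The top view shows three lying tins at (209,233), (247,231) and (284,231). Their caps point away, away, and towards the robot. The standing tins are at (320,228) and (356,228), the lid at (292,172), the bowl at (426,193), the mat at (422,246) and the cup at (476,255). The red look-alike at (211,170) stays alone. Next I measure.

```bash
python3 - <<'E'
from h import *
np.set_printoptions(precision=4,suppress=True)
d=np.load('top0.npz');P=d['P'];f=d['f'].astype(int)
def at(u,v,r=2): return np.nanmedian(P[v-r:v+r+1,u-r:u+r+1].reshape(-1,3),0)
for n,u,v in [('tin a',209,235),('tin b',247,233),('tin c',284,230),('st0 cap',320,226),('st1 cap',356,226),('lid',275,175),('knob',292,169),('bowl in',426,193),('mat',422,246),('counter',350,300),('counter2',150,120),('tray floor',300,240),('board',148,200),('bun',497,200)]:
    print(n,at(u,v))
def comp(mask,box,name):
    x0,y0,x1,y1=box;m=np.zeros(mask.shape,bool);m[y0:y1,x0:x1]=mask[y0:y1,x0:x1]
    q=P[m]; q=q[~np.isnan(q[:,0])]
    if len(q)<3: print(name,'none');return
    r=cv2.minAreaRect((q[:,:2]*1000).astype(np.float32)); (c,rad)=cv2.minEnclosingCircle((q[:,:2]*1000).astype(np.float32))
    print(name,len(q),'mean',q.mean(0),'rect',np.round(np.array(r[0]),1),np.round(r[1],1),round(r[2],1),'circ',np.round(c,1),round(rad,1),'z',np.percentile(q[:,2],[5,50,95]))
Z=P[...,2]
comp((Z>0.055),(390,155,462,230),'bowl rim')
comp((Z>0.075),(455,230,500,280),'cup rim')
comp((f[...,0]-f[...,2]>40)&(Z<0.01),(395,220,450,272),'mat')
comp((Z<0.012)&(f[...,0]-f[...,2]>35),(255,138,330,208),'lid')
comp((Z>0.025),(255,138,330,208),'knob')
comp((Z>0.02)&(Z<0.056),(196,205,225,258),'a')
comp((Z>0.02)&(Z<0.056),(230,205,262,258),'b')
comp((Z>0.02)&(Z<0.056),(268,205,300,258),'c')
comp((Z>0.085),(305,205,340,258),'s0')
comp((Z>0.085),(340,205,372,258),'s1')
comp((f.min(-1)>115)&(Z<0.02),(180,198,390,270),'tray')
E
```

```text
tin a [0.4937 0.3296 0.0508]
tin b [0.4972 0.2276 0.0504]
tin c [0.5029 0.1274 0.0512]
st0 cap [0.503  0.0297 0.1057]
st1 cap [ 0.5009 -0.0633  0.1062]
lid [0.6673 0.1545 0.007 ]
knob [0.6737 0.1042 0.041 ]
bowl in [ 0.6059 -0.2688  0.0047]
mat [ 0.4564 -0.2507  0.0048]
counter [ 0.312  -0.0476  0.0002]
counter2 [0.8415 0.5158 0.0002]
tray floor [0.4807 0.087  0.004 ]
board [0.5885 0.4886 0.077 ]
bun [ 0.575  -0.4553  0.0359]
bowl rim 395 mean [ 0.6077 -0.2678  0.0646] rect [ 594.9 -252.9] [148.  147.5] 74.1 circ [ 595.5 -253.5] 75.3 z [0.0562 0.0655 0.0716]
cup rim 149 mean [ 0.4251 -0.3787  0.0831] rect [ 424.2 -377.4] [65.6 67.6] 21.2 circ [ 424.  -377.5] 34.8 z [0.0756 0.0836 0.089 ]
mat 1393 mean [ 0.4569 -0.2493  0.0041] rect [ 458.1 -249. ] [117.1 118.1] 77.6 circ [ 457.2 -249.5] 60.0 z [-0.0005  0.0042  0.0085]
lid 2497 mean [0.6754 0.1095 0.0051] rect [676.  109.5] [165.3 165.2] 89.6 circ [676.7 108.9] 84.6 z [0.0004 0.0051 0.0096]
knob 63 mean [0.675  0.1087 0.04  ] rect [676.9 109.8] [22.9 21.9] 89.2 circ [677.  108.9] 12.6 z [0.0298 0.0409 0.0466]
a 665 mean [0.499  0.3292 0.047 ] rect [503.  331.6] [102.   47.2] 2.1 circ [502.9 330.8] 54.1 z [0.0282 0.0491 0.0545]
b 650 mean [0.5009 0.2288 0.0476] rect [505.3 230.8] [ 47.9 102.8] 85.1 circ [504.4 230.1] 53.5 z [0.0313 0.0494 0.0541]
c 636 mean [0.5003 0.1287 0.0483] rect [499.6 129.3] [ 47.1 102.5] 89.3 circ [500.6 130.3] 53.5 z [0.0389 0.0494 0.0542]
s0 300 mean [0.5039 0.0304 0.0976] rect [505.4  30.2] [46.6 45.5] 3.1 circ [505.7  29.8] 30.1 z [0.0885 0.0945 0.1095]
s1 312 mean [ 0.4998 -0.0634  0.0975] rect [501.2 -63.8] [46.7 45.9] 2.6 circ [501.6 -64.2] 30.7 z [0.0877 0.0944 0.1093]
tray 9480 mean [0.4981 0.1245 0.0029] rect [502.  130.7] [589.2 202.9] 88.7 circ [504.4 129.3] 309.0 z [-0.0034  0.0027  0.0098]
```

```bash
cat > kin.py <<'E'
import numpy as np
from scipy.spatial.transform import Rotation as Rt
def T(al,a,d,th):
    ca,sa=np.cos(al),np.sin(al);c,s=np.cos(th),np.sin(th)
    return np.array([[c,-s,0,a],[s*ca,c*ca,-sa,-sa*d],[s*sa,c*sa,ca,ca*d],[0,0,0,1]])
E
python3 - <<'E'
from h import *
from kin import *
import itertools
np.set_printoptions(precision=3,suppress=True)
st=get_state();q=st['q'];R=st['orientation'];p=st['tcp_pos']
h=np.pi/2
AL=[0,-h,h,h,h,h,-h]
res=[]
for sg in itertools.product([1,-1],repeat=7):
    M=np.eye(4)
    for i in range(7): M=M@T(AL[i],[0,0,0,.0525,.0775,0,.076][i],[.267,0,.293,0,.3425,0,.2][i],sg[i]*q[i])
    # yaw-invariant: tool z down?
    res.append((M[2,2],sg,np.linalg.norm(M[:2,3]),M[2,3],np.degrees(np.arctan2(M[1,3],M[0,3])), (np.linalg.inv(M[:3,:3])@[0,0,1])))
res.sort(key=lambda r:r[0])
for r in res[:8]: print(r)
print(np.hypot(p[0],p[1]),np.degrees(np.arctan2(p[1],p[0])),R.T@[0,0,1])
E
```

```text
(np.float64(-0.9971007899975196), (1, 1, 1, 1, 1, 1, 1), np.float64(0.5769345479382283), np.float64(0.2011684865802783), np.float64(69.24316523502046), array([-0.076, -0.005, -0.997]))
(np.float64(-0.9971007899975196), (1, 1, 1, 1, 1, 1, -1), np.float64(0.5769345479382283), np.float64(0.2011684865802783), np.float64(69.24316523502046), array([-0.076,  0.007, -0.997]))
(np.float64(-0.9971007899975196), (1, 1, -1, 1, -1, 1, 1), np.float64(0.5769345479382283), np.float64(0.2011684865802783), np.float64(73.77802788355119), array([-0.076, -0.007, -0.997]))
(np.float64(-0.9971007899975196), (1, 1, -1, 1, -1, 1, -1), np.float64(0.5769345479382283), np.float64(0.2011684865802783), np.float64(73.77802788355119), array([-0.076,  0.005, -0.997]))
(np.float64(-0.9971007899975196), (1, -1, 1, -1, 1, -1, 1), np.float64(0.25658354245320625), np.float64(0.12463427116040054), np.float64(-110.5215241144156), array([ 0.076,  0.005, -0.997]))
(np.float64(-0.9971007899975196), (1, -1, 1, -1, 1, -1, -1), np.float64(0.25658354245320625), np.float64(0.12463427116040054), np.float64(-110.5215241144156), array([ 0.076, -0.007, -0.997]))
(np.float64(-0.9971007899975196), (1, -1, -1, -1, -1, -1, 1), np.float64(0.25658354245320625), np.float64(0.12463427116040054), np.float64(-106.45728276701273), array([ 0.076,  0.007, -0.997]))
(np.float64(-0.9971007899975196), (1, -1, -1, -1, -1, -1, -1), np.float64(0.25658354245320625), np.float64(0.12463427116040054), np.float64(-106.45728276701273), array([ 0.076, -0.005, -0.997]))
0.674481798574577 -73.16584271602551 [-0.    -0.002 -1.   ]
```

Emit:
apply_moves(
  commands=[
    [[0,0,0,0,0,0.15,-1],[0,0,0,0,0,0.15,-1],[0.03,0,0,0.1,0,0,-1],[0.03,0,0,0.1,0,0,-1],[0,0.03,0,0,0.1,0,-1],[0,0.03,0,0,0.1,0,-1],[0,0,0,0,0,0,-1]],
  ],
)

```text
time: 0.98
tcp_pos: [0.2505, -0.7071, 0.2246]
orientation: [[0.98, -0.013, 0.198], [-0.052, -0.98, 0.194], [0.191, -0.201, -0.961]]
force: [0.1, 0.7, -1.1]
width: 0.0855
```

```bash
python3 - <<'E'
from h import *
print(get_state())
E
```

```text
{'time': 0.975, 'q': array([ 1.30023344,  0.68059747, -0.05049276,  1.23383774, -0.22363425,
        1.36112514, -0.28336593]), 'qd': array([-0.04146107, -0.03494614, -0.03742381,  0.0204615 , -0.00721556,
        0.01985601, -0.01318783]), 'effort': array([ -0.65036489, -62.04353571,  -1.08543143, -24.98442292,
        -0.89929881,   0.29199659,   0.08426838]), 'tcp_pos': array([ 0.25047066, -0.70710389,  0.22460193]), 'orientation': array([[ 0.98017376, -0.01267393,  0.1977341 ],
       [-0.05186187, -0.97957135,  0.19429441],
       [ 0.19123219, -0.20069714, -0.96080743]]), 'force': array([ 0.11695767,  0.69237542, -1.1480959 ]), 'moment': array([-0.11843378,  0.23680141, -0.02006653]), 'width': 0.08550317980530017}
```

```bash
cat > kin.py <<'E'
import numpy as np
from scipy.spatial.transform import Rotation as Rt
from scipy.optimize import least_squares
def fk(q,pr,sg):
    # zero pose straight up
    yaw,h,L1,L2,Lt,t7,a=pr[:7]
    R=Rt.from_euler('z',yaw);p=np.array([0,0,h])
    for i,ax in enumerate('zyzyzyz'):
        R=R*Rt.from_euler(ax,sg[i]*q[i])
        if i==1: p=p+R.apply([0,0,L1])   # after j2 (j3 about same axis)
        if i==3: p=p+R.apply([0,0,L2])
        if i==5: p=p+R.apply([a,0,Lt])
    R=R*Rt.from_euler('z',t7)
    return p,R.as_matrix()
E
python3 - <<'E'
from kin import *
import itertools
np.set_printoptions(precision=4,suppress=True)
D=[(np.array([ 1.2481,  0.4694, -0.0486,  1.5336,  0.0241,  1.141 , -0.0823]),np.array([ 0.1953, -0.6456,  0.2384]),np.array([[ 0.9571,  0.2896, -0.0006],[ 0.2896, -0.9571,  0.0017],[-0.0001, -0.0018, -1.    ]])),
(np.array([ 1.30023344,  0.68059747, -0.05049276,  1.23383774, -0.22363425,1.36112514, -0.28336593]),np.array([ 0.25047066, -0.70710389,  0.22460193]),np.array([[ 0.98017376, -0.01267393,  0.1977341 ],[-0.05186187, -0.97957135,  0.19429441],[ 0.19123219, -0.20069714, -0.96080743]]))]
out=[]
for sg in itertools.product([1,-1],repeat=4):
  s=[sg[0],1,sg[1],1,sg[2],1,sg[3]]
  for y0 in (0,1.57,3.14,-1.57):
   for t0 in (0,1.57,3.14,-1.57):
    def f(x):
        r=[]
        for q,p,R in D:
            P,M=fk(q,x,s); r+=list((P-p)*3)+list((M-R).ravel())
        return np.array(r+[0.1*x[6]])
    o=least_squares(f,[y0,.35,.4,.4,.25,t0,0]);out.append((o.cost,s,o.x))
out.sort(key=lambda a:a[0])
for o in out[:6]: print(o)
E
```

```text
(np.float64(0.00029731779469599837), [-1, 1, -1, 1, -1, 1, -1], array([-0.0608,  0.2587,  0.5443,  0.46  ,  0.3133,  1.5112, -0.011 ]))
(np.float64(0.0002973177946959993), [-1, 1, -1, 1, -1, 1, -1], array([-0.0608,  0.2587,  0.5443,  0.46  ,  0.3133,  1.5112, -0.011 ]))
(np.float64(0.0002973177946960042), [-1, 1, -1, 1, -1, 1, -1], array([-0.0608,  0.2587,  0.5443,  0.46  ,  0.3133,  1.5112, -0.011 ]))
(np.float64(0.00029731779469600487), [-1, 1, -1, 1, -1, 1, -1], array([-0.0608,  0.2587,  0.5443,  0.46  ,  0.3133, -4.772 , -0.011 ]))
(np.float64(0.00029731779469600574), [-1, 1, -1, 1, -1, 1, -1], array([-0.0608,  0.2587,  0.5443,  0.46  ,  0.3133,  1.5112, -0.011 ]))
(np.float64(0.00029731779469600764), [-1, 1, -1, 1, -1, 1, -1], array([-0.0608,  0.2587,  0.5443,  0.46  ,  0.3133,  1.5112, -0.011 ]))
```

```bash
cat > plan.py <<'E'
import numpy as np, json, sys, os
from workcell import get_state
from scipy.spatial.transform import Rotation as Rt
def log():
    s=get_state(); L=json.load(open('log.json')) if os.path.exists('log.json') else []
    L.append([s['q'].tolist(),s['tcp_pos'].tolist(),s['orientation'].tolist()]); json.dump(L,open('log.json','w')); return s
def rz(z,yhint):
    z=np.array(z,float);z/=np.linalg.norm(z);y=np.array(yhint,float);y-=z*(z@y);y/=np.linalg.norm(y)
    return np.stack([np.cross(y,z),y,z],1)
def plan(p1,R1,grip,vmax=0.05,wmax=0.17,start=None,n=None,first=10):
    if start is None:
        s=log();p0,R0=s['tcp_pos'],s['orientation']
    else: p0,R0=start
    p1=np.array(p1,float);rv=Rt.from_matrix(R0.T@R1).as_rotvec()
    if n is None: n=max(1,int(np.ceil(max(np.linalg.norm(p1-p0)/vmax,np.linalg.norm(rv)/wmax))))
    rows=[]
    for k in range(n):
        Rk=R0@Rt.from_rotvec(rv*k/n).as_matrix()
        d=Rk.T@((p1-p0)/n)
        rows.append([float(v) for v in list(np.round(d,4)+0.)+list(np.round(rv/n,4)+0.)]+[grip])
    print('n',n)
    for i in range(0,n,10): print(json.dumps(rows[i:i+10]))
    return p1,R1
def down(yaw):  # tool down, y axis (jaw) at yaw in world
    return rz([0,0,-1],[np.cos(yaw),np.sin(yaw),0])
E
python3 - <<'E'
from plan import *
import json
json.dump([[[ 1.2481,  0.4694, -0.0486,  1.5336,  0.0241,  1.141 , -0.0823],[ 0.1953, -0.6456,  0.2384],[[ 0.9571,  0.2896, -0.0006],[ 0.2896, -0.9571,  0.0017],[-0.0001, -0.0018, -1.    ]]]],open('log.json','w'))
a=np.radians(20);d=np.array([.64,.77,0]);d/=np.linalg.norm(d)
z=np.append(d[:2]*np.cos(a),-np.sin(a))
for s in (1,-1):
    plan(np.array([.424,-.3775,.2])-.12*z,rz(z,[s*d[1],-s*d[0],0]),-1)
E
```

```text
n 8
[[0.0112, -0.0303, 0.0064, 0.0562, 0.1078, -0.1029, -1], [0.0134, -0.0286, 0.0094, 0.0562, 0.1078, -0.1029, -1], [0.0151, -0.0265, 0.0125, 0.0562, 0.1078, -0.1029, -1], [0.0162, -0.0241, 0.0156, 0.0562, 0.1078, -0.1029, -1], [0.0167, -0.0214, 0.0187, 0.0562, 0.1078, -0.1029, -1], [0.0166, -0.0186, 0.0216, 0.0562, 0.1078, -0.1029, -1], [0.0158, -0.0156, 0.0243, 0.0562, 0.1078, -0.1029, -1], [0.0145, -0.0126, 0.0268, 0.0562, 0.1078, -0.1029, -1]]
n 14
[[0.0064, -0.0173, 0.0037, 0.0733, -0.0382, 0.1463, -1], [0.004, -0.0178, 0.0048, 0.0733, -0.0382, 0.1463, -1], [0.0016, -0.0178, 0.006, 0.0733, -0.0382, 0.1463, -1], [-0.0007, -0.0174, 0.0072, 0.0733, -0.0382, 0.1463, -1], [-0.0029, -0.0165, 0.0086, 0.0733, -0.0382, 0.1463, -1], [-0.0049, -0.0153, 0.0099, 0.0733, -0.0382, 0.1463, -1], [-0.0066, -0.0137, 0.0112, 0.0733, -0.0382, 0.1463, -1], [-0.008, -0.0117, 0.0124, 0.0733, -0.0382, 0.1463, -1], [-0.0091, -0.0095, 0.0135, 0.0733, -0.0382, 0.1463, -1], [-0.0098, -0.0071, 0.0144, 0.0733, -0.0382, 0.1463, -1]]
[[-0.0101, -0.0046, 0.0153, 0.0733, -0.0382, 0.1463, -1], [-0.0099, -0.002, 0.0159, 0.0733, -0.0382, 0.1463, -1], [-0.0094, 0.0006, 0.0163, 0.0733, -0.0382, 0.1463, -1], [-0.0085, 0.0031, 0.0165, 0.0733, -0.0382, 0.1463, -1]]
```

Emit:
apply_moves(
  commands=[
    [[0.0112,-0.0303,0.0064,0.0562,0.1078,-0.1029,-1],[0.0134,-0.0286,0.0094,0.0562,0.1078,-0.1029,-1],[0.0151,-0.0265,0.0125,0.0562,0.1078,-0.1029,-1],[0.0162,-0.0241,0.0156,0.0562,0.1078,-0.1029,-1]],
  ],
)

```text
time: 1.48
tcp_pos: [0.3058, -0.5817, 0.2363]
orientation: [[0.721, 0.446, 0.53], [0.209, -0.87, 0.447], [0.661, -0.212, -0.72]]
force: [-0.2, 0.1, -0.7]
width: 0.0853
```

```bash
python3 -c "
from plan import *
print(log()['q'])"
```

```text
[ 1.5156645   0.65291655 -0.3280362   1.45488895 -0.52232716  1.38829483
  0.22645883]
```

Emit:
apply_moves(
  commands=[
    [[0.0167,-0.0214,0.0187,0.0562,0.1078,-0.1029,-1],[0.0166,-0.0186,0.0216,0.0562,0.1078,-0.1029,-1],[0.0158,-0.0156,0.0243,0.0562,0.1078,-0.1029,-1],[0.0145,-0.0126,0.0268,0.0562,0.1078,-0.1029,-1]],
  ],
)

```text
time: 1.98
tcp_pos: [0.3554, -0.4602, 0.2441]
orientation: [[0.21, 0.775, 0.596], [0.266, -0.632, 0.728], [0.941, 0.006, -0.339]]
force: [-1.0, 0.3, -1.2]
width: 0.0855
```

```bash
cat > fit.py <<'E'
from kin import *
import json
np.set_printoptions(precision=4,suppress=True)
sg=[-1,1,-1,1,-1,1,-1]
# generic: offsets vectors after each joint
def fk2(q,x):
    R=Rt.from_euler('z',x[0]);p=np.array([0,0,x[1]])
    off={1:[x[8],0,x[2]],3:[x[9],0,x[3]],5:[x[6],0,x[4]],2:[x[10],0,0],4:[x[11],0,0]}
    for i,ax in enumerate('zyzyzyz'):
        R=R*Rt.from_euler(ax,sg[i]*q[i]+ (x[12+i] if i in(1,2,3,4,5) else 0))
        if i in off: p=p+R.apply(off[i])
    R=R*Rt.from_euler('z',x[5]); p=p+R.apply([0,x[7],0])
    return p,R.as_matrix()
def fit():
    D=json.load(open('log.json'))
    x0=np.zeros(19);x0[:7]=[-.06,.2587,.5443,.46,.3133,1.5112,0]
    w=np.r_[np.zeros(6),np.ones(6)*.05,np.ones(7)*.2]
    def f(x):
        r=[]
        for q,p,R in D:
            P,M=fk2(np.array(q),x); r+=list((P-p)*3)+list((M-R).ravel())
        return np.array(r+list(w*x))
    o=least_squares(f,x0)
    return o,f,D
if __name__=='__main__':
    o,f,D=fit();print(o.x);r=f(o.x)[:12*len(D)].reshape(-1,12);print(r)
    np.save('kp.npy',o.x)
E
python3 -c "
from plan import *
print(log()['q'])"; python3 fit.py
```

```text
[ 1.61889857  0.77395318 -0.56488992  1.59308145 -0.6905499   1.51008036
  0.67979649]
[-0.0572  0.2357  0.485   0.447   0.2472  1.5699 -0.0702  0.0518  0.171
 -0.1181 -0.2355  0.1356  0.     -0.0062  0.0521  0.0282 -0.0322 -0.015
  0.    ]
[[ 0.0069  0.0064  0.0016 -0.0015  0.0048 -0.0073  0.0048  0.0014  0.0026
  -0.0062 -0.0046  0.    ]
 [ 0.0006  0.0035  0.0019 -0.0003 -0.0068  0.001  -0.0076  0.0011  0.0033
  -0.0007 -0.0048  0.0009]
 [ 0.0006  0.0035  0.0019 -0.0003 -0.0068  0.001  -0.0076  0.0011  0.0033
  -0.0007 -0.0048  0.0009]
 [ 0.0092 -0.0151 -0.0118  0.0018 -0.0025 -0.0003  0.0005 -0.0018 -0.0038
  -0.0021  0.0022 -0.0025]
 [-0.0068  0.0045  0.0064 -0.0042 -0.0001  0.0016  0.0108  0.     -0.004
  -0.0022  0.0107 -0.0057]]
```

```bash
python3 - <<'E'
from kin import *
import json,itertools
np.set_printoptions(precision=4,suppress=True)
D=json.load(open('log.json'))
res=[]
for sg in itertools.product([1,-1],repeat=7):
  if sg[1]<0: continue
  def R(q,x):
    r=Rt.from_euler('z',x[0])
    for i,ax in enumerate('zyzyzyz'): r=r*Rt.from_euler(ax,sg[i]*q[i]+x[1+i]*(i in(1,2,3,4,5)))
    return (r*Rt.from_euler('z',x[7]))
  def f(x,w=.02): return np.concatenate([(Rt.from_matrix(Rm).inv()*R(q,x)).as_rotvec() for q,p,Rm in D]+[w*x[1:7]])
  best=None
  for y in (0,1.57,3.14,-1.57):
   for t in (0,1.57,3.14,-1.57):
    o=least_squares(f,[y]+[0]*6+[t])
    if best is None or o.cost<best[0]: best=(o.cost,sg,o.x,o.fun[:15])
  res.append(best)
res.sort(key=lambda b:b[0])
for b in res[:5]: print(b)
E
```

```text
Still running in the background as job /tmp/bash_jobs.1000/f6f15f34464c (pid 718). You'll get a notice when it ends.
```

Emit:
apply_moves(
  commands=[
    [[0,0,0,0,0,0,-1],[0,0,0,0,0,0,-1]],
  ],
)

```text
time: 2.22
tcp_pos: [0.3552, -0.4624, 0.244]
orientation: [[0.215, 0.772, 0.598], [0.267, -0.635, 0.725], [0.939, 0.004, -0.343]]
force: [0.4, -0.6, -0.2]
width: 0.0855
```

```bash
pkill -f python3; python3 -c "
from plan import *
print(log())"
python3 - <<'E'
import json
L=json.load(open('log.json'));L=[L[0],L[1],L[-1]];json.dump(L,open('log.json','w'))
E
python3 fit.py
```

```text
{'time': 2.225, 'q': array([ 1.61826896,  0.77280636, -0.56217245,  1.59015618, -0.68981293,
        1.5087587 ,  0.67533169]), 'qd': array([ 0.00586783, -0.01354121,  0.00991449, -0.0125977 ,  0.00127874,
        0.00135808,  0.00597206]), 'effort': array([-5.06761204e-01, -5.46495330e+01, -1.05798760e+01, -1.64590430e+01,
       -2.32281469e+00,  1.87364191e+00, -2.95819715e-03]), 'tcp_pos': array([ 0.35518299, -0.46237518,  0.24399349]), 'orientation': array([[ 0.21549161,  0.77231785,  0.59756883],
       [ 0.26739767, -0.63522579,  0.72455965],
       [ 0.93918148,  0.00365199, -0.34340182]]), 'force': array([ 0.35533223, -0.55400472, -0.15381691]), 'moment': array([-0.74441501,  0.63194079, -0.00800125]), 'width': 0.08546578970184392}
[-0.0401  0.1804  0.4844  0.4197  0.2584  1.5732 -0.1071  0.0838  0.2078
 -0.1718 -0.3366  0.1629  0.     -0.0037  0.0377  0.0187 -0.023  -0.0107
  0.    ]
[[ 0.0066  0.0023 -0.0001 -0.0004  0.0015 -0.0047  0.0015  0.0004  0.0013
  -0.0041 -0.0026  0.    ]
 [-0.0004 -0.0001 -0.0009 -0.0003 -0.0069  0.001  -0.0075  0.0008  0.002
  -0.0006 -0.0035  0.0006]
 [-0.0003 -0.0003  0.0009 -0.0015 -0.0005  0.0012  0.0061 -0.0006 -0.0028
  -0.0014  0.0056 -0.0038]]pkill: killing pid 237 failed: Operation not permitted
```

```bash
python3 - <<'E'
from plan import *
a=np.radians(20);d=np.array([.64,.77,0]);d/=np.linalg.norm(d)
z=np.append(d[:2]*np.cos(a),-np.sin(a));R=rz(z,[d[1],-d[0],0])
g=np.array([.424,-.3775,.052])+.011*z
S=plan(g-.11*d,R,-1)
plan(g,R,-1,start=S,vmax=.025)
E
```

```text
n 4
[[-0.0451, -0.0005, 0.0191, -0.0009, 0.0004, 0.0013, -1], [-0.0451, -0.0005, 0.019, -0.0009, 0.0004, 0.0013, -1], [-0.0452, -0.0004, 0.019, -0.0009, 0.0004, 0.0013, -1], [-0.0452, -0.0004, 0.019, -0.0009, 0.0004, 0.0013, -1]]
n 5
[[0.0075, 0.0, 0.0207, 0.0, 0.0, 0.0, -1], [0.0075, 0.0, 0.0207, 0.0, 0.0, 0.0, -1], [0.0075, 0.0, 0.0207, 0.0, 0.0, 0.0, -1], [0.0075, 0.0, 0.0207, 0.0, 0.0, 0.0, -1], [0.0075, 0.0, 0.0207, 0.0, 0.0, 0.0, -1]]
```

Emit:
apply_moves(
  commands=[
    [[-0.0451,-0.0005,0.0191,-0.0009,0.0004,0.0013,-1],[-0.0451,-0.0005,0.019,-0.0009,0.0004,0.0013,-1],[-0.0452,-0.0004,0.019,-0.0009,0.0004,0.0013,-1],[-0.0452,-0.0004,0.019,-0.0009,0.0004,0.0013,-1],[0,0,0,0,0,0,-1]],
  ],
)

```text
time: 2.85
tcp_pos: [0.3592, -0.4529, 0.0454]
orientation: [[0.221, 0.769, 0.6], [0.258, -0.639, 0.725], [0.941, -0.005, -0.339]]
force: [-0.1, -0.1, 1.0]
width: 0.085
```

```bash
python3 - <<'E'
from plan import *
from h import snap
a=np.radians(20);d=np.array([.64,.77,0]);d/=np.linalg.norm(d)
z=np.append(d[:2]*np.cos(a),-np.sin(a));R=rz(z,[d[1],-d[0],0])
g=np.array([.424,-.3775,.052])+.011*z
s=log();print(s['q'],s['tcp_pos'],s['force'],s['orientation'][:,2])
plan(g,R,-1,vmax=.025)
snap('side','s1.png')
E
```

```text
[ 1.57547198  1.04049836 -0.5004607   1.62198714 -0.61813981  1.30688154
  0.86277988] [ 0.35916545 -0.4528957   0.04539161] [-0.08484408 -0.13213704  1.01287025] [ 0.59992769  0.72454705 -0.33929093]
n 5
[[0.008, 0.0003, 0.0205, -0.0004, -0.0006, -0.001, -1], [0.008, 0.0003, 0.0205, -0.0004, -0.0006, -0.001, -1], [0.008, 0.0003, 0.0204, -0.0004, -0.0006, -0.001, -1], [0.008, 0.0003, 0.0204, -0.0004, -0.0006, -0.001, -1], [0.008, 0.0003, 0.0204, -0.0004, -0.0006, -0.001, -1]]
```

View pics/s1.png

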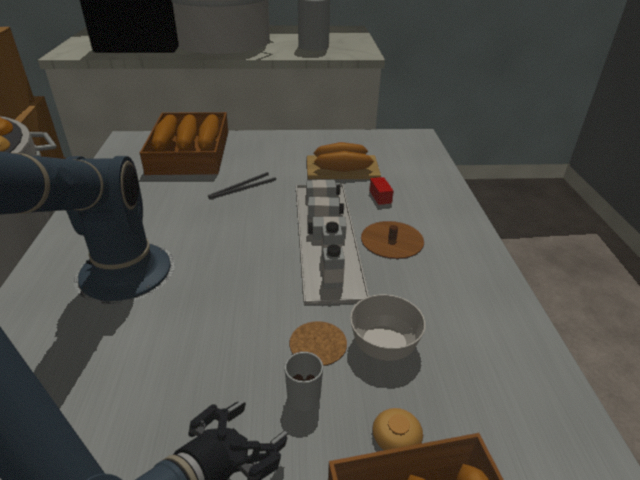

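The gripper is at about (235,440), open, low and aimed at the cup at (304,380). I advance and close.

Emit:
apply_moves(
  commands=[
    [[0.008,0.0003,0.0205,-0.0004,-0.0006,-0.001,-1],[0.008,0.0003,0.0205,-0.0004,-0.0006,-0.001,-1],[0.008,0.0003,0.0204,-0.0004,-0.0006,-0.001,-1],[0.008,0.0003,0.0204,-0.0004,-0.0006,-0.001,-1],[0.008,0.0003,0.0204,-0.0004,-0.0006,-0.001,-1],[0,0,0,0,0,0,-1]],
  ],
)

```text
time: 3.65
tcp_pos: [0.4329, -0.3672, 0.0515]
orientation: [[0.213, 0.772, 0.599], [0.266, -0.636, 0.724], [0.94, 0.005, -0.341]]
force: [-0.2, 0.1, 0.1]
width: 0.0852
```

Emit:
apply_moves(
  commands=[
    [[0,0,0,0,0,0,1],[0,0,0,0,0,0,1],[0,0,0,0,0,0,1],[0,0,0,0,0,0,1],[0,0,0,0,0,0,1]],
  ],
  squeeze=40,
)

```text
time: 4.28
tcp_pos: [0.4315, -0.3703, 0.0504]
orientation: [[0.215, 0.769, 0.602], [0.268, -0.639, 0.721], [0.939, 0.006, -0.344]]
force: [0.2, -1.1, -0.7]
width: 0.0638
```

```bash
python3 - <<'E'
from plan import *
from h import snap
s=log();print(s['q'],s['tcp_pos'],s['force'],s['width'])
snap('side','s2.png')
E
```

```text
[ 1.49860764  1.00788326 -0.57438325  1.76555206 -0.70882021  1.11939828
  0.88367694] [ 0.43149963 -0.37032908  0.05041498] [ 0.2453652  -1.14755106 -0.73514511] 0.06384323262430654
```

View pics/s2.png

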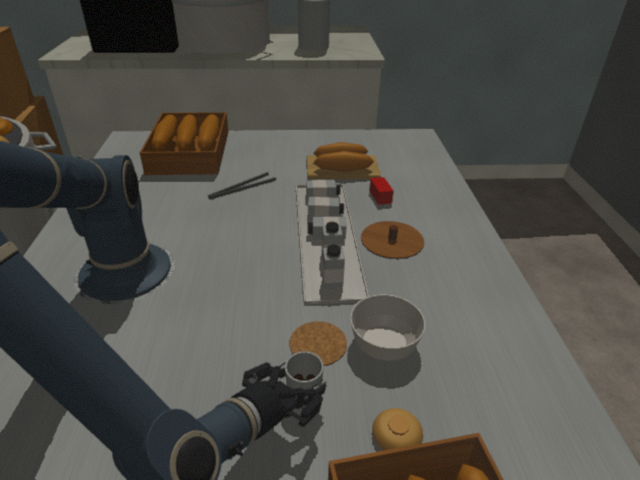

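```bash
python3 - <<'E'
from plan import *
a=np.radians(10);d=np.array([.64,.77,0]);d/=np.linalg.norm(d)
z=np.append(d[:2]*np.cos(a),-np.sin(a));R=rz(z,[d[1],-d[0],0])
s=get_state();p=s['tcp_pos'];R0=s['orientation']
S=plan(p+[0,0,.10],R0,1,vmax=.035)
g=np.array([.5685,-.231,.147])
plan(g+.011*z,R,1,start=S,vmax=.035)
E
```

```text
n 3
[[0.0313, 0.0002, -0.0114, 0.0, 0.0, 0.0, 1], [0.0313, 0.0002, -0.0114, 0.0, 0.0, 0.0, 1], [0.0313, 0.0002, -0.0114, 0.0, 0.0, 0.0, 1]]
n 6
[[0.0109, 0.0027, 0.0325, 0.0003, 0.0293, 0.0009, 1], [0.01, 0.0027, 0.0328, 0.0003, 0.0293, 0.0009, 1], [0.009, 0.0027, 0.033, 0.0003, 0.0293, 0.0009, 1], [0.008, 0.0027, 0.0333, 0.0003, 0.0293, 0.0009, 1], [0.007, 0.0027, 0.0335, 0.0003, 0.0293, 0.0009, 1], [0.0061, 0.0027, 0.0337, 0.0003, 0.0293, 0.0009, 1]]
```

Emit:
apply_moves(
  commands=[
    [[0.0313,0.0002,-0.0114,0.0,0.0,0.0,1],[0.0313,0.0002,-0.0114,0.0,0.0,0.0,1],[0.0313,0.0002,-0.0114,0.0,0.0,0.0,1],[0,0,0,0,0,0,1]],
  ],
)

```text
time: 4.82
tcp_pos: [0.4324, -0.37, 0.1523]
orientation: [[0.213, 0.77, 0.602], [0.271, -0.638, 0.721], [0.939, 0.009, -0.345]]
force: [-0.5, 0.1, -3.0]
width: 0.064
```

Emit:
apply_moves(
  commands=[
    [[0.0109,0.0027,0.0325,0.0003,0.0293,0.0009,1],[0.01,0.0027,0.0328,0.0003,0.0293,0.0009,1],[0.009,0.0027,0.033,0.0003,0.0293,0.0009,1],[0.008,0.0027,0.0333,0.0003,0.0293,0.0009,1],[0.007,0.0027,0.0335,0.0003,0.0293,0.0009,1],[0.0061,0.0027,0.0337,0.0003,0.0293,0.0009,1],[0,0,0,0,0,0,1],[0,0,0,0,0,0,1]],
  ],
)

```text
time: 5.82
tcp_pos: [0.5749, -0.2226, 0.1438]
orientation: [[0.113, 0.769, 0.629], [0.133, -0.639, 0.758], [0.985, -0.002, -0.174]]
force: [0.2, -0.7, -3.7]
width: 0.0635
```

```bash
python3 - <<'E'
from plan import *
from h import snap
s=log();print(s['q'],s['tcp_pos'],s['force'],s['width'])
snap('side','s3.png');snap('top','t3.png')
E
```

```text
[ 1.35864456  0.99380064 -0.80778059  1.87791177 -0.98300534  0.93456866
  0.88401455] [ 0.5748819  -0.22255003  0.14378823] [ 0.2316564  -0.73841858 -3.67590167] 0.06347989831642331
```

View pics/s3.png

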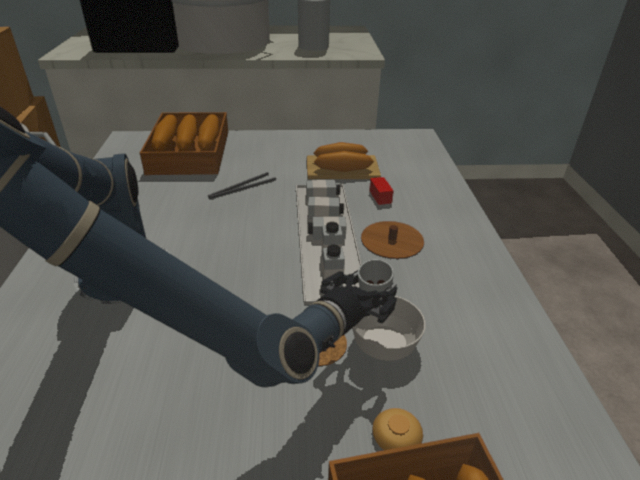

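View pics/t3.png

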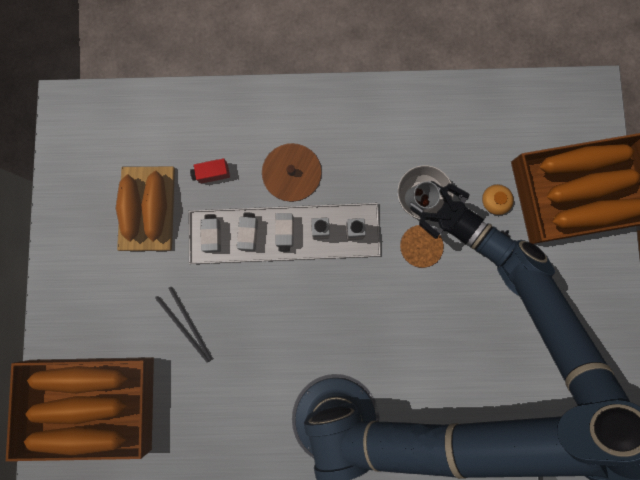

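The cup is held upright over the bowl, with the nuts inside at top (422,195). Now I roll it about tool +z.

Emit:
apply_moves(
  commands=[
    [[0,0,0,0,0,0.15,1],[0,0,0,0,0,0.15,1],[0,0,0,0,0,0.15,1],[0,0,0,0,0,0.15,1],[0,0,0,0,0,0.12,1],[0,0,0,0,0,0.1,1],[0,0,0,0,0,0.1,1],[0,0,0,0,0,0.1,1],[0,0,0,0,0,0.1,1],[0,0,0,0,0,0.1,1]],
  ],
)

```text
time: 7.18
tcp_pos: [0.575, -0.2235, 0.1452]
orientation: [[0.76, 0.157, 0.63], [-0.556, -0.345, 0.757], [0.336, -0.926, -0.175]]
force: [0.3, 0.1, -2.0]
width: 0.064
```

Emit:
apply_moves(
  commands=[
    [[0,0,0,0,0,0.1,1],[0,0,0,0,0,0.1,1],[0,0,0,0,0,0.1,1],[0,0,0,0,0,0.1,1],[0,0,0,0,0,0.1,1],[0,0,0,0,0,0.1,1],[0,0,0,0,0,0.1,1],[0,0,0,0,0,0.1,1],[0,0,0,0,0,0.1,1],[0,0,0,0,0,0.1,1]],
  ],
)

```text
time: 8.43
tcp_pos: [0.5751, -0.2234, 0.1454]
orientation: [[0.543, -0.555, 0.63], [-0.59, 0.282, 0.757], [-0.597, -0.783, -0.174]]
force: [0.8, -0.4, -1.5]
width: 0.0639
```

```bash
python3 - <<'E'
from plan import *
from h import snap
s=log();print(s['q'],s['tcp_pos'],s['force'],s['width'])
snap('side','s4.png');snap('top','t4.png')
E
```

```text
[ 1.32418772  0.96376574 -0.75207057  1.87930363 -1.03087433  0.97376468
 -1.30502767] [ 0.57505083 -0.22337327  0.14542317] [ 0.84223648 -0.35316398 -1.53017646] 0.06393008730095183
```

View pics/s4.png

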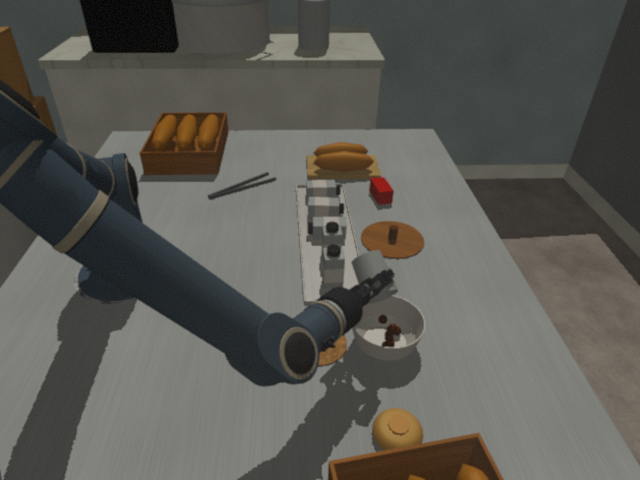

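View pics/t4.png

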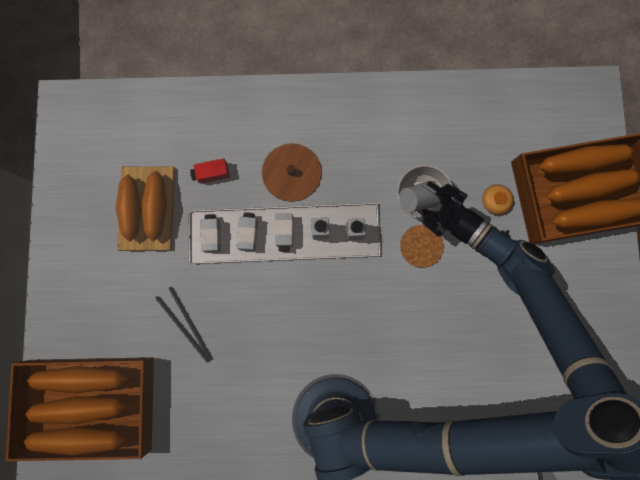

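Nuts are in the bowl at side (390,330). I roll further to shake out any that remain.

Emit:
apply_moves(
  commands=[
    [[0,0,0,0,0,0.15,1],[0,0,0,0,0,0.15,1],[0,0,0,0,0,0.15,1],[0,0,0.0,0,0,0,1],[0,0,0,0,0,-0.1,1],[0,0,0,0,0,0.1,1],[0,0,0,0,0,0,1]],
  ],
)

```text
time: 9.4
tcp_pos: [0.5753, -0.2225, 0.1455]
orientation: [[0.254, -0.735, 0.629], [-0.411, 0.507, 0.758], [-0.876, -0.451, -0.173]]
force: [0.1, 0.7, -1.7]
width: 0.0637
```

```bash
python3 - <<'E'
from plan import *
from h import snap
s=log();print(s['q'],s['tcp_pos'],s['force'],s['width'])
_,P=snap('side','s5.png')
im=cv2.imread('pics/s5.png') if 0 else None
import cv2
im=cv2.imread('pics/s5.png');cv2.imwrite('pics/s5c.png',cv2.resize(im[230:380,300:480],None,fx=4,fy=4,interpolation=cv2.INTER_CUBIC))
E
```

```text
[ 1.33247265  0.97112271 -0.76708305  1.87906393 -1.01954074  0.96410513
 -1.75628026] [ 0.57529114 -0.2224646   0.1454941 ] [ 0.10541928  0.68849841 -1.70150708] 0.06369990978399769
```

View pics/s5c.png

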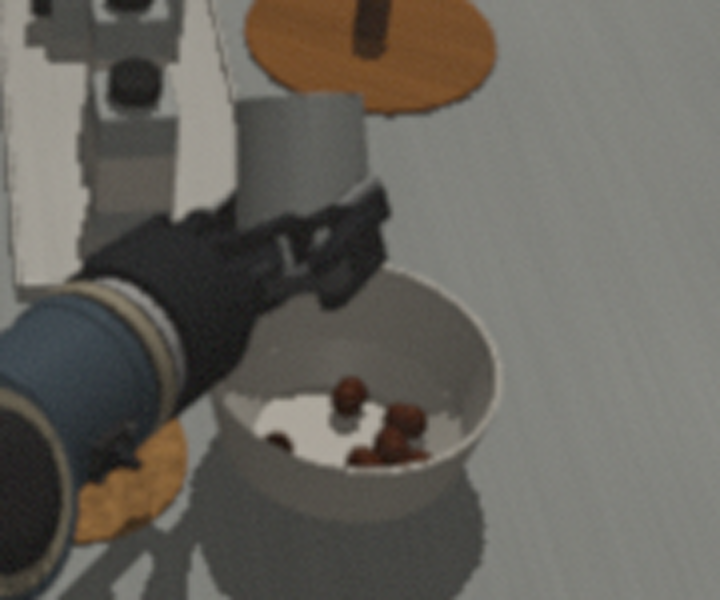

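Emit:
apply_moves(
  commands=[
    [[0,0,0,0,0,-0.17,1],[0,0,0,0,0,-0.17,1],[0,0,0,0,0,-0.17,1],[0,0,0,0,0,-0.17,1],[0,0,0,0,0,-0.17,1],[0,0,0,0,0,-0.17,1],[0,0,0,0,0,-0.17,1],[0,0,0,0,0,-0.17,1],[0,0,0,0,0,-0.17,1],[0,0,0,0,0,-0.17,1]],
  ],
)

```text
time: 10.7
tcp_pos: [0.5753, -0.2224, 0.1453]
orientation: [[0.694, 0.35, 0.629], [-0.447, -0.475, 0.758], [0.564, -0.807, -0.174]]
force: [-0.0, 1.1, -1.1]
width: 0.0639
```

Emit:
apply_moves(
  commands=[
    [[0,0,0,0,0,-0.17,1],[0,0,0,0,0,-0.17,1],[0,0,0,0,0,-0.17,1],[0,0,0,0,0,-0.17,1],[0,0,0,0,0,-0.17,1],[0,0,0,0,0,0,1]],
  ],
)

```text
time: 11.45
tcp_pos: [0.5753, -0.2225, 0.1453]
orientation: [[0.202, 0.751, 0.629], [0.055, -0.65, 0.758], [0.978, -0.118, -0.172]]
force: [0.0, 0.4, -0.9]
width: 0.0638
```

```bash
python3 - <<'E'
from plan import *
y=np.radians(13);Y=Rt.from_euler('z',y).as_matrix()
Rg=Y@rz([.602,.721,-.344],[.769,-.639,.006])
off=Y@np.array([.0075,.0072,0])
m=np.array([.457,-.2495,0])
s=log();print(s['q'],s['tcp_pos'],s['orientation'])
S=plan(m+off+[0,0,.15],Rg,1,vmax=.035)
plan(m+off+[0,0,.056],Rg,1,start=S,vmax=.025)
E
```

```text
[ 1.58865936  1.32667367 -1.27188211  1.86583144 -0.32842086  0.66551482
  0.22906189] [ 0.57527327 -0.22247837  0.14528256] [[ 0.20155367  0.75072448  0.62911754]
 [ 0.0549551  -0.64995482  0.75798329]
 [ 0.97793459 -0.1182011  -0.17225692]]
n 4
[[-0.0048, -0.0183, -0.0214, 0.0516, -0.0474, -0.046, 1], [-0.0049, -0.0196, -0.0202, 0.0516, -0.0474, -0.046, 1], [-0.0049, -0.0208, -0.0189, 0.0516, -0.0474, -0.046, 1], [-0.0048, -0.022, -0.0176, 0.0516, -0.0474, -0.046, 1]]
n 4
[[-0.0221, -0.0001, 0.0081, 0.0, 0.0, 0.0, 1], [-0.0221, -0.0001, 0.0081, 0.0, 0.0, 0.0, 1], [-0.0221, -0.0001, 0.0081, 0.0, 0.0, 0.0, 1], [-0.0221, -0.0001, 0.0081, 0.0, 0.0, 0.0, 1]]
```

Emit:
apply_moves(
  commands=[
    [[-0.0048,-0.0183,-0.0214,0.0516,-0.0474,-0.046,1],[-0.0049,-0.0196,-0.0202,0.0516,-0.0474,-0.046,1],[-0.0049,-0.0208,-0.0189,0.0516,-0.0474,-0.046,1],[-0.0048,-0.022,-0.0176,0.0516,-0.0474,-0.046,1],[0,0,0,0,0,0,1]],
  ],
)

```text
time: 12.08
tcp_pos: [0.4625, -0.2416, 0.1507]
orientation: [[0.152, 0.892, 0.425], [0.312, -0.451, 0.836], [0.938, 0.006, -0.347]]
force: [0.4, -0.1, -2.1]
width: 0.0639
```

```bash
python3 - <<'E'
from plan import *
from h import snap
import cv2
y=np.radians(13);Y=Rt.from_euler('z',y).as_matrix()
Rg=Y@rz([.602,.721,-.344],[.769,-.639,.006])
off=Y@np.array([.0075,.0072,0])
m=np.array([.457,-.2495,0])
s=log();print(s['q'],s['tcp_pos'],s['orientation'],m+off)
plan(m+off+[0,0,.056],Rg,1,vmax=.025)
_,P=snap('side','s6.png');_,P=snap('top','t6.png')
im=cv2.imread('pics/t6.png');cv2.imwrite('pics/t6c.png',cv2.resize(im[140:300,340:540],None,fx=4,fy=3.7,interpolation=cv2.INTER_CUBIC))
E
```

```text
[ 1.68671903  1.16580445 -1.23584557  1.86504255 -0.16146892  0.97673579
  0.27881357] [ 0.46251433 -0.24160699  0.15068273] [[ 0.15172321  0.89228212  0.42522074]
 [ 0.31202069 -0.45144046  0.83596926]
 [ 0.93788227  0.00584173 -0.34690448]] [ 0.46268813 -0.2407974   0.        ]
n 4
[[-0.0221, -0.0002, 0.0084, 0.0004, 0.0008, -0.0002, 1], [-0.0221, -0.0002, 0.0084, 0.0004, 0.0008, -0.0002, 1], [-0.0221, -0.0002, 0.0084, 0.0004, 0.0008, -0.0002, 1], [-0.0222, -0.0002, 0.0083, 0.0004, 0.0008, -0.0002, 1]]
```

View pics/s6.png

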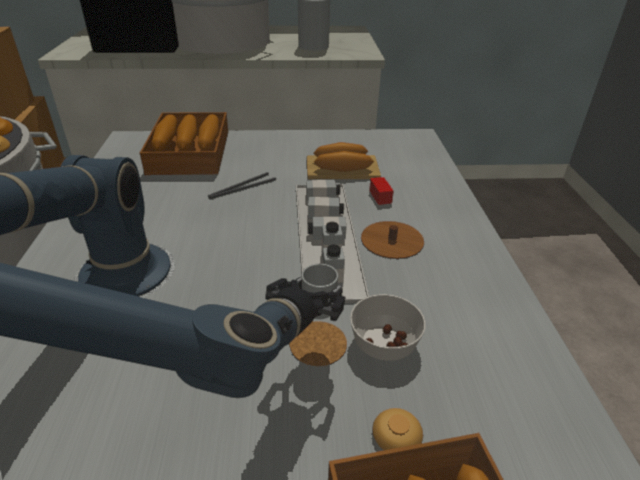

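View pics/t6c.png

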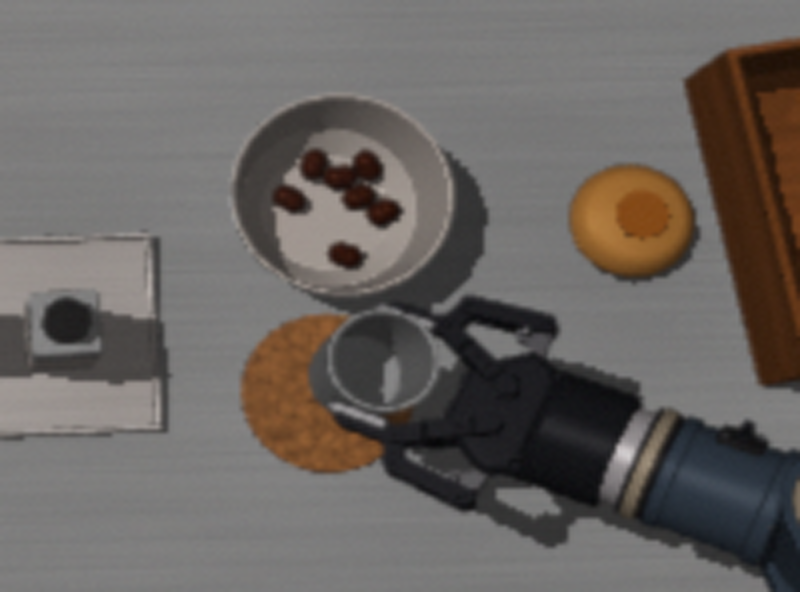

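Seven chestnuts lie in the bowl and the cup is empty. I lower it onto the mat.

Emit:
apply_moves(
  commands=[
    [[-0.0221,-0.0002,0.0084,0.0004,0.0008,-0.0002,1],[-0.0221,-0.0002,0.0084,0.0004,0.0008,-0.0002,1],[-0.0221,-0.0002,0.0084,0.0004,0.0008,-0.0002,1],[-0.0222,-0.0002,0.0083,0.0004,0.0008,-0.0002,1],[0,0,0,0,0,0,1],[0,0,0,0,0,0,1]],
  ],
)

```text
time: 12.92
tcp_pos: [0.4631, -0.2393, 0.055]
orientation: [[0.148, 0.894, 0.423], [0.308, -0.448, 0.839], [0.94, 0.006, -0.342]]
force: [0.0, 0.1, -1.2]
width: 0.0636
```

```bash
python3 - <<'E'
from plan import *
from h import snap
s=log();print(s['q'],s['tcp_pos'],s['orientation'],s['force'])
import cv2
_,P=snap('side','s7.png')
im=cv2.imread('pics/s7.png');cv2.imwrite('pics/s7c.png',cv2.resize(im[260:400,240:420],None,fx=4,fy=4,interpolation=cv2.INTER_CUBIC))
E
```

```text
[ 1.64676326  1.29659419 -1.13566591  1.85497675 -0.08351904  0.91486905
  0.359022  ] [ 0.46310627 -0.23934434  0.05496875] [[ 0.14780644  0.8940477   0.42288529]
 [ 0.30799215 -0.44792908  0.83934521]
 [ 0.93983727  0.00618472 -0.34156647]] [ 0.02773614  0.05577535 -1.15760438]
```

View pics/s7c.png

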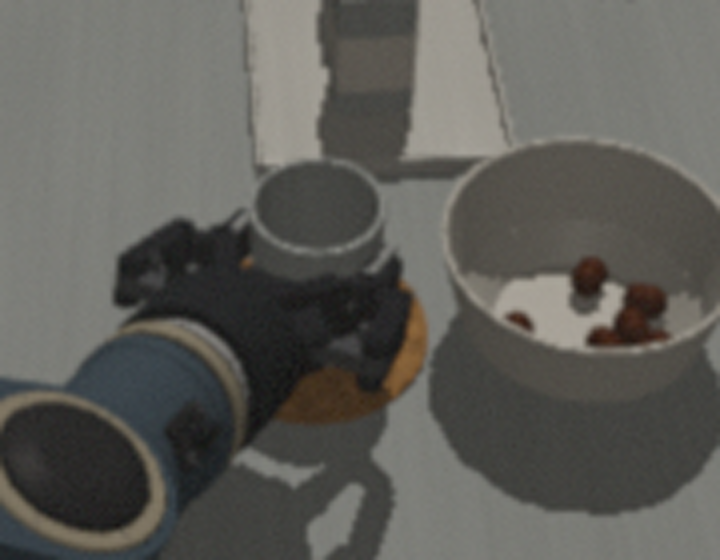

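Emit:
apply_moves(
  commands=[
    [[-0.0012,0,0.0004,0,0,0,1],[0,0,0,0,0,0,1]],
  ],
)

```text
time: 13.22
tcp_pos: [0.463, -0.2396, 0.0543]
orientation: [[0.148, 0.894, 0.423], [0.309, -0.448, 0.839], [0.94, 0.007, -0.342]]
force: [0.5, -0.8, -1.0]
width: 0.0639
```

```bash
python3 - <<'E'
from plan import *
from h import snap
np.set_printoptions(precision=4,suppress=True)
s=log();print(s['tcp_pos'],s['force'])
f,P=snap('top','t8.png')
Z=P[...,2];v,u=np.mgrid[0:480,0:640]
m=(Z>.07)&(u>395)&(u<450)&(v>215)&(v<275)&(f['frame'].mean(-1)>70)
q=P[m];print(len(q),np.percentile(q[:,2],[50,90,98]),q.mean(0),[np.round(c,1) for c in cv2.minEnclosingCircle((q[:,:2]*1000).astype(np.float32))] if 0 else '')
E
```

```text
[ 0.463  -0.2396  0.0543] [ 0.5263 -0.7675 -0.952 ]
218 [0.0869 0.0928 0.0956] [ 0.4517 -0.2557  0.0844]
```

Still hanging slightly; lower a bit more.

Emit:
apply_moves(
  commands=[
    [[-0.0018,0,0.0007,0,0,0,1],[0,0,0,0,0,0,1],[0,0,0,0,0,0,1]],
  ],
)

```text
time: 13.65
tcp_pos: [0.4632, -0.2394, 0.0532]
orientation: [[0.147, 0.894, 0.423], [0.307, -0.448, 0.84], [0.94, 0.006, -0.341]]
force: [-0.7, -1.3, 3.4]
width: 0.0637
```

Emit:
apply_moves(
  commands=[
    [[0,0,0,0,0,0,0.0],[0,0,0,0,0,0,-0.5],[0,0,0,0,0,0,-1],[0,0,0,0,0,0,-1],[0,0,0,0,0,0,-1]],
  ],
)

```text
time: 14.28
tcp_pos: [0.4629, -0.2394, 0.052]
orientation: [[0.148, 0.894, 0.423], [0.309, -0.448, 0.839], [0.94, 0.006, -0.342]]
force: [0.6, 0.1, -0.5]
width: 0.0851
```

Emit:
apply_moves(
  commands=[
    [[-0.004,0,-0.02,0,0,0,-1],[-0.004,0,-0.03,0,0,0,-1],[-0.004,0,-0.04,0,0,0,-1],[0,0,-0.05,0,0,0,-1],[0.04,0,-0.03,0,0,0,-1],[0.05,0,0,0,0,0,-1],[0.05,0,0,0,0,0,-1],[0,0,0,0,0,0,-1]],
  ],
)

```text
time: 15.28
tcp_pos: [0.4112, -0.341, 0.2346]
orientation: [[0.143, 0.895, 0.422], [0.313, -0.445, 0.839], [0.939, 0.012, -0.344]]
force: [-0.1, -0.3, -0.6]
width: 0.0854
```

```bash
cat > meas.py <<'E'
from h import *
def comp(P,mask,box,name):
    x0,y0,x1,y1=box;m=np.zeros(mask.shape,bool);m[y0:y1,x0:x1]=mask[y0:y1,x0:x1]
    q=P[m]; q=q[~np.isnan(q[:,0])]
    if len(q)<3: print(name,'none');return
    r=cv2.minAreaRect((q[:,:2]*1000).astype(np.float32)); (c,rad)=cv2.minEnclosingCircle((q[:,:2]*1000).astype(np.float32))
    print(name,len(q),'mean',q.mean(0),'rect',np.round(np.array(r[0]),1),np.round(r[1],1),round(r[2],1),'circ',np.round(c,1),round(rad,1),'z',np.percentile(q[:,2],[5,50,95]))
E
python3 - <<'E'
from plan import *
from meas import *
np.set_printoptions(precision=4,suppress=True)
s=log();print(s['q'],s['tcp_pos'],s['force'])
f,P=snap('top','t9.png');fr=f['frame'].astype(int);Z=P[...,2]
snap('side','s9.png')
comp(P,Z>.075,(395,205,450,275),'cup')
comp(P,(Z>.055),(390,150,462,225),'bowl')
comp(P,(fr[...,0]-fr[...,2]>40)&(Z<0.01),(395,215,450,276),'mat')
comp(P,(Z<0.012)&(fr[...,0]-fr[...,2]>35),(255,138,330,208),'lid')
comp(P,(Z>0.025),(255,138,330,208),'knob')
im=cv2.imread('pics/t9.png');cv2.imwrite('pics/t9c.png',cv2.resize(im[130:290,180:480],None,fx=2.66,fy=2.66,interpolation=cv2.INTER_CUBIC))
E
```

```text
[ 1.7965  1.0776 -1.2641  1.6909 -0.2     1.2784  0.2617] [ 0.4112 -0.341   0.2346] [-0.0851 -0.2814 -0.5998]
cup 147 mean [ 0.4593 -0.2489  0.0867] rect [ 458.7 -247. ] [65.6 66.7] 43.2 circ [ 458.5 -247.2] 34.0 z [0.0775 0.0874 0.0927]
bowl 400 mean [ 0.6076 -0.2675  0.0645] rect [ 595.3 -253.2] [146.5 148.1] 83.7 circ [ 595.3 -253.3] 75.4 z [0.0561 0.0652 0.0716]
mat 627 mean [ 0.453  -0.2308  0.0041] rect [ 458.1 -242.7] [105.2 119.1] 83.3 circ [ 457.2 -249.7] 60.3 z [-0.0011  0.0042  0.0086]
lid 2504 mean [0.6756 0.1095 0.005 ] rect [676.  109.6] [165.2 164.8] 89.2 circ [676.6 108.9] 84.7 z [0.0002 0.0051 0.0096]
knob 66 mean [0.6746 0.109  0.0399] rect [675.7 109.5] [23.3 21.3] 75.3 circ [675.8 109.6] 12.2 z [0.029  0.0407 0.0459]
```

View pics/s9.png

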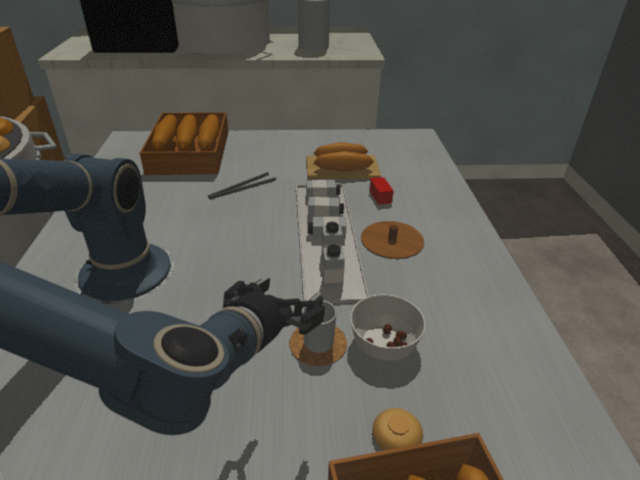

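View pics/t9.png

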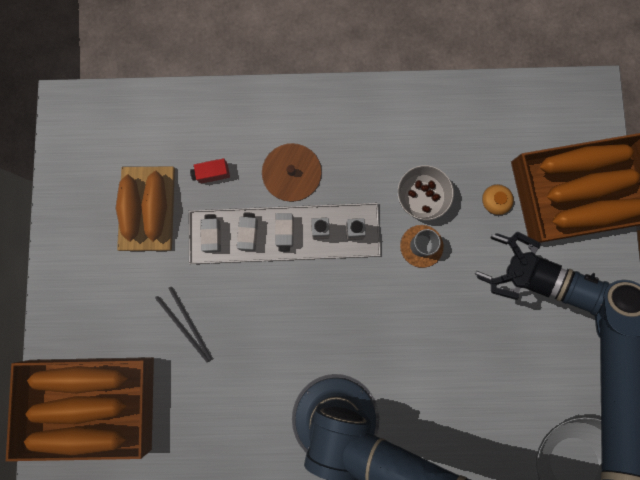

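Cup stands centred on the mat at top (427,242); all 7 nuts are in the bowl. Next the lid: go over the knob with the tool down.

```bash
python3 - <<'E'
from plan import *
s=log();y=s['orientation'][:,1];y[2]=0
R=rz([0,0,-1],y)
S=plan([.5,-.25,.33],R,-1)
S=plan([.6765,.109,.16],R,-1,start=S)
E
```

```text
n 8
[[0.017, 0.005, 0.0102, 0.0007, -0.1525, 0.0005, -1], [0.0183, 0.005, 0.0075, 0.0007, -0.1525, 0.0005, -1], [0.0192, 0.005, 0.0046, 0.0007, -0.1525, 0.0005, -1], [0.0197, 0.005, 0.0016, 0.0007, -0.1525, 0.0005, -1], [0.0198, 0.0049, -0.0014, 0.0007, -0.1525, 0.0005, -1], [0.0193, 0.0049, -0.0044, 0.0007, -0.1525, 0.0005, -1], [0.0184, 0.0049, -0.0073, 0.0007, -0.1525, 0.0005, -1], [0.0171, 0.0049, -0.01, 0.0007, -0.1525, 0.0005, -1]]
n 9
[[0.0444, -0.0003, 0.0189, 0.0, 0.0, 0.0, -1], [0.0444, -0.0003, 0.0189, 0.0, 0.0, 0.0, -1], [0.0444, -0.0003, 0.0189, 0.0, 0.0, 0.0, -1], [0.0444, -0.0003, 0.0189, 0.0, 0.0, 0.0, -1], [0.0444, -0.0003, 0.0189, 0.0, 0.0, 0.0, -1], [0.0444, -0.0003, 0.0189, 0.0, 0.0, 0.0, -1], [0.0444, -0.0003, 0.0189, 0.0, 0.0, 0.0, -1], [0.0444, -0.0003, 0.0189, 0.0, 0.0, 0.0, -1], [0.0444, -0.0003, 0.0189, 0.0, 0.0, 0.0, -1]]
```

Emit:
apply_moves(
  commands=[
    [[0.017,0.005,0.0102,0.0007,-0.1525,0.0005,-1],[0.0183,0.005,0.0075,0.0007,-0.1525,0.0005,-1],[0.0192,0.005,0.0046,0.0007,-0.1525,0.0005,-1],[0.0197,0.005,0.0016,0.0007,-0.1525,0.0005,-1],[0.0198,0.0049,-0.0014,0.0007,-0.1525,0.0005,-1],[0.0193,0.0049,-0.0044,0.0007,-0.1525,0.0005,-1],[0.0184,0.0049,-0.0073,0.0007,-0.1525,0.0005,-1],[0.0171,0.0049,-0.01,0.0007,-0.1525,0.0005,-1]],
  ],
)

```text
time: 16.38
tcp_pos: [0.4999, -0.2514, 0.3307]
orientation: [[0.45, 0.893, -0.002], [0.893, -0.45, -0.003], [-0.004, -0.0, -1.0]]
force: [0.9, -0.7, -2.1]
width: 0.0856
```

Emit:
apply_moves(
  commands=[
    [[0.0444,-0.0003,0.0189,0.0,0.0,0.0,-1],[0.0444,-0.0003,0.0189,0.0,0.0,0.0,-1],[0.0444,-0.0003,0.0189,0.0,0.0,0.0,-1],[0.0444,-0.0003,0.0189,0.0,0.0,0.0,-1],[0.0444,-0.0003,0.0189,0.0,0.0,0.0,-1],[0.0444,-0.0003,0.0189,0.0,0.0,0.0,-1],[0.0444,-0.0003,0.0189,0.0,0.0,0.0,-1],[0.0444,-0.0003,0.0189,0.0,0.0,0.0,-1],[0.0444,-0.0003,0.0189,0.0,0.0,0.0,-1],[0,0,0,0,0,0,-1]],
  ],
)

```text
time: 17.62
tcp_pos: [0.6757, 0.112, 0.1578]
orientation: [[0.443, 0.896, -0.005], [0.896, -0.443, 0.003], [0.001, -0.006, -1.0]]
force: [-0.3, 0.5, 1.0]
width: 0.0851
```

```bash
python3 - <<'E'
from plan import *
from meas import *
np.set_printoptions(precision=4,suppress=True)
s=log();print(s['q'],s['tcp_pos'],s['orientation'],s['force'])
snap('top','t10.png');f,P=snap('side','s10.png');fr=f['frame'].astype(int);Z=P[...,2]
comp(P,(Z<0.012)&(fr[...,0]-fr[...,2]>35),(350,210,440,270),'lid')
comp(P,(Z>0.02)&(Z<.045)&(fr[...,0]<120),(375,215,410,250),'knob')
E
```

```text
[ 0.3291  0.7239 -0.8818  1.55    0.5871  1.1551 -1.1328] [0.6757 0.112  0.1578] [[ 0.4433  0.8964 -0.0049]
 [ 0.8964 -0.4433  0.0035]
 [ 0.0009 -0.0059 -1.    ]] [-0.3051  0.5117  0.9732]
lid 1660 mean [0.6757 0.1005 0.0048] rect [677.4 106.8] [167.7 167.7] 15.4 circ [677.2 107.8] 87.4 z [0.0023 0.0048 0.0073]
knob 86 mean [0.6756 0.1022 0.0342] rect [675.3 105.4] [22.3 23.6] 14.4 circ [676.7 107.1] 13.5 z [0.0216 0.0362 0.0417]
```

View pics/s10.png

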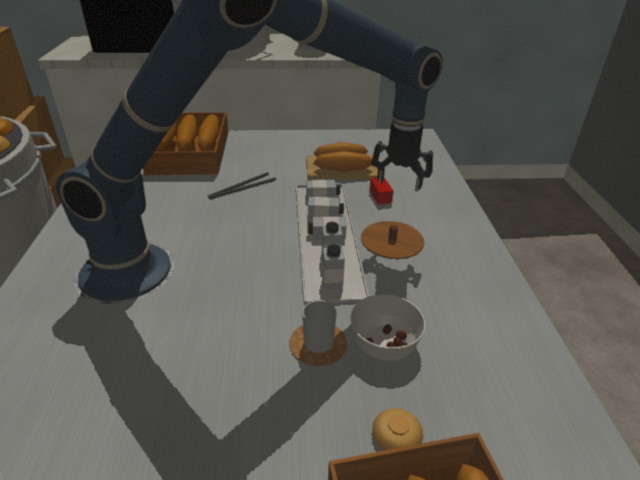

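View pics/t10.png

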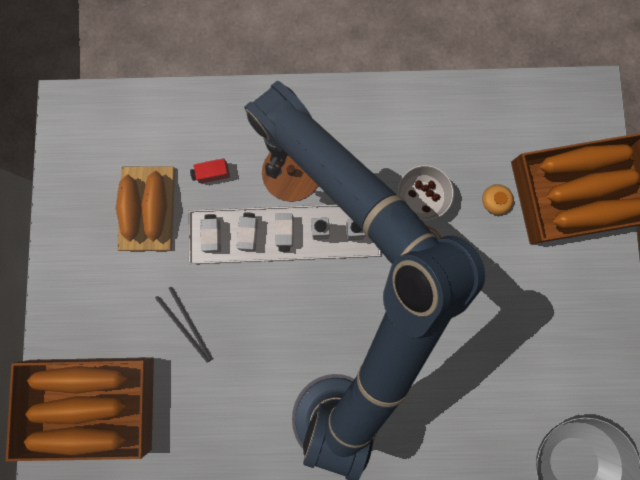

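Knob at about (0.676, 0.108); top view is blocked by the arm, the side view shows the gripper above the lid. Descend.

```bash
python3 - <<'E'
from plan import *
s=log()
R=rz([0,0,-1],[.8964,-.4433,0])
S=plan([.6763,.1085,.06],R,-1,vmax=.03)
S=plan([.6763,.1085,.021],R,-1,start=S,vmax=.014)
E
```

```text
n 4
[[0.0001, -0.0001, 0.0249, -0.0005, 0.0001, -0.0013, -1], [0.0001, -0.0001, 0.0249, -0.0005, 0.0001, -0.0013, -1], [0.0001, -0.0001, 0.0249, -0.0005, 0.0001, -0.0013, -1], [0.0001, -0.0001, 0.0249, -0.0005, 0.0001, -0.0013, -1]]
n 3
[[0.0, 0.0, 0.013, 0.0, 0.0, 0.0, -1], [0.0, 0.0, 0.013, 0.0, 0.0, 0.0, -1], [0.0, 0.0, 0.013, 0.0, 0.0, 0.0, -1]]
```

Emit:
apply_moves(
  commands=[
    [[0.0001,-0.0001,0.0249,-0.0005,0.0001,-0.0013,-1],[0.0001,-0.0001,0.0249,-0.0005,0.0001,-0.0013,-1],[0.0001,-0.0001,0.0249,-0.0005,0.0001,-0.0013,-1],[0.0001,-0.0001,0.0249,-0.0005,0.0001,-0.0013,-1],[0,0,0,0,0,0,-1]],
  ],
)

```text
time: 18.35
tcp_pos: [0.6755, 0.1078, 0.0592]
orientation: [[0.444, 0.896, -0.002], [0.896, -0.444, -0.0], [-0.001, -0.001, -1.0]]
force: [0.9, 0.2, 0.7]
width: 0.0853
```

```bash
python3 - <<'E'
from plan import *
from h import snap
import cv2
s=log();print(s['tcp_pos'])
R=rz([0,0,-1],[.8964,-.4433,0])
S=plan([.6763,.1085,.021],R,-1,vmax=.014)
snap('side','s11.png');im=cv2.imread('pics/s11.png');cv2.imwrite('pics/s11c.png',cv2.resize(im[140:280,330:470],None,fx=4,fy=4,interpolation=cv2.INTER_CUBIC))
E
```

```text
[0.67547431 0.10779534 0.05924405]
n 3
[[0.0003, 0.0002, 0.0127, -0.0005, 0.0003, -0.0002, -1], [0.0003, 0.0002, 0.0127, -0.0005, 0.0003, -0.0002, -1], [0.0003, 0.0001, 0.0127, -0.0005, 0.0003, -0.0002, -1]]
```

View pics/s11c.png

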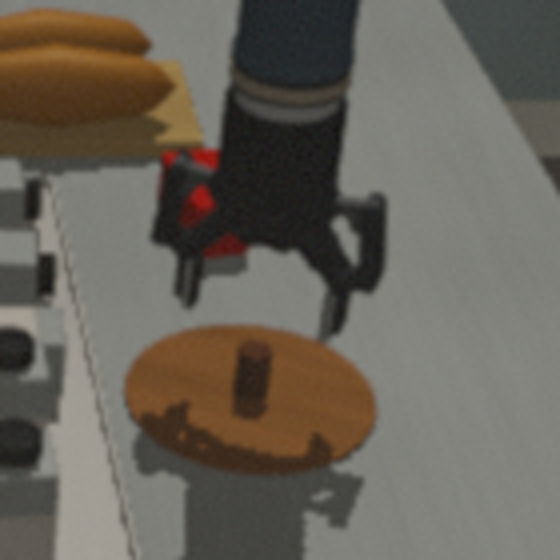

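Emit:
apply_moves(
  commands=[
    [[0.0003,0.0002,0.0127,-0.0005,0.0003,-0.0002,-1],[0.0003,0.0002,0.0127,-0.0005,0.0003,-0.0002,-1],[0.0003,0.0001,0.0127,-0.0005,0.0003,-0.0002,-1],[0,0,0,0,0,0,-1],[0,0,0,0,0,0,1],[0,0,0,0,0,0,1],[0,0,0,0,0,0,1],[0,0,0,0,0,0,1],[0,0,0,0,0,0,1],[0,0,0,0,0,0,1]],
  ],
  squeeze=50,
)

```text
time: 19.65
tcp_pos: [0.6781, 0.1099, 0.0244]
orientation: [[0.443, 0.897, 0.005], [0.897, -0.443, 0.001], [0.004, 0.004, -1.0]]
force: [-0.9, -0.7, 4.6]
width: 0.0225
```

Emit:
apply_moves(
  commands=[
    [[0,0,0,0,0,0,1],[0,0,0,0,0,0,1],[0,0,-0.01,0,0,0,1],[0,0,-0.03,0,0,0,1],[0,0,-0.04,0,0,0,1],[0,0,-0.04,0,0,0,1],[0,0,0,0,0,0,1]],
  ],
)

```text
time: 20.52
tcp_pos: [0.6789, 0.1105, 0.1471]
orientation: [[0.443, 0.897, 0.01], [0.897, -0.443, 0.003], [0.007, 0.008, -1.0]]
force: [-0.4, -0.4, -4.0]
width: 0.0223
```

```bash
python3 - <<'E'
from plan import *
from meas import *
np.set_printoptions(precision=4,suppress=True)
s=log();print(s['q'],s['tcp_pos'],s['orientation'],s['force'],s['width'])
f,P=snap('side','s12.png');fr=f['frame'].astype(int);Z=P[...,2]
im=cv2.imread('pics/s12.png');cv2.imwrite('pics/s12c.png',cv2.resize(im[100:280,300:480],None,fx=3,fy=3,interpolation=cv2.INTER_CUBIC))
comp(P,(Z>0.09)&(Z<.16)&(fr[...,0]-fr[...,2]>35),(310,130,470,270),'lid')
E
```

```text
[ 0.3283  0.7312 -0.8746  1.5631  0.6055  1.1246 -1.1419] [0.6789 0.1105 0.1471] [[ 0.4428  0.8965  0.0104]
 [ 0.8966 -0.4429  0.003 ]
 [ 0.0073  0.008  -0.9999]] [-0.4448 -0.3627 -4.0146] 0.02232439898655487
lid 1042 mean [0.6799 0.1132 0.1277] rect [678.1 114.4] [155.5 166.2] 88.2 circ [677.5 110. ] 87.1 z [0.1255 0.1275 0.1297]
```

View pics/s12c.png

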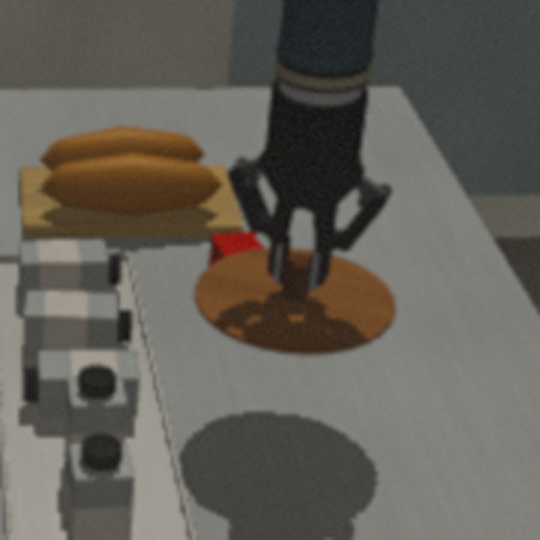

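```bash
python3 - <<'E'
from plan import *
from meas import *
f,P=snap('side','s12b.png');Z=P[...,2]
comp(P,(Z>0.06)&(Z<.075),(345,290,430,365),'bowl side')
R=rz([0,0,-1],[.8964,-.4433,0])
S=plan([.5967,-.2528,.16],R,1,vmax=.04)
E
```

```text
bowl side 635 mean [ 0.59782719 -0.24937357  0.06524019] rect [ 595.2 -255.7] [147.6 150.1] 12.0 circ [ 595.7 -254.6] 76.3 z [0.06050264 0.06575863 0.06907624]
n 10
[[-0.036, 0.0089, -0.0018, 0.0002, -0.0001, 0.0, 1], [-0.036, 0.0089, -0.0018, 0.0002, -0.0001, 0.0, 1], [-0.036, 0.0089, -0.0018, 0.0002, -0.0001, 0.0, 1], [-0.036, 0.0089, -0.0018, 0.0002, -0.0001, 0.0, 1], [-0.036, 0.0089, -0.0018, 0.0002, -0.0001, 0.0, 1], [-0.036, 0.0089, -0.0018, 0.0002, -0.0001, 0.0, 1], [-0.036, 0.0089, -0.0017, 0.0002, -0.0001, 0.0, 1], [-0.036, 0.0089, -0.0017, 0.0002, -0.0001, 0.0, 1], [-0.036, 0.0089, -0.0017, 0.0002, -0.0001, 0.0, 1], [-0.036, 0.0089, -0.0017, 0.0002, -0.0001, 0.0, 1]]
```

Emit:
apply_moves(
  commands=[
    [[-0.036,0.0089,-0.0018,0.0002,-0.0001,0.0,1],[-0.036,0.0089,-0.0018,0.0002,-0.0001,0.0,1],[-0.036,0.0089,-0.0018,0.0002,-0.0001,0.0,1],[-0.036,0.0089,-0.0018,0.0002,-0.0001,0.0,1],[-0.036,0.0089,-0.0018,0.0002,-0.0001,0.0,1],[-0.036,0.0089,-0.0018,0.0002,-0.0001,0.0,1],[-0.036,0.0089,-0.0017,0.0002,-0.0001,0.0,1],[-0.036,0.0089,-0.0017,0.0002,-0.0001,0.0,1],[-0.036,0.0089,-0.0017,0.0002,-0.0001,0.0,1],[-0.036,0.0089,-0.0017,0.0002,-0.0001,0.0,1]],
  ],
)

```text
time: 21.88
tcp_pos: [0.5957, -0.2539, 0.1579]
orientation: [[0.443, 0.897, -0.002], [0.897, -0.443, 0.003], [0.002, -0.003, -1.0]]
force: [0.8, -0.4, -3.5]
width: 0.0227
```

Emit:
apply_moves(
  commands=[
    [[0,0,0,0,0,0,1],[0,0,0,0,0,0,1]],
  ],
)

```text
time: 22.12
tcp_pos: [0.5966, -0.2519, 0.1588]
orientation: [[0.443, 0.897, -0.001], [0.897, -0.443, 0.003], [0.003, -0.002, -1.0]]
force: [-0.7, 0.4, -2.9]
width: 0.0226
```

```bash
python3 - <<'E'
from plan import *
from meas import *
np.set_printoptions(precision=4,suppress=True)
s=log();print(s['q'],s['tcp_pos'],s['orientation'],s['force'],s['width'])
f,P=snap('side','s13.png');fr=f['frame'].astype(int);Z=P[...,2]
comp(P,(Z>0.09)&(Z<.17)&(fr[...,0]-fr[...,2]>35),(310,150,470,370),'lid')
R=rz([0,0,-1],[.8964,-.4433,0])
plan([.5967,-.2528,.096],R,1,vmax=.02)
E
```

```text
[ 0.9363  0.6738 -0.9074  1.6466  0.5763  1.1127 -0.5879] [ 0.5966 -0.2519  0.1588] [[ 0.4425  0.8967 -0.0005]
 [ 0.8967 -0.4425  0.0035]
 [ 0.0029 -0.002  -1.    ]] [-0.7076  0.4447 -2.8531] 0.022601099990532416
lid 2811 mean [ 0.5933 -0.2608  0.1391] rect [ 594.8 -256.5] [164.2 166.5] 53.9 circ [ 595.3 -255.3] 85.3 z [0.1371 0.1391 0.1409]
n 4
[[-0.0005, 0.0001, 0.0158, -0.0003, -0.0008, 0.0006, 1], [-0.0005, 0.0001, 0.0158, -0.0003, -0.0008, 0.0006, 1], [-0.0005, 0.0001, 0.0158, -0.0003, -0.0008, 0.0006, 1], [-0.0004, 0.0001, 0.0158, -0.0003, -0.0008, 0.0006, 1]]
```

View pics/s13.png

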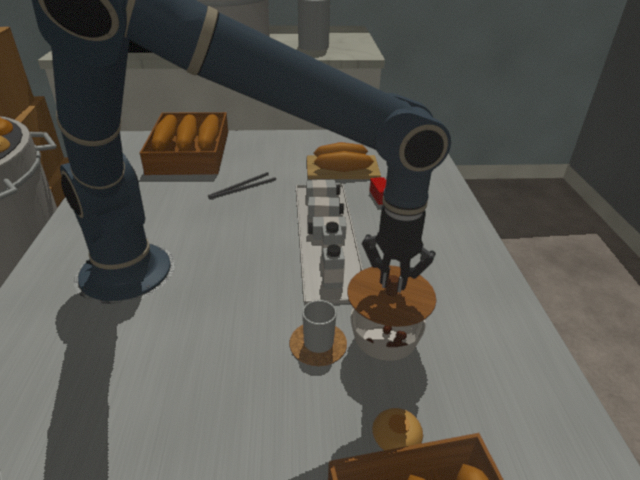

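The lid at (392,292) is centred over the bowl. Lower it.

Emit:
apply_moves(
  commands=[
    [[0,0.0,0.0158,-0.0003,-0.0008,0.0006,1],[0,0,0.0158,-0.0003,-0.0008,0.0006,1],[0,0,0.0158,-0.0003,-0.0008,0.0006,1],[0,0,0.0138,0,0,0,1],[0,0,0,0,0,0,1],[0,0,0,0,0,0,1]],
  ],
)

```text
time: 22.92
tcp_pos: [0.5982, -0.2526, 0.0998]
orientation: [[0.444, 0.896, 0.003], [0.896, -0.444, -0.001], [0.0, 0.003, -1.0]]
force: [-0.1, 0.9, -1.6]
width: 0.0225
```

Emit:
apply_moves(
  commands=[
    [[0,0,0.002,0,0,0,1],[0,0,0.002,0,0,0,1],[0,0,0.0,0,0,0,1]],
  ],
)

```text
time: 23.3
tcp_pos: [0.5977, -0.2527, 0.0954]
orientation: [[0.445, 0.896, 0.002], [0.896, -0.445, -0.001], [-0.0, 0.002, -1.0]]
force: [-0.3, 0.2, -2.4]
width: 0.0223
```

Emit:
apply_moves(
  commands=[
    [[0,0,0.0015,0,0,0,1],[0,0,0.0,0,0,0,1],[0,0,0.0,0,0,0,1]],
  ],
)

```text
time: 23.68
tcp_pos: [0.5978, -0.2527, 0.0939]
orientation: [[0.444, 0.896, 0.002], [0.896, -0.444, -0.001], [-0.0, 0.002, -1.0]]
force: [-0.0, -0.1, -2.8]
width: 0.0228
```

Emit:
apply_moves(
  commands=[
    [[0,0,0.0015,0,0,0,1],[0,0,0.0,0,0,0,1],[0,0,0.0,0,0,0,1]],
  ],
)

```text
time: 24.05
tcp_pos: [0.5979, -0.2527, 0.0925]
orientation: [[0.445, 0.896, 0.002], [0.896, -0.445, -0.001], [-0.0, 0.002, -1.0]]
force: [0.4, -0.6, -2.6]
width: 0.0224
```

Emit:
apply_moves(
  commands=[
    [[0,0,0.0012,0,0,0,1],[0,0,0.0,0,0,0,1],[0,0,0.0,0,0,0,1]],
  ],
)

```text
time: 24.42
tcp_pos: [0.5979, -0.2527, 0.0924]
orientation: [[0.445, 0.896, 0.002], [0.896, -0.445, -0.002], [-0.001, 0.003, -1.0]]
force: [-2.7, 0.4, 7.0]
width: 0.0225
```

Emit:
apply_moves(
  commands=[
    [[0,0,0,0,0,0,0.3],[0,0,0,0,0,0,0],[0,0,0,0,0,0,-0.4],[0,0,0,0,0,0,-0.4],[0,0,-0.02,0,0,0,-0.4],[0,0,-0.04,0,0,0,-0.4],[0,0,-0.05,0,0,0,-0.4],[0,0,-0.05,0,0,0,-0.4],[0,0,-0.05,0,0,0,-0.4],[0,0,0,0,0,0,-0.4]],
  ],
)

```text
time: 25.68
tcp_pos: [0.5998, -0.2515, 0.3078]
orientation: [[0.444, 0.896, 0.012], [0.896, -0.444, -0.004], [0.002, 0.012, -1.0]]
force: [-0.3, -0.4, -0.9]
width: 0.0601
```

```bash
python3 - <<'E'
from plan import *
from meas import *
np.set_printoptions(precision=4,suppress=True)
s=log();print(s['q'],s['tcp_pos'],s['orientation'],s['force'],s['width'])
f,P=snap('side','s14.png');fr=f['frame'].astype(int);Z=P[...,2]
comp(P,(Z>0.05)&(Z<.08)&(fr[...,0]-fr[...,2]>35),(310,250,470,400),'lid')
f,P=snap('top','t14.png');fr=f['frame'].astype(int);Z=P[...,2]
comp(P,(Z>0.05)&(Z<.085)&(fr[...,0]-fr[...,2]>35),(370,130,480,240),'lid')
D=json.load(open('log.json'));print(len(D))
E
timeout 100 python3 fit.py | head -4
```

```text
[ 0.9725  0.5491 -0.9832  1.4789  0.4651  1.3478 -0.5001] [ 0.5998 -0.2515  0.3078] [[ 0.444   0.8959  0.0118]
 [ 0.896  -0.444  -0.0041]
 [ 0.0015  0.0124 -0.9999]] [-0.2681 -0.3955 -0.8503] 0.06005999103632698
lid 3796 mean [ 0.5608 -0.2568  0.0727] rect [ 561.3 -249.9] [169.5 167.9] 62.5 circ [ 568.1 -249.7] 91.2 z [0.0708 0.0727 0.0747]
lid 2855 mean [ 0.5582 -0.2454  0.0731] rect [ 560.6 -247.3] [166.8 167.2] 52.0 circ [ 561.4 -249.6] 86.5 z [0.0686 0.0732 0.0775]
30
[-0.0261  0.2586  0.545   0.4656  0.3017  1.5582  0.0117  0.0017  0.0359
  0.0118 -0.0154 -0.0186  0.      0.0044 -0.0006  0.0154 -0.0124 -0.0031
  0.    ]
[[ 0.0556  0.022  -0.0076  0.0023 -0.0082 -0.0161 -0.0079 -0.0023  0.0118
```

View pics/s14.png

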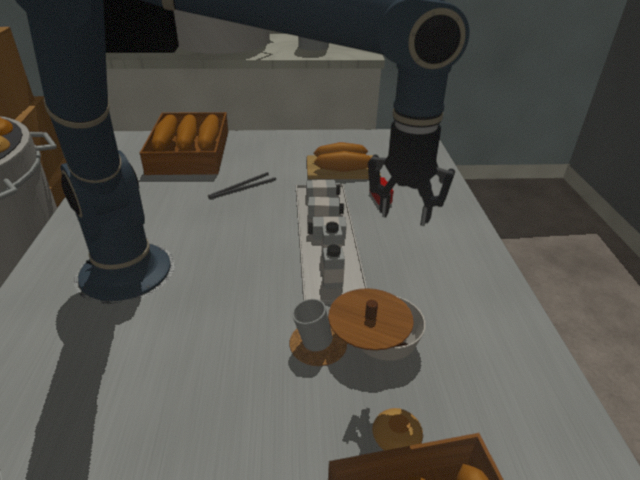

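```bash
python3 - <<'E'
import cv2
im=cv2.imread('pics/s14.png');cv2.imwrite('pics/s14c.png',cv2.resize(im[270:390,270:450],None,fx=4,fy=4,interpolation=cv2.INTER_CUBIC))
im=cv2.imread('pics/t14.png');cv2.imwrite('pics/t14c.png',cv2.resize(im[140:290,360:540],None,fx=4,fy=4,interpolation=cv2.INTER_CUBIC))
E
```

```text
(no output)
```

View pics/s14c.png

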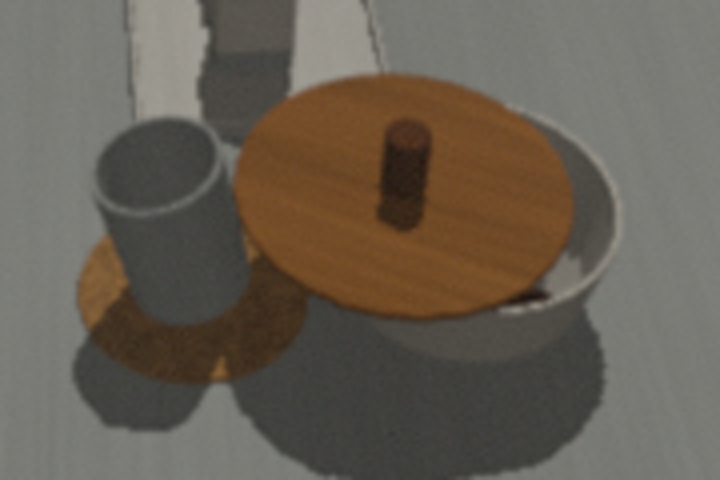

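View pics/t14c.png

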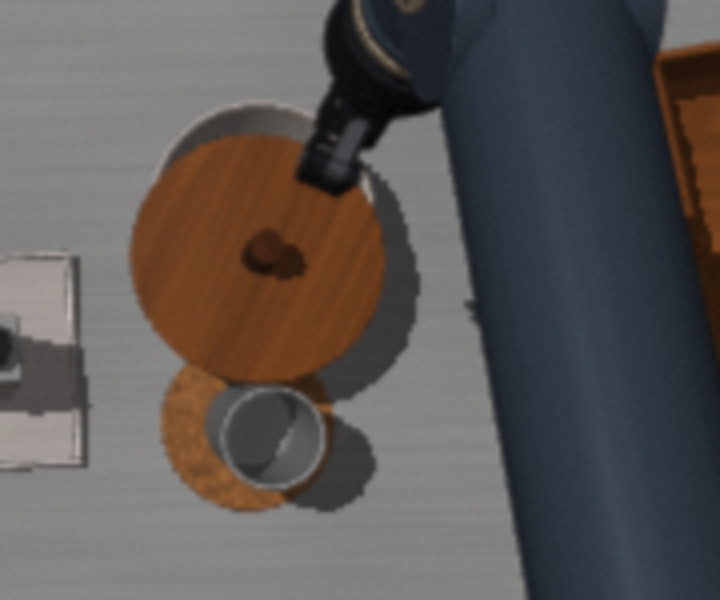

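Emit:
apply_moves(
  commands=[
    [[0,0,0,0,0,0,-0.4],[0,0,0,0,0,0,-0.4],[0,0,0,0,0,0,-0.4]],
  ],
)

```text
time: 26.15
tcp_pos: [0.5971, -0.2524, 0.3004]
orientation: [[0.444, 0.896, 0.001], [0.896, -0.444, -0.0], [-0.0, 0.001, -1.0]]
force: [0.9, -0.8, -0.2]
width: 0.0594
```

```bash
python3 - <<'E'
from plan import *
from meas import *
np.set_printoptions(precision=4,suppress=True)
s=log();print(s['tcp_pos'])
f,P=snap('side','s15.png');fr=f['frame'].astype(int);Z=P[...,2]
im=cv2.imread('pics/s15.png');cv2.imwrite('pics/s15c.png',cv2.resize(im[270:390,270:450],None,fx=4,fy=4,interpolation=cv2.INTER_CUBIC))
comp(P,(Z>0.05)&(Z<.08)&(fr[...,0]-fr[...,2]>35),(310,250,470,400),'lid')
comp(P,(Z>0.03)&(Z<.05)&(fr[...,0]-fr[...,2]<20),(280,280,335,370),'cupmid')
f,P=snap('top','t15.png');fr=f['frame'].astype(int);Z=P[...,2]
im=cv2.imread('pics/t15.png');cv2.imwrite('pics/t15c.png',cv2.resize(im[140:290,360:540],None,fx=4,fy=4,interpolation=cv2.INTER_CUBIC))
comp(P,(Z>0.05)&(Z<.085)&(fr[...,0]-fr[...,2]>35),(370,130,480,236),'lid')
comp(P,(Z>0.105)&(Z<.12)&(fr[...,0]<120),(410,180,450,215),'knob')
comp(P,(Z>0.075)&(fr[...,0]-fr[...,2]<20),(405,228,450,270),'cup')
E
```

```text
[ 0.5971 -0.2524  0.3004]
lid 3796 mean [ 0.5609 -0.2567  0.0727] rect [ 561.5 -250.4] [169.7 168. ] 61.8 circ [ 567.1 -249.4] 90.2 z [0.0707 0.0727 0.0747]
cupmid 286 mean [ 0.4518 -0.2567  0.041 ] rect [ 463.  -184.4] [199.9  63.1] 81.5 circ [ 464.8 -184. ] 101.2 z [0.0314 0.0417 0.0488]
lid 2847 mean [ 0.5581 -0.2453  0.073 ] rect [ 560.3 -247.4] [167.5 166.4] 53.1 circ [ 563.3 -248.3] 86.6 z [0.0684 0.0731 0.0775]
knob 61 mean [ 0.5608 -0.2472  0.1088] rect [ 561.9 -246.5] [20.7 21.7] 81.0 circ [ 561.2 -247.7] 11.7 z [0.106  0.1084 0.112 ]
cup 157 mean [ 0.4421 -0.2499  0.0895] rect [ 439.1 -247.6] [67.6 64.7] 62.3 circ [ 440.5 -248. ] 34.9 z [0.0773 0.0896 0.1011]
```

View pics/s15c.png

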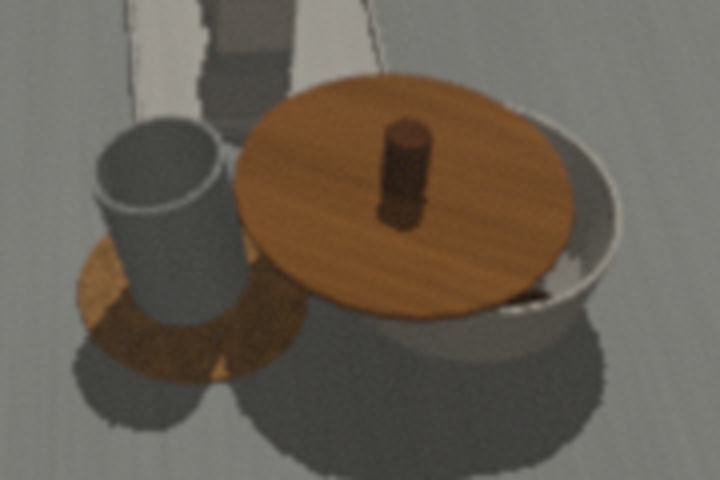

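View pics/t15c.png

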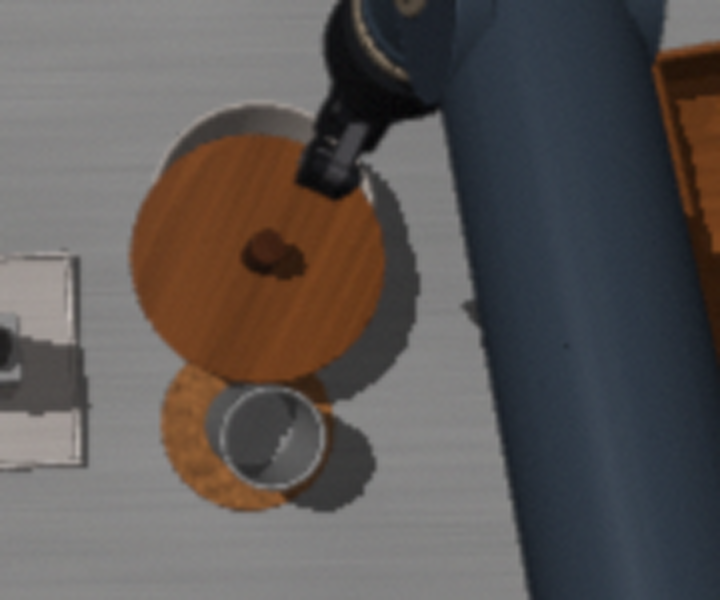

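The lid was knocked about 35 mm towards -x, as the task warned, and the cup now leans on its edge. I'll grip the knob again and slide the lid back to +x gently so the cup settles upright.

```bash
python3 - <<'E'
from plan import *
R=rz([0,0,-1],[.8964,-.4433,0])
S=plan([.5612,-.2475,.15],R,-.4,vmax=.03)
S=plan([.5612,-.2475,.0915],R,-.4,start=S,vmax=.015)
E
```

```text
n 6
[[-0.0019, -0.0058, 0.0251, 0.0003, 0.0, -0.0002, -0.4], [-0.0019, -0.0058, 0.0251, 0.0003, 0.0, -0.0002, -0.4], [-0.0019, -0.0058, 0.0251, 0.0003, 0.0, -0.0002, -0.4], [-0.0019, -0.0058, 0.0251, 0.0003, 0.0, -0.0002, -0.4], [-0.0019, -0.0058, 0.0251, 0.0003, 0.0, -0.0002, -0.4], [-0.0019, -0.0058, 0.0251, 0.0003, 0.0, -0.0002, -0.4]]
n 4
[[0.0, 0.0, 0.0146, 0.0, 0.0, 0.0, -0.4], [0.0, 0.0, 0.0146, 0.0, 0.0, 0.0, -0.4], [0.0, 0.0, 0.0146, 0.0, 0.0, 0.0, -0.4], [0.0, 0.0, 0.0146, 0.0, 0.0, 0.0, -0.4]]
```

Emit:
apply_moves(
  commands=[
    [[-0.0019,-0.0058,0.0251,0.0003,0.0,-0.0002,-0.4],[-0.0019,-0.0058,0.0251,0.0003,0.0,-0.0002,-0.4],[-0.0019,-0.0058,0.0251,0.0003,0.0,-0.0002,-0.4],[-0.0019,-0.0058,0.0251,0.0003,0.0,-0.0002,-0.4],[-0.0019,-0.0058,0.0251,0.0003,0.0,-0.0002,-0.4],[-0.0019,-0.0058,0.0251,0.0003,0.0,-0.0002,-0.4],[0,0,0,0,0,0,-0.4]],
  ],
)

```text
time: 27.12
tcp_pos: [0.5597, -0.2472, 0.1488]
orientation: [[0.443, 0.896, -0.004], [0.896, -0.443, 0.001], [-0.001, -0.004, -1.0]]
force: [-0.6, -0.6, 0.3]
width: 0.06
```

```bash
python3 - <<'E'
from plan import *
from meas import *
np.set_printoptions(precision=4,suppress=True)
R=rz([0,0,-1],[.8964,-.4433,0])
s=log();print(s['tcp_pos'])
f,P=snap('side','s16.png');fr=f['frame'].astype(int);Z=P[...,2]
comp(P,(Z>0.05)&(Z<.08)&(fr[...,0]-fr[...,2]>35),(325,270,430,350),'lid')
S=plan([.5612,-.2475,.0915],R,-.4,vmax=.015)
im=cv2.imread('pics/s16.png');cv2.imwrite('pics/s16c.png',cv2.resize(im[210:390,270:450],None,fx=3,fy=3,interpolation=cv2.INTER_CUBIC))
E
```

```text
[ 0.5597 -0.2472  0.1488]
lid 3621 mean [ 0.5624 -0.254   0.0727] rect [ 561.5 -250.5] [168.8 168.2] 58.8 circ [ 567.4 -248.3] 90.6 z [0.0707 0.0728 0.0748]
n 4
[[0.0, 0.0, 0.0147, -0.0001, 0.0, 0.0, -0.4], [0.0, 0.0, 0.0147, -0.0001, 0.0, 0.0, -0.4], [0.0, 0.0, 0.0147, -0.0001, 0.0, 0.0, -0.4], [0.0, 0.0, 0.0147, -0.0001, 0.0, 0.0, -0.4]]
```

View pics/s16c.png

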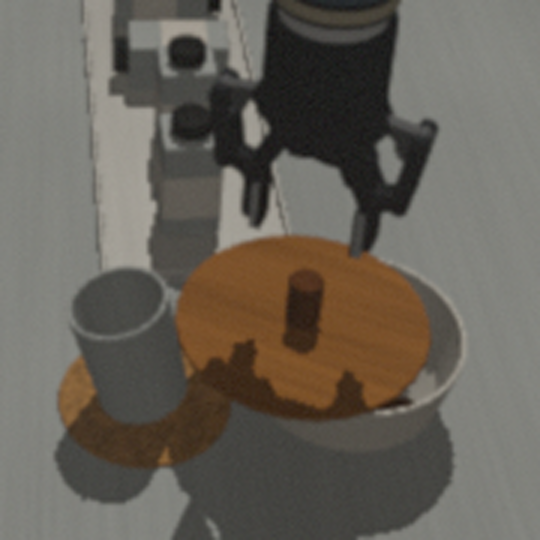

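Emit:
apply_moves(
  commands=[
    [[0.0,0.0,0.0147,-0.0001,0.0,0.0,-0.4],[0.0,0.0,0.0147,-0.0001,0.0,0.0,-0.4],[0.0,0.0,0.0147,-0.0001,0.0,0.0,-0.4],[0.0,0.0,0.0147,-0.0001,0.0,0.0,-0.4],[0,0,0,0,0,0,-0.4],[0,0,0,0,0,0,1],[0,0,0,0,0,0,1],[0,0,0,0,0,0,1],[0,0,0,0,0,0,1],[0,0,0,0,0,0,1]],
  ],
)

```text
time: 28.42
tcp_pos: [0.5621, -0.2474, 0.0927]
orientation: [[0.443, 0.896, 0.002], [0.896, -0.443, -0.001], [0.0, 0.003, -1.0]]
force: [0.5, -0.5, 6.0]
width: 0.0225
```

Emit:
apply_moves(
  commands=[
    [[0,0,0,0,0,0,1],[0,0,-0.001,0,0,0,1],[0,0,-0.001,0,0,0,1],[0,0,0,0,0,0,1]],
  ],
)

```text
time: 28.92
tcp_pos: [0.5607, -0.2474, 0.0932]
orientation: [[0.443, 0.896, -0.001], [0.896, -0.443, -0.0], [-0.0, -0.0, -1.0]]
force: [2.5, 0.1, -1.3]
width: 0.0226
```

Emit:
apply_moves(
  commands=[
    [[0,0,-0.001,0,0,0,1],[0.0013,0.0041,0,0,0,0,1],[0.0013,0.0041,0,0,0,0,1],[0.0013,0.0041,0,0,0,0,1],[0.0013,0.0041,0,0,0,0,1],[0.0013,0.0041,0,0,0,0,1],[0.0013,0.0041,0,0,0,0,1],[0.0013,0.0041,0,0,0,0,1],[0.0013,0.0041,0,0,0,0,1],[0,0,0,0,0,0,1]],
  ],
)

```text
time: 30.18
tcp_pos: [0.5957, -0.2525, 0.0948]
orientation: [[0.443, 0.896, 0.001], [0.896, -0.443, -0.0], [0.0, 0.001, -1.0]]
force: [0.2, -0.8, -3.5]
width: 0.0222
```

```bash
python3 - <<'E'
from plan import *
from meas import *
np.set_printoptions(precision=4,suppress=True)
s=log();print(s['tcp_pos'],s['force'],s['width'])
f,P=snap('side','s17.png');fr=f['frame'].astype(int);Z=P[...,2]
comp(P,(Z>0.05)&(Z<.085)&(fr[...,0]-fr[...,2]>35),(335,270,460,370),'lid')
f,P=snap('top','t17.png');fr=f['frame'].astype(int);Z=P[...,2]
comp(P,(Z>0.05)&(Z<.085)&(fr[...,0]-fr[...,2]>35),(370,130,480,225),'lid')
comp(P,(Z>0.075)&(fr[...,0]-fr[...,2]<20),(405,224,450,270),'cup')
im=cv2.imread('pics/s17.png');cv2.imwrite('pics/s17c.png',cv2.resize(im[210:390,270:450],None,fx=3,fy=3,interpolation=cv2.INTER_CUBIC))
E
```

```text
[ 0.5957 -0.2525  0.0948] [ 0.1793 -0.7713 -3.5365] 0.022209498590259603
lid 2800 mean [ 0.5916 -0.2634  0.0749] rect [ 594.5 -255.6] [167.1 165. ] 4.5 circ [ 593.9 -253.7] 85.5 z [0.0729 0.0748 0.077 ]
lid 1647 mean [ 0.5854 -0.2245  0.0752] rect [ 585.8 -237. ] [168.2 133.2] 27.8 circ [ 594.9 -252. ] 85.2 z [0.0706 0.0751 0.0795]
cup 128 mean [ 0.4562 -0.2519  0.0861] rect [ 455.9 -250. ] [64.5 65.8] 31.9 circ [ 457.  -249.6] 33.6 z [0.077  0.0873 0.0922]
```

View pics/s17c.png

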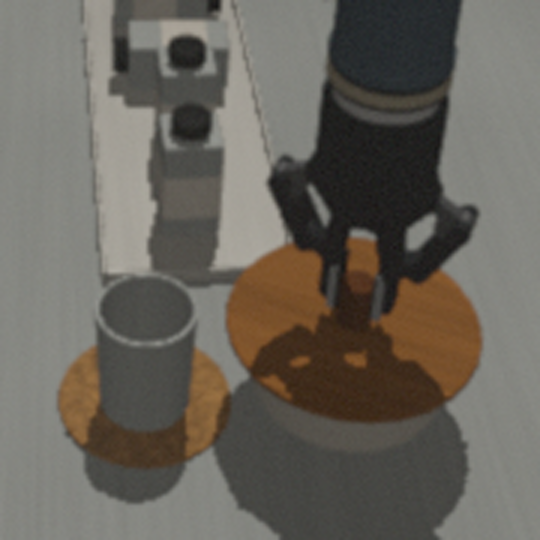

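Cup is upright and centred again. Lower the lid and release.

Emit:
apply_moves(
  commands=[
    [[0.0003,0.0008,0.001,0,0,0,1],[0,0,0.0012,0,0,0,1],[0,0,0.0012,0,0,0,1],[0,0,0,0,0,0,1],[0,0,0,0,0,0,1]],
  ],
)

```text
time: 30.9
tcp_pos: [0.5962, -0.2527, 0.0927]
orientation: [[0.444, 0.896, 0.0], [0.896, -0.444, -0.001], [-0.001, 0.001, -1.0]]
force: [-2.6, -0.3, 4.9]
width: 0.0224
```

Emit:
apply_moves(
  commands=[
    [[0,0,0,0,0,0,0.3],[0,0,0,0,0,0,0],[0,0,0,0,0,0,-0.4],[0,0,0,0,0,0,-0.4],[0,0,-0.02,0,0,0,-0.4],[0,0,-0.04,0,0,0,-0.4],[0,0,-0.05,0,0,0,-0.4],[0,0,-0.05,0,0,0,-0.4],[0,0,0,0,0,0,-0.4]],
  ],
)

```text
time: 32.02
tcp_pos: [0.5989, -0.2519, 0.2579]
orientation: [[0.443, 0.896, 0.011], [0.896, -0.443, -0.004], [0.001, 0.011, -1.0]]
force: [0.4, 0.3, -0.6]
width: 0.0597
```

```bash
cat > chk.py <<'E'
from plan import *
from meas import *
import sys
np.set_printoptions(precision=4,suppress=True)
n=sys.argv[1]
s=log();print(s['time'],s['q'],s['tcp_pos'],s['force'],s['width'])
f,P=snap('side','s%s.png'%n);fr=f['frame'].astype(int);Z=P[...,2]
comp(P,(Z>0.05)&(Z<.085)&(fr[...,0]-fr[...,2]>35),(335,270,460,370),'lid')
f,P=snap('top','t%s.png'%n);fr=f['frame'].astype(int);Z=P[...,2]
comp(P,(Z>0.05)&(Z<.085)&(fr[...,0]-fr[...,2]>35),(370,130,480,225),'lid')
comp(P,(Z>0.075)&(fr[...,0]-fr[...,2]<20),(405,224,450,270),'cup')
E
python3 chk.py 18; timeout 60 python3 fit.py | head -60
```

```text
32.025 [ 0.9655  0.5828 -0.961   1.5463  0.4962  1.2614 -0.5255] [ 0.5989 -0.2519  0.2579] [ 0.4104  0.2949 -0.638 ] 0.05971371630544525
lid 3800 mean [ 0.5946 -0.2617  0.0727] rect [ 595.7 -255.6] [166.9 169. ] 5.3 circ [ 596.3 -254.8] 86.0 z [0.0707 0.0727 0.0748]
lid 2565 mean [ 0.5892 -0.2463  0.073 ] rect [ 592.7 -251.1] [166.6 163.4] 46.8 circ [ 595.  -253.2] 85.2 z [0.0686 0.073  0.0773]
cup 137 mean [ 0.4568 -0.2522  0.0854] rect [ 456.8 -249.4] [65.5 65.4] 87.0 circ [ 456.8 -250.3] 34.1 z [0.0769 0.0866 0.0927]
[-0.0252  0.2546  0.5471  0.4673  0.3008  1.5592  0.0147  0.0021  0.0339
  0.0116 -0.016  -0.0185 -0.      0.0047  0.0007  0.0151 -0.0119 -0.0055
  0.    ]
[[ 0.0582  0.0278 -0.0102  0.0021 -0.0073 -0.0143 -0.0071 -0.0021  0.01
  -0.0109 -0.0136  0.0002]
 [ 0.0416  0.0262 -0.015   0.0017 -0.0125 -0.0099 -0.0115  0.0019  0.006
  -0.0126 -0.0079 -0.0007]
 [ 0.0088 -0.0096  0.0006  0.0071 -0.0075  0.0071 -0.0038 -0.0091 -0.0066
  -0.0006 -0.0041 -0.0016]
 [ 0.0088 -0.0096  0.0006  0.0071 -0.0075  0.0071 -0.0038 -0.0091 -0.0066
  -0.0006 -0.0041 -0.0016]
 [ 0.0214  0.0112
[... 1777 characters left out ...]
0096 -0.0012  0.0001]
 [-0.0027  0.0032  0.0029  0.0004 -0.0002 -0.0054 -0.0002 -0.0004 -0.008
  -0.0096 -0.0012  0.0001]
 [-0.0099  0.0142  0.0037 -0.0013  0.0006 -0.0058  0.0006  0.0012 -0.0057
  -0.0077 -0.0027  0.    ]
 [-0.0099  0.0142  0.0037 -0.0013  0.0006 -0.0058  0.0006  0.0012 -0.0057
  -0.0077 -0.0027  0.    ]
 [-0.0035  0.0045  0.0025  0.0002 -0.     -0.0054 -0.     -0.0001 -0.0079
  -0.0094 -0.0013 -0.    ]
 [-0.0038  0.0049  0.0029  0.0001 -0.     -0.0054 -0.0001 -0.0001 -0.0077
  -0.0093 -0.0014  0.    ]
 [ 0.0037  0.0028  0.0035  0.0002 -0.0002 -0.0086 -0.0001 -0.0002 -0.0035
  -0.007  -0.0061  0.    ]
 [ 0.0037  0.0027  0.0034  0.0002 -0.0002 -0.0086 -0.0001 -0.0002 -0.0036
```

View pics/s18.png

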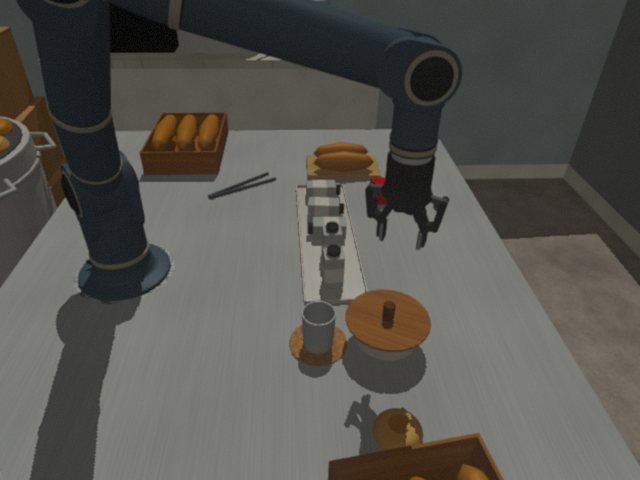

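Lid sits flat at (0.5955, −0.254). For the tins I plan to grip at about 45° with the hand on the far side and spin 180° about the tool axis, which takes a cap pointing +x to cap up. Next I measure the tray and test IK with the fitted kinematics.

```bash
cat > tray.py <<'E'
from meas import *
np.set_printoptions(precision=4,suppress=True)
d=np.load('top0.npz');P=d['P'];f=d['f'].astype(int)
br=f.min(-1)
# per column find bright extents -> points on plane z=0.011 edges
im=d['f'][190:275,175:395]
cv2.imwrite('pics/tray.png',cv2.resize(im[:,:,::-1],None,fx=3.6,fy=3.6,interpolation=cv2.INTER_CUBIC))
s=snapshot('top');K=s['camera_matrix'];T=s['T']
def ray(u,v,z):
    dd=np.array([(u-K[0,2])/K[0,0],-(v-K[1,2])/K[1,1],-1.]);dw=T[:3,:3]@dd;o=T[:3,3];t=(z-o[2])/dw[2];return o+t*dw
if __name__=='__main__':
    print([br[v,350] for v in range(195,220)],[br[v,350] for v in range(245,270)])
    print([br[v,265] for v in range(195,220)],[br[v,265] for v in range(245,270)])
E
python3 tray.py
```

```text
[np.int64(118), np.int64(117), np.int64(119), np.int64(117), np.int64(117), np.int64(116), np.int64(116), np.int64(117), np.int64(119), np.int64(131), np.int64(89), np.int64(123), np.int64(133), np.int64(134), np.int64(136), np.int64(136), np.int64(139), np.int64(139), np.int64(139), np.int64(136), np.int64(137), np.int64(138), np.int64(137), np.int64(135), np.int64(124)] [np.int64(141), np.int64(143), np.int64(142), np.int64(140), np.int64(140), np.int64(139), np.int64(143), np.int64(143), np.int64(143), np.int64(141), np.int64(140), np.int64(133), np.int64(86), np.int64(112), np.int64(120), np.int64(123), np.int64(121), np.int64(122), np.int64(122), np.int64(120), np.int64(120), np.int64(121), np.int64(122), np.int64(124), np.int64(122)]
[np.int64(124), np.int64(124), np.int64(124), np.int64(122), np.int64(123), np.int64(121), np.int64(124), np.int64(124), np.int64(126), np.int64(125), np.int64(127), np.int64(126), np.int64(121), np.int64(110), np.int64(92), np.int64(133), np.int64(145), np.int64(147), np.int64(147), np.int64(146), np.int64(147), np.int64(149), np.int64(150), np.int64(153), np.int64(147)] [np.int64(136), np.int64(138), np.int64(138), np.int64(136), np.int64(136), np.int64(136), np.int64(133), np.int64(136), np.int64(147), np.int64(148), np.int64(151), np.int64(152), np.int64(148), np.int64(150), np.int64(137), np.int64(116), np.int64(110), np.int64(120), np.int64(125), np.int64(127), np.int64(124), np.int64(126), np.int64(127), np.int64(125), np.int64(124)]
```

View pics/tray.png

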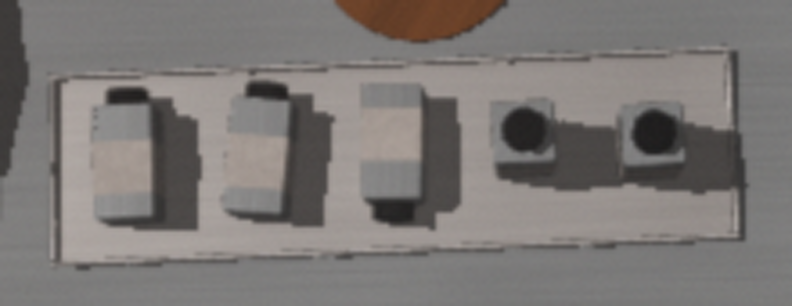

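```bash
python3 - <<'E'
from tray import *
C=np.array([ray(u-.5,v-.5,.011)[:2] for u,v in [(188.9,210.8),(379.7,203.9),(381.4,256.1),(189.4,263.6)]])
print(C,C.mean(0),np.linalg.norm(C[0]-C[1]),np.linalg.norm(C[0]-C[3]),np.linalg.norm(C[1]-C[2]))
# refine with dark-line edges: top/bottom per column
br=f.min(-1).astype(float)
top=[];bot=[]
for u in range(195,376):
    v=np.arange(198,222);w=br[v,u];i=np.argmin(w);top.append((u,v[i]))
    v=np.arange(250,272);w=br[v,u];i=np.argmin(w);bot.append((u,v[i]))
for L in (top,bot):
    L=np.array(L);W=np.array([ray(u,v,.011)[:2] for u,v in L])
    a=np.polyfit(W[:,1],W[:,0],1)
    for _ in range(5):
        r=W[:,0]-np.polyval(a,W[:,1]);k=abs(r)<max(.002,1.5*np.median(abs(r)));a=np.polyfit(W[k,1],W[k,0],1)
    print(a,k.sum(),np.polyval(a,.13))
E
```

```text
[[ 0.5707  0.398 ]
 [ 0.5777 -0.1362]
 [ 0.4314 -0.1355]
 [ 0.4224  0.3947]] [0.5006 0.1302] 0.5343091585559391 0.14833281552601832 0.14632552963992718
[-0.0172  0.5747] 94 0.5724579974808703
[0.0757 0.4331] 112 0.44289763553016503
```

```bash
cat > ik.py <<'E'
from fit import *
from plan import rz
x=np.load('kp.npy')
lo=np.array([-2.59,-.33,-1.39,.1,-1.04,.21,-2.66]);hi=np.array([2.59,1.99,1.29,2.45,4.18,1.99,2.66])
mid=(lo+hi)/2;half=(hi-lo)/2
def ik(p,R,q0s,wm=.002):
    best=None
    for q0 in q0s:
        def f(q):
            P,M=fk2(q,x);return np.concatenate([(P-p)*5,(M-R).ravel(),wm*((q-mid)/half)**3, 0.0005*(q-q0)])
        o=least_squares(f,np.clip(q0,lo+.05,hi-.05),bounds=(lo+.03,hi-.03),max_nfev=60)
        P,M=fk2(o.x,x);e=np.linalg.norm(P-p),np.linalg.norm(M-R)
        mg=np.min(np.minimum(o.x-lo,hi-o.x))
        sc=e[0]*10+e[1]*3-min(mg,.15)
        if best is None or sc<best[0]: best=(sc,o.x,e,mg)
    return best
E
cat > t1.py <<'E'
from ik import *
rng=np.random.default_rng(0)
q0=np.array([.9655,.5828,-.961,1.5463,.4962,1.2614,-.5255])
seeds=[q0,np.array([.2,.7,-.3,1.5,0,1.2,0.]),np.array([-.5,.7,0,1.5,0,1.5,1.5]),np.array([-.5,.7,0,1.5,0,1.5,-1.5])]
for (tx,ty) in [(.498,.331),(.4992,.2305),(.5006,.1295)]:
  for b in (40,45):
    for s in (1,-1):
      be=np.radians(b)
      t=[-np.sin(be),0,-np.cos(be)]
      R=rz(t,[0,s,0]);p=np.array([tx,ty,.035])+.011*np.array(t)
      r=ik(p,R,seeds);print('grasp',ty,b,s,r[1],np.round(r[2],4),round(r[3],3))
      t=[-np.cos(be),0,-np.sin(be)]
      R=rz(t,[0,-s,0]);p=np.array([tx,ty,.05])+.011*np.array(t)
      r=ik(p,R,seeds+[r[1]]);print('  place',ty,b,-s,r[1],np.round(r[2],4),round(r[3],3))
E
timeout 500 python3 t1.py
```

```text
grasp 0.331 40 1 [-0.1082  1.0106 -0.6695  1.4396  0.1436  1.4088  0.8298] [0. 0.] 0.581
  place 0.331 40 -1 [-0.4089  0.9736 -0.1038  1.3479 -0.2865  1.6097 -1.9533] [0. 0.] 0.38
grasp 0.331 40 -1 [-0.4694  0.9013 -0.025   1.4468 -0.2883  1.4263 -1.9155] [0. 0.] 0.564
  place 0.331 40 1 [-0.2005  1.0252 -0.4861  1.3473 -0.0539  1.5767  0.9657] [0. 0.] 0.413
grasp 0.331 45 1 [-0.2231  0.9908 -0.4435  1.396  -0.0447  1.4782  0.9885] [0. 0.] 0.512
  place 0.331 45 -1 [-0.4434  0.9269 -0.0548  1.3966 -0.2925  1.53   -1.9302] [0. 0.] 0.46
grasp 0.331 45 -1 [-0.4419  0.9464 -0.0572  1.3956 -0.2902  1.5119 -1.9262] [0. 0.] 0.478
  place 0.331 45 1 [-0.1139  1.031  -0.6613  1.3899  0.0923  1.5039  0.8473] [0. 0.] 0.486
grasp 0.2305 40 1 [ 0.0328  0.9622 -0.6522  1.5497  0.184   1.3922  0.9281] [0. 0.] 0.598
  place 0.2305 40 -1 [-0.3156  0.9252 -0.0462  1.4613 -0.2291  1.5817 -1.8212] [0. 0.] 0.408
grasp 0.2305 40 -1 [-0.358   0.8546  0.0024  1.5582 -0.2276  1.3896 -1.7989] [0. 0.] 0.6
  place 0.2305 40 1 [ 0.022   1.0283 -0.6435  1.4533  0.1135  1.5714  0.9485] [0. 0.] 0.419
grasp 0.2305 4
[... 383 characters left out ...]
312 -0.6377  1.6185  0.244   1.3969  1.0297] [0. 0.] 0.593
  place 0.1295 40 -1 [-0.2144  0.8964  0.01    1.5318 -0.1568  1.5642 -1.6938] [0. 0.] 0.426
grasp 0.1295 40 -1 [-0.2369  0.8261  0.0316  1.6283 -0.1549  1.3662 -1.6846] [0. 0.] 0.624
  place 0.1295 40 1 [ 0.1491  0.9903 -0.6042  1.5233  0.1714  1.578   1.0614] [0. 0.] 0.412
grasp 0.1295 45 1 [ 0.1666  0.974  -0.627   1.5686  0.2173  1.4814  1.0418] [0. 0.] 0.509
  place 0.1295 45 -1 [-0.2304  0.8507  0.0293  1.579  -0.1595  1.4775 -1.6851] [0. 0.] 0.512
grasp 0.1295 45 -1 [-0.2271  0.8716  0.0239  1.578  -0.1575  1.4573 -1.6854] [0. 0.] 0.533
  place 0.1295 45 1 [ 0.1665  0.9514 -0.6273  1.5697  0.2037  1.4982  1.0454] [0. 0.] 0.492
```

```bash
python3 - <<'E'
from plan import *
R=rz([0,0,-1],[0,-1,0])
S=plan([.5045,.1293,.2],R,-.4,vmax=.045)
S=plan([.5045,.1293,.07],R,-.4,start=S,vmax=.035)
E
```

```text
n 9
[[0.0336, -0.0279, 0.0056, 0.0, 0.0001, 0.1235, -0.4], [0.0299, -0.0318, 0.0056, 0.0, 0.0001, 0.1235, -0.4], [0.0257, -0.0352, 0.0056, 0.0, 0.0001, 0.1235, -0.4], [0.0212, -0.0381, 0.0056, 0.0, 0.0001, 0.1235, -0.4], [0.0163, -0.0404, 0.0056, 0.0, 0.0001, 0.1235, -0.4], [0.0112, -0.0421, 0.0056, 0.0, 0.0001, 0.1235, -0.4], [0.006, -0.0432, 0.0056, 0.0, 0.0001, 0.1235, -0.4], [0.0006, -0.0436, 0.0056, 0.0, 0.0001, 0.1235, -0.4], [-0.0048, -0.0434, 0.0056, 0.0, 0.0001, 0.1235, -0.4]]
n 4
[[0.0, 0.0, 0.0325, 0.0, 0.0, 0.0, -0.4], [0.0, 0.0, 0.0325, 0.0, 0.0, 0.0, -0.4], [0.0, 0.0, 0.0325, 0.0, 0.0, 0.0, -0.4], [0.0, 0.0, 0.0325, 0.0, 0.0, 0.0, -0.4]]
```

Emit:
apply_moves(
  commands=[
    [[0.0336,-0.0279,0.0056,0.0,0.0001,0.1235,-0.4],[0.0299,-0.0318,0.0056,0.0,0.0001,0.1235,-0.4],[0.0257,-0.0352,0.0056,0.0,0.0001,0.1235,-0.4],[0.0212,-0.0381,0.0056,0.0,0.0001,0.1235,-0.4],[0.0163,-0.0404,0.0056,0.0,0.0001,0.1235,-0.4],[0.0112,-0.0421,0.0056,0.0,0.0001,0.1235,-0.4],[0.006,-0.0432,0.0056,0.0,0.0001,0.1235,-0.4],[0.0006,-0.0436,0.0056,0.0,0.0001,0.1235,-0.4],[-0.0048,-0.0434,0.0056,0.0,0.0001,0.1235,-0.4],[0,0,0,0,0,0,-0.4]],
  ],
)

```text
time: 33.48
tcp_pos: [0.503, 0.1331, 0.1999]
orientation: [[1.0, 0.008, -0.001], [0.008, -1.0, 0.001], [-0.001, -0.001, -1.0]]
force: [-0.1, -0.5, -0.5]
width: 0.06
```

Emit:
apply_moves(
  commands=[
    [[0.0,0.0,0.0325,0.0,0.0,0.0,-0.4],[0.0,0.0,0.0325,0.0,0.0,0.0,-0.4],[0.0,0.0,0.0325,0.0,0.0,0.0,-0.4],[0.0,0.0,0.02,0.0,0.0,0.0,-0.4],[0,0,0,0,0,0,-0.4],[0,0,0,0,0,0,-0.4]],
  ],
)

```text
time: 34.22
tcp_pos: [0.5062, 0.1294, 0.0841]
orientation: [[1.0, -0.0, 0.003], [-0.0, -1.0, 0.0], [0.003, -0.0, -1.0]]
force: [0.1, 0.6, 0.4]
width: 0.0599
```

```bash
python3 chk.py 19; python3 - <<'E'
from plan import *
import cv2
R=rz([0,0,-1],[0,-1,0])
S=plan([.5045,.1293,.020],R,-.4,vmax=.02)
im=cv2.imread('pics/s19.png');cv2.imwrite('pics/s19c.png',cv2.resize(im[140:310,250:430],None,fx=3.4,fy=3.4,interpolation=cv2.INTER_CUBIC))
E
```

```text
34.225 [ 0.2212  0.5211 -0.7092  2.0083  0.4805  0.7796 -2.3437] [0.5062 0.1294 0.0841] [0.0883 0.582  0.4129] 0.059855712938992015
lid 3787 mean [ 0.5946 -0.2616  0.0728] rect [ 595.7 -255.5] [168.3 165.9] 83.9 circ [ 595.8 -254.9] 85.9 z [0.0707 0.0727 0.0748]
lid 2957 mean [ 0.5941 -0.2524  0.073 ] rect [ 594.8 -253. ] [166.  168.5] 43.7 circ [ 595.2 -253.8] 85.2 z [0.0685 0.073  0.0777]
cup 134 mean [ 0.4554 -0.2518  0.0858] rect [ 456.1 -250.4] [64.6 65.6] 35.4 circ [ 457.3 -249.9] 34.0 z [0.0771 0.0865 0.0921]
n 4
[[-0.0005, 0.0001, 0.0161, -0.0001, -0.0009, 0.0, -0.4], [-0.0005, 0.0001, 0.0161, -0.0001, -0.0009, 0.0, -0.4], [-0.0005, 0.0001, 0.0161, -0.0001, -0.0009, 0.0, -0.4], [-0.0005, 0.0001, 0.0161, -0.0001, -0.0009, 0.0, -0.4]]
```

View pics/s19c.png

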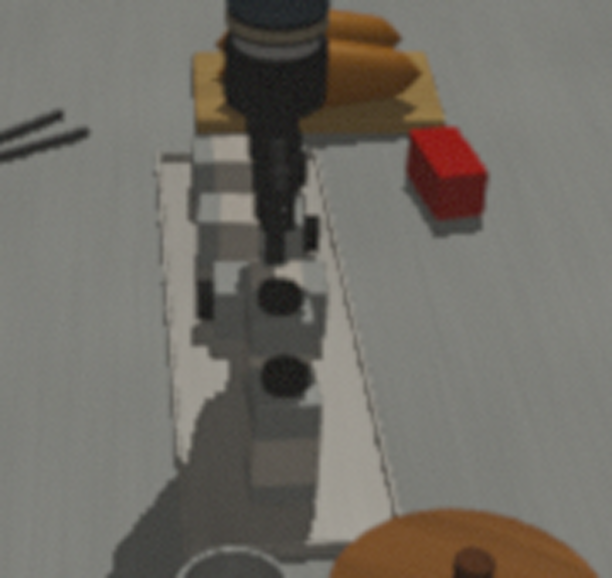

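Emit:
apply_moves(
  commands=[
    [[-0.0005,0.0001,0.0161,-0.0001,-0.0009,0.0,-0.4],[-0.0005,0.0001,0.0161,-0.0001,-0.0009,0.0,-0.4],[-0.0005,0.0001,0.0161,-0.0001,-0.0009,0.0,-0.4],[-0.0005,0.0001,0.0161,-0.0001,-0.0009,0.0,-0.4],[0,0,0,0,0,0,-0.4],[0,0,0,0,0,0,1],[0,0,0,0,0,0,1],[0,0,0,0,0,0,1],[0,0,0,0,0,0,1]],
  ],
  squeeze=40,
)

```text
time: 35.45
tcp_pos: [0.5035, 0.1288, 0.0191]
orientation: [[1.0, -0.0, -0.002], [-0.0, -1.0, -0.001], [-0.002, 0.001, -1.0]]
force: [-0.3, -0.1, -3.0]
width: 0.0455
```

Emit:
apply_moves(
  commands=[
    [[0,0,0,0,0,0,1],[0,0,-0.02,0,0,0,1],[0,0,-0.035,0,0,0,1],[0,0,-0.04,0,0,0,1],[0,0,-0.03,0,0,0,1],[0,0,0,0,0,-0.15,1],[0,0,0,0,0,-0.17,1],[0,0,0,0,0,-0.17,1],[0,0,0,0,0,-0.17,1]],
  ],
)

```text
time: 36.58
tcp_pos: [0.5038, 0.129, 0.1453]
orientation: [[0.786, 0.618, -0.001], [0.618, -0.786, -0.001], [-0.001, 0.0, -1.0]]
force: [-0.6, 0.2, -1.4]
width: 0.0457
```

Emit:
apply_moves(
  commands=[
    [[0,0,0,0,0,-0.17,1],[0,0,0,0,0,-0.17,1],[0,0,0,0,0,-0.17,1],[0,0,0,0,0,-0.17,1],[0,0,0,0,0,-0.17,1],[0,0,0,0,0,-0.17,1],[0,0,0,0,0,-0.17,1],[0,0,0,0,0,-0.17,1],[0,0,0,0,0,-0.17,1],[0,0,0,0,0,-0.17,1]],
  ],
)

```text
time: 37.83
tcp_pos: [0.5039, 0.1286, 0.1451]
orientation: [[-0.713, 0.701, -0.001], [0.701, 0.713, -0.001], [-0.0, -0.002, -1.0]]
force: [-0.4, 0.2, -2.5]
width: 0.0457
```

Emit:
apply_moves(
  commands=[
    [[0,0,0,0,0,-0.17,1],[0,0,0,0,0,-0.17,1],[0,0,0,0,0,-0.17,1],[0,0,0,0,0,-0.17,1],[0,0,0,0,0,-0.1,1],[0,0,0,0,0,0,1],[0,0,0,0,0,0,1]],
  ],
)

```text
time: 38.7
tcp_pos: [0.5039, 0.1287, 0.1445]
orientation: [[-1.0, 0.003, -0.001], [0.003, 1.0, -0.001], [0.001, -0.001, -1.0]]
force: [0.3, -0.3, -2.5]
width: 0.0457
```

```bash
python3 chk.py 20; python3 - <<'E'
from plan import *
import cv2
s=get_state();print(s['orientation'])
R=rz([0,0,-1],[0,1,0])
S=plan([.5,.1293,.0245],R,1,vmax=.02)
im=cv2.imread('pics/s20.png');cv2.imwrite('pics/s20c.png',cv2.resize(im[140:310,250:430],None,fx=3.4,fy=3.4,interpolation=cv2.INTER_CUBIC))
E
```

```text
38.7 [ 0.6097  0.7572 -1.3598  1.949   0.8226  1.1587  0.4839] [0.5039 0.1287 0.1445] [ 0.2776 -0.2653 -2.4525] 0.04571046705028497
lid 3797 mean [ 0.5946 -0.2616  0.0728] rect [ 595.  -255.2] [167.5 168.2] 39.7 circ [ 595.1 -254.6] 85.7 z [0.0707 0.0728 0.0748]
lid 2943 mean [ 0.594  -0.2524  0.0731] rect [ 596.  -252.8] [166.6 168. ] 88.3 circ [ 595.5 -252.4] 85.5 z [0.0686 0.0732 0.0777]
cup 1134 mean [ 0.3817 -0.144   0.5831] rect [ 413.5 -193. ] [ 84.  208.4] 28.8 circ [ 416.6 -191.3] 105.0 z [0.0927 0.6088 0.6297]
[[-9.99994701e-01  2.70360795e-03 -1.81319607e-03]
 [ 2.70530131e-03  9.99995906e-01 -9.32111370e-04]
 [ 1.81066858e-03 -9.37011672e-04 -9.99997922e-01]]
n 6
[[0.0006, 0.0001, 0.02, -0.0002, -0.0003, -0.0005, 1], [0.0006, 0.0001, 0.02, -0.0002, -0.0003, -0.0005, 1], [0.0006, 0.0001, 0.02, -0.0002, -0.0003, -0.0005, 1], [0.0006, 0.0001, 0.02, -0.0002, -0.0003, -0.0005, 1], [0.0006, 0.0001, 0.02, -0.0002, -0.0003, -0.0005, 1], [0.0006, 0.0001, 0.02, -0.0002, -0.0003, -0.0005, 1]]
```

View pics/s20c.png

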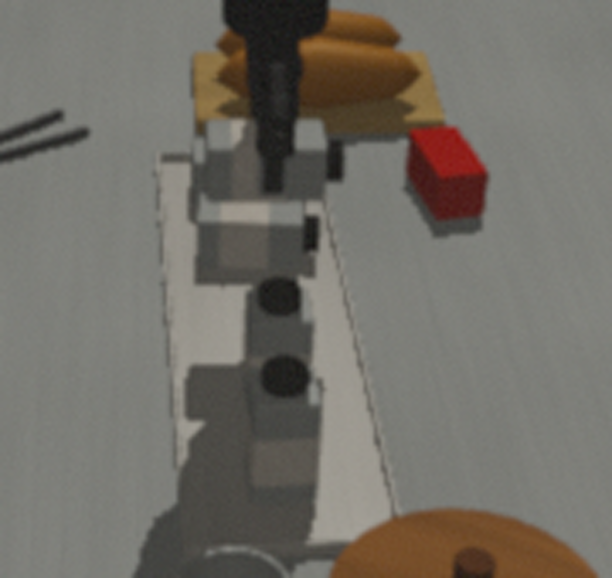

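Tin c now has its cap pointing +x. Lower it back onto the tray floor and release.

Emit:
apply_moves(
  commands=[
    [[0.0006,0.0001,0.02,-0.0002,-0.0003,-0.0005,1],[0.0006,0.0001,0.02,-0.0002,-0.0003,-0.0005,1],[0.0006,0.0001,0.02,-0.0002,-0.0003,-0.0005,1],[0.0006,0.0001,0.02,-0.0002,-0.0003,-0.0005,1],[0.0006,0.0001,0.02,-0.0002,-0.0003,-0.0005,1],[0.0006,0.0001,0.015,-0.0002,-0.0003,-0.0005,1],[0,0,0.005,0,0,0,1],[0,0,0.0025,0,0,0,1],[0,0,0,0,0,0,1]],
  ],
)

```text
time: 39.92
tcp_pos: [0.5004, 0.1297, 0.0218]
orientation: [[-1.0, -0.001, 0.0], [-0.001, 1.0, 0.001], [-0.0, 0.001, -1.0]]
force: [-0.4, -0.2, -1.4]
width: 0.0458
```

Emit:
apply_moves(
  commands=[
    [[0,0,0.002,0,0,0,1],[0,0,0,0,0,0,1],[0,0,0,0,0,0,0.2],[0,0,0,0,0,0,-0.4],[0,0,0,0,0,0,-0.4],[0,0,-0.03,0,0,0,-0.4],[0,0,-0.05,0,0,0,-0.4],[0,0,-0.05,0,0,0,-0.4],[0,0,0,0,0,0,-0.4]],
  ],
)

```text
time: 41.05
tcp_pos: [0.502, 0.131, 0.1533]
orientation: [[-1.0, -0.001, 0.007], [-0.001, 1.0, 0.002], [-0.007, 0.002, -1.0]]
force: [-0.1, -0.3, -0.0]
width: 0.0598
```

```bash
python3 chk.py 21; python3 - <<'E'
from meas import *
np.set_printoptions(precision=4,suppress=True)
f,P=snap('top');Z=P[...,2];fr=f['frame'].astype(int)
comp(P,(Z>0.02)&(Z<0.056),(196,205,225,258),'a')
comp(P,(Z>0.02)&(Z<0.056),(230,205,262,258),'b')
comp(P,(Z>0.02)&(Z<0.056),(268,205,300,258),'c')
comp(P,(Z>0.085)&(Z<.12),(305,205,340,258),'s0')
comp(P,(Z>0.085)&(Z<.12),(340,205,372,258),'s1')
f,P=snap('side');Z=P[...,2]
comp(P,(Z>0.02)&(Z<0.056),(300,205,345,225),'c-side')
E
```

```text
41.05 [ 0.6096  0.7194 -1.347   1.9501  0.7891  1.138   0.5107] [0.502  0.131  0.1533] [-0.1244 -0.3318 -0.0419] 0.05975926652441107
lid 3799 mean [ 0.5946 -0.2617  0.0728] rect [ 595.2 -255.2] [166.6 169.6] 25.8 circ [ 597.3 -254.8] 86.4 z [0.0707 0.0727 0.0748]
lid 2949 mean [ 0.594  -0.2523  0.073 ] rect [ 595.1 -252.7] [166.9 168.2] 66.3 circ [ 595.6 -252.9] 85.9 z [0.0684 0.073  0.0774]
cup 931 mean [ 0.3803 -0.1453  0.573 ] rect [ 412.6 -191.8] [ 75.4 212. ] 32.4 circ [ 414.4 -190.7] 106.1 z [0.0877 0.6191 0.6383]
a 659 mean [0.4989 0.3292 0.0475] rect [503.1 331.3] [101.9  46.8] 2.6 circ [502.2 330.9] 53.3 z [0.0304 0.0495 0.0543]
b 482 mean [0.4892 0.2319 0.0482] rect [497.1 230.9] [47.  86.1] 84.7 circ [497.6 231.2] 47.9 z [0.0337 0.0497 0.0541]
c 255 mean [0.4696 0.1309 0.0483] rect [473.2 130.1] [45.2 43.2] 88.5 circ [473.3 130.2] 29.0 z [0.0278 0.05   0.0543]
s0 none
s1 5 mean [ 0.5236 -0.0803  0.0902] rect [524.1 -80. ] [8.3 2. ] 68.5 circ [523.2 -79.6] 4.1 z [0.0877 0.0895 0.0935]
c-side 571 mean [0.5002 0.1766 0.0412] rect [503.8 164.4] [111.1  99.1] 89.5 circ [505.  165.8] 72.5 z [0.0226 0.0447 0.0516]
```

View pics/t21.png

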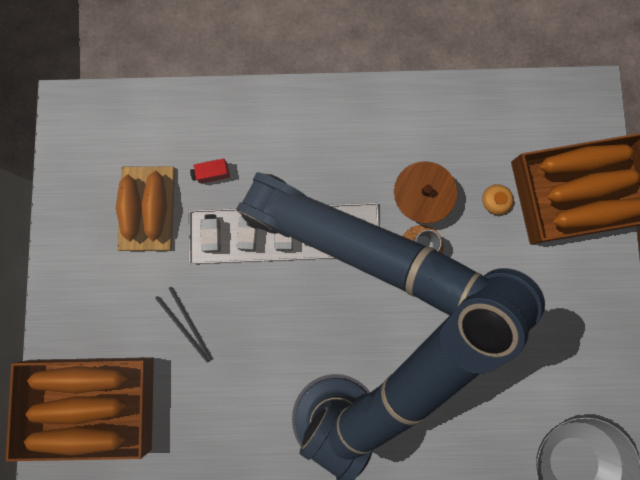

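View pics/s21.png

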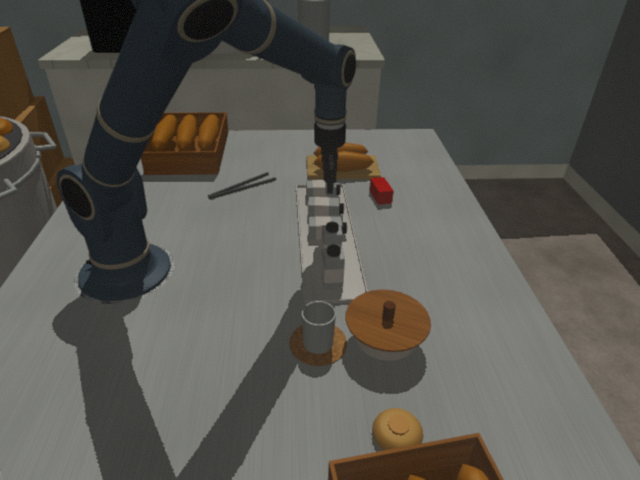

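```bash
cat > tin.py <<'E'
from plan import *
t=np.array([-1,0,-1])/np.sqrt(2)
def grasp(xf,y,s,g=-.4):   # xf: foot x
    G=np.array([xf+.042,y,.031]);p=G+.011*t;R=rz(t,[0,s,0])
    S=plan(p-.12*t,R,g,vmax=.04,wmax=.15)
    plan(p,R,g,start=S,vmax=.03)
def place(xr,yr,s,up=.13):
    p=np.array([xr-.0038,yr,.0392]);R=rz(t,[0,s,0]);
    S=plan(p+[0,0,up],R,1,vmax=.03); plan(p+[0,0,.0025],R,1,start=S,vmax=.025)
E
python3 -c "
from tin import *
grasp(.4525,.130,1)"
```

```text
n 6
[[-0.0121, 0.0002, 0.0067, -0.0001, 0.1305, 0.0002, -0.4], [-0.0128, 0.0002, 0.005, -0.0001, 0.1305, 0.0002, -0.4], [-0.0134, 0.0002, 0.0033, -0.0001, 0.1305, 0.0002, -0.4], [-0.0137, 0.0002, 0.0016, -0.0001, 0.1305, 0.0002, -0.4], [-0.0138, 0.0002, -0.0002, -0.0001, 0.1305, 0.0002, -0.4], [-0.0136, 0.0002, -0.002, -0.0001, 0.1305, 0.0002, -0.4]]
n 5
[[0.0, 0.0, 0.024, 0.0, 0.0, 0.0, -0.4], [0.0, 0.0, 0.024, 0.0, 0.0, 0.0, -0.4], [0.0, 0.0, 0.024, 0.0, 0.0, 0.0, -0.4], [0.0, 0.0, 0.024, 0.0, 0.0, 0.0, -0.4], [0.0, 0.0, 0.024, 0.0, 0.0, 0.0, -0.4]]
```

Emit:
apply_moves(
  commands=[
    [[-0.0121,0.0002,0.0067,-0.0001,0.1305,0.0002,-0.4],[-0.0128,0.0002,0.005,-0.0001,0.1305,0.0002,-0.4],[-0.0134,0.0002,0.0033,-0.0001,0.1305,0.0002,-0.4],[-0.0137,0.0002,0.0016,-0.0001,0.1305,0.0002,-0.4],[-0.0138,0.0002,-0.0002,-0.0001,0.1305,0.0002,-0.4],[-0.0136,0.0002,-0.002,-0.0001,0.1305,0.0002,-0.4],[0,0,0,0,0,0,-0.4]],
  ],
)

```text
time: 42.12
tcp_pos: [0.5724, 0.1305, 0.1043]
orientation: [[-0.704, 0.002, -0.71], [0.002, 1.0, 0.0], [0.71, -0.001, -0.704]]
force: [-0.6, -0.7, 0.1]
width: 0.0601
```

```bash
python3 - <<'E'
from tin import *
np.set_printoptions(precision=4,suppress=True)
s=log();print(s['q'],s['tcp_pos'],s['orientation'],s['force'])
p=np.array([.4945,.130,.031])+.011*t
plan(p,rz(t,[0,1,0]),-.4,vmax=.025)
E
```

```text
[ 0.3248  1.1615 -1.1243  1.312   0.4733  1.8434  0.7574] [0.5724 0.1305 0.1043] [[-0.7043  0.0015 -0.7099]
 [ 0.002   1.      0.0002]
 [ 0.7099 -0.0013 -0.7043]] [-0.6347 -0.7082  0.0888]
n 5
[[0.0006, -0.0001, 0.0236, 0.0, -0.0008, -0.0004, -0.4], [0.0006, -0.0001, 0.0236, 0.0, -0.0008, -0.0004, -0.4], [0.0006, -0.0001, 0.0236, 0.0, -0.0008, -0.0004, -0.4], [0.0006, -0.0001, 0.0236, 0.0, -0.0008, -0.0004, -0.4], [0.0006, -0.0001, 0.0236, 0.0, -0.0008, -0.0004, -0.4]]
```

Emit:
apply_moves(
  commands=[
    [[0.0006,-0.0001,0.0236,0.0,-0.0008,-0.0004,-0.4],[0.0006,-0.0001,0.0236,0.0,-0.0008,-0.0004,-0.4],[0.0006,-0.0001,0.0236,0.0,-0.0008,-0.0004,-0.4],[0.0006,-0.0001,0.0236,0.0,-0.0008,-0.0004,-0.4],[0.0006,-0.0001,0.0236,0.0,-0.0008,-0.0004,-0.4],[0,0,0,0,0,0,-0.4]],
  ],
)

```text
time: 42.88
tcp_pos: [0.485, 0.1297, 0.0273]
orientation: [[-0.71, -0.004, -0.704], [-0.004, 1.0, -0.002], [0.704, 0.001, -0.71]]
force: [0.9, -0.4, -0.9]
width: 0.06
```

```bash
python3 chk.py 22; python3 - <<'E'
import cv2
im=cv2.imread('pics/s22.png');cv2.imwrite('pics/s22c.png',cv2.resize(im[140:310,250:430],None,fx=3.4,fy=3.4,interpolation=cv2.INTER_CUBIC))
E
```

```text
42.875 [ 0.3909  1.1874 -1.1124  1.5798  0.5151  1.6216  0.6958] [0.485  0.1297 0.0273] [ 0.9191 -0.4133 -0.9349] 0.06000018484323523
lid 3141 mean [ 0.6042 -0.2693  0.0728] rect [ 597.3 -258.8] [166.6 159.8] 14.0 circ [ 594.4 -254.3] 86.0 z [0.0707 0.0727 0.0747]
lid 930 mean [ 0.6412 -0.2715  0.0729] rect [ 643.8 -273.8] [150.   62.7] 62.5 circ [ 626.9 -265. ] 75.5 z [0.0683 0.0729 0.0775]
cup 1820 mean [ 0.402  -0.1728  0.4602] rect [ 404.2 -178.3] [80.2 84.3] 84.6 circ [ 402.6 -176. ] 55.1 z [0.4309 0.4582 0.4898]
```

View pics/s22c.png

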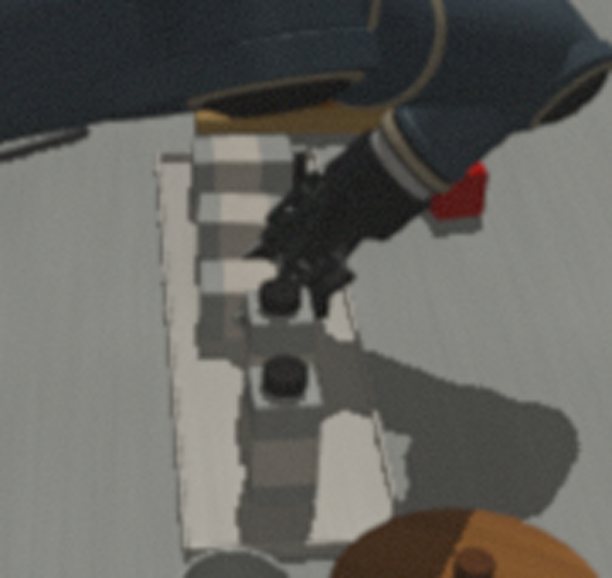

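Gripper straddles tin c at the 45° tilt. Close and lift.

Emit:
apply_moves(
  commands=[
    [[0,0,0,0,0,0,1],[0,0,0,0,0,0,1],[0,0,0,0,0,0,1],[0,0,0,0,0,0,1],[0,0,0,0,0,0,1]],
  ],
)

```text
time: 43.6
tcp_pos: [0.4881, 0.1306, 0.0287]
orientation: [[-0.712, -0.001, -0.702], [-0.003, 1.0, 0.002], [0.702, 0.003, -0.712]]
force: [2.8, -0.8, 5.7]
width: 0.0456
```

```bash
python3 - <<'E'
from tin import *
np.set_printoptions(precision=4,suppress=True)
s=log();print(s['q'],s['tcp_pos'],s['orientation'],s['force'],s['width'])
E
```

```text
[ 0.3902  1.1867 -1.1139  1.5733  0.5146  1.6229  0.6959] [0.4881 0.1306 0.0287] [[-0.7125 -0.0007 -0.7017]
 [-0.0025  1.      0.0016]
 [ 0.7017  0.0029 -0.7125]] [ 2.8349 -0.8429  5.7341] 0.0456053006658575
```

Emit:
apply_moves(
  commands=[
    [[0.014,0,-0.014,0,0,0,1],[0.021,0,-0.021,0,0,0,1],[0.028,0,-0.028,0,0,0,1],[0.028,0,-0.028,0,0,0,1],[0,0,0,0,0,0.12,1],[0,0,0,0,0,0.17,1],[0,0,0,0,0,0.17,1],[0,0,0,0,0,0.17,1]],
  ],
)

```text
time: 44.6
tcp_pos: [0.4861, 0.1306, 0.1583]
orientation: [[-0.575, 0.421, -0.702], [0.591, 0.807, 0.001], [0.567, -0.414, -0.712]]
force: [-0.4, 0.4, -2.5]
width: 0.0453
```

```bash
python3 - <<'E'
from tin import *
np.set_printoptions(precision=4,suppress=True)
s=log();print(s['q'],s['tcp_pos'],s['orientation'],s['force'],s['width'])
E
```

```text
[ 0.3513  0.925  -1.0146  1.5469  0.2797  1.7076  0.1804] [0.4861 0.1306 0.1583] [[-0.5746  0.4212 -0.7017]
 [ 0.5907  0.8069  0.0007]
 [ 0.5665 -0.4141 -0.7124]] [-0.4222  0.4382 -2.5183] 0.0452958543239347
```

```bash
cat >> tin.py <<'E'
A=np.array([[0,0,1],[0,-1,0],[1,0,0.]])
def ortho(R): return Rt.from_matrix(R).as_matrix()
def final(pg,Rg,xf,xr,yr,yg):
    # tin lying: foot x=xf, axis y=yg, z=.027. vector from axis-foot point to TCP
    v=np.array(pg)-np.array([xf,yg,.027]); w=A@v
    return np.array([xr,yr,.004])+w, A@ortho(np.array(Rg))
E
python3 - <<'E'
from tin import *
np.set_printoptions(precision=4,suppress=True)
Rg=[[-0.7125,-0.0007,-0.7017],[-0.0025,1.,0.0016],[ 0.7017,0.0029,-0.7125]]
p,R=final([0.4881,0.1306,0.0287],Rg,.4525,.5006,.130,.1302)
print(p,R)
S=plan(p+[0,0,.12],R,1,n=15)
plan(p+[0,0,.006],R,1,start=S,vmax=.025)
E
```

```text
[0.5023 0.1296 0.0396] [[ 0.7017  0.0029 -0.7125]
 [ 0.0025 -1.     -0.0016]
 [-0.7125 -0.0007 -0.7017]]
n 15
[[-0.0006, 0.0004, -0.0008, 0.0012, -0.0006, 0.1671, 1], [-0.0005, 0.0005, -0.0008, 0.0012, -0.0006, 0.1671, 1], [-0.0005, 0.0005, -0.0008, 0.0012, -0.0006, 0.1671, 1], [-0.0004, 0.0006, -0.0008, 0.0012, -0.0006, 0.1671, 1], [-0.0003, 0.0007, -0.0008, 0.0012, -0.0006, 0.1671, 1], [-0.0001, 0.0007, -0.0008, 0.0012, -0.0006, 0.1671, 1], [0.0, 0.0007, -0.0008, 0.0012, -0.0006, 0.1671, 1], [0.0001, 0.0007, -0.0008, 0.0012, -0.0006, 0.1671, 1], [0.0002, 0.0007, -0.0008, 0.0012, -0.0006, 0.1671, 1], [0.0003, 0.0006, -0.0008, 0.0012, -0.0006, 0.1671, 1]]
[[0.0004, 0.0006, -0.0008, 0.0012, -0.0006, 0.1671, 1], [0.0005, 0.0005, -0.0008, 0.0012, -0.0006, 0.1671, 1], [0.0006, 0.0004, -0.0008, 0.0012, -0.0006, 0.1671, 1], [0.0006, 0.0003, -0.0008, 0.0012, -0.0006, 0.1671, 1], [0.0007, 0.0002, -0.0008, 0.0012, -0.0006, 0.1671, 1]]
n 5
[[0.0162, 0.0, 0.016, 0.0, 0.0, 0.0, 1], [0.0162, 0.0, 0.016, 0.0, 0.0, 0.0, 1], [0.0162, 0.0, 0.016, 0.0, 0.0, 0.0, 1], [0.0162, 0.0, 0.016, 0.0, 0.0, 0.0, 1], [0.0162, 0.0, 0.016, 0.0, 0.0, 0.0, 1]]
```

Emit:
apply_moves(
  commands=[
    [[-0.0006,0.0004,-0.0008,0.0012,-0.0006,0.1671,1],[-0.0005,0.0005,-0.0008,0.0012,-0.0006,0.1671,1],[-0.0005,0.0005,-0.0008,0.0012,-0.0006,0.1671,1],[-0.0004,0.0006,-0.0008,0.0012,-0.0006,0.1671,1],[-0.0003,0.0007,-0.0008,0.0012,-0.0006,0.1671,1],[-0.0001,0.0007,-0.0008,0.0012,-0.0006,0.1671,1],[0.0,0.0007,-0.0008,0.0012,-0.0006,0.1671,1],[0.0001,0.0007,-0.0008,0.0012,-0.0006,0.1671,1],[0.0002,0.0007,-0.0008,0.0012,-0.0006,0.1671,1],[0.0003,0.0006,-0.0008,0.0012,-0.0006,0.1671,1]],
  ],
)

```text
time: 45.85
tcp_pos: [0.4966, 0.1307, 0.1588]
orientation: [[0.468, 0.527, -0.709], [0.745, -0.667, -0.005], [-0.476, -0.526, -0.705]]
force: [-0.1, -0.7, -2.6]
width: 0.0458
```

Emit:
apply_moves(
  commands=[
    [[0.0004,0.0006,-0.0008,0.0012,-0.0006,0.1671,1],[0.0005,0.0005,-0.0008,0.0012,-0.0006,0.1671,1],[0.0006,0.0004,-0.0008,0.0012,-0.0006,0.1671,1],[0.0006,0.0003,-0.0008,0.0012,-0.0006,0.1671,1],[0.0007,0.0002,-0.0008,0.0012,-0.0006,0.1671,1],[0,0,0,0,0,0,1],[0,0,0,0,0,0,1]],
  ],
)

```text
time: 46.72
tcp_pos: [0.5021, 0.1298, 0.1582]
orientation: [[0.701, 0.009, -0.713], [0.011, -1.0, -0.001], [-0.713, -0.007, -0.701]]
force: [0.0, -0.8, -2.4]
width: 0.0456
```

```bash
python3 chk.py 23; python3 - <<'E'
from tin import *
import cv2
np.set_printoptions(precision=4,suppress=True)
s=get_state();print(s['orientation'])
Rg=[[-0.7125,-0.0007,-0.7017],[-0.0025,1.,0.0016],[ 0.7017,0.0029,-0.7125]]
p,R=final([0.4881,0.1306,0.0287],Rg,.4525,.5006,.130,.1302)
plan(p+[0,0,.005],R,1,vmax=.025)
im=cv2.imread('pics/s23.png');cv2.imwrite('pics/s23c.png',cv2.resize(im[100:310,230:430],None,fx=2.8,fy=2.8,interpolation=cv2.INTER_CUBIC))
E
```

```text
46.725 [-0.0653  0.7264 -0.271   1.524  -0.0616  1.6693 -1.8822] [0.5021 0.1298 0.1582] [ 0.0243 -0.7818 -2.4089] 0.04561993068867954
lid 3684 mean [ 0.5964 -0.2641  0.0728] rect [ 597.3 -257.1] [169.5 163.1] 39.5 circ [ 594.7 -255.1] 85.6 z [0.0707 0.0728 0.0748]
lid 2879 mean [ 0.5953 -0.2542  0.0731] rect [ 595.6 -255. ] [168.3 164.6] 19.1 circ [ 595.8 -254.7] 85.8 z [0.0688 0.0731 0.0776]
cup 140 mean [ 0.4574 -0.2512  0.0861] rect [ 456.3 -249.5] [65.7 65.8] 0.2 circ [ 456.6 -250.1] 33.6 z [0.0765 0.087  0.093 ]
[[ 0.7007  0.0078 -0.7134]
 [ 0.0098 -1.     -0.0013]
 [-0.7134 -0.0061 -0.7008]]
n 5
[[0.0162, 0.0001, 0.0158, -0.0001, 0.0003, 0.0015, 1], [0.0162, 0.0001, 0.0158, -0.0001, 0.0003, 0.0015, 1], [0.0161, 0.0, 0.0159, -0.0001, 0.0003, 0.0015, 1], [0.0161, 0.0, 0.0159, -0.0001, 0.0003, 0.0015, 1], [0.0161, 0.0, 0.0159, -0.0001, 0.0003, 0.0015, 1]]
```

View pics/s23c.png

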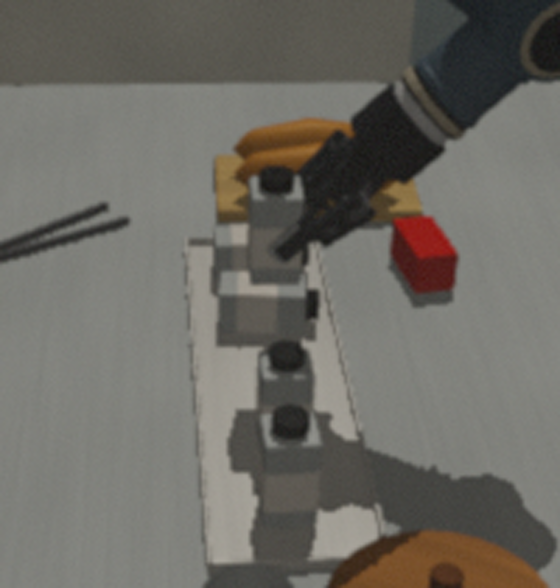

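Tin upright in hand, cap up at (275,180). Lower.

Emit:
apply_moves(
  commands=[
    [[0.0162,0.0001,0.0158,-0.0001,0.0003,0.0015,1],[0.0162,0.0001,0.0158,-0.0001,0.0003,0.0015,1],[0.0161,0.0,0.0159,-0.0001,0.0003,0.0015,1],[0.0161,0.0,0.0159,-0.0001,0.0003,0.0015,1],[0.0161,0.0,0.0159,-0.0001,0.0003,0.0015,1],[0,0,0,0,0,0,1],[0.0014,0,0.0014,0,0,0,1],[0,0,0,0,0,0,1]],
  ],
)

```text
time: 47.82
tcp_pos: [0.5026, 0.1292, 0.0426]
orientation: [[0.702, 0.002, -0.712], [0.0, -1.0, -0.002], [-0.712, 0.001, -0.702]]
force: [0.2, -0.6, -1.8]
width: 0.0456
```

Emit:
apply_moves(
  commands=[
    [[0.0012,0,0.0012,0,0,0,1],[0,0,0,0,0,0,1],[0,0,0,0,0,0,1]],
  ],
)

```text
time: 48.2
tcp_pos: [0.5024, 0.1291, 0.0407]
orientation: [[0.702, 0.002, -0.712], [0.0, -1.0, -0.002], [-0.712, 0.001, -0.702]]
force: [-0.3, 0.4, -3.0]
width: 0.0456
```

Emit:
apply_moves(
  commands=[
    [[0.001,0,0.001,0,0,0,1],[0,0,0,0,0,0,1],[0,0,0,0,0,0,1]],
  ],
)

```text
time: 48.58
tcp_pos: [0.5026, 0.1291, 0.0401]
orientation: [[0.702, 0.002, -0.713], [0.0, -1.0, -0.002], [-0.713, 0.001, -0.702]]
force: [1.5, -0.8, 5.8]
width: 0.0458
```

Emit:
apply_moves(
  commands=[
    [[0,0,0,0,0,0,0.1],[0,0,0,0,0,0,-0.1],[0,0,0,0,0,0,-0.4],[0,0,0,0,0,0,-0.4],[0,0,0,0,0,0,-0.4],[0,0,-0.02,0,0,0,-0.4],[0,0,-0.04,0,0,0,-0.4],[0,0,-0.05,0,0,0,-0.4],[0,0,-0.04,0,0,0,-0.4],[0,0,0,0,0,0,-0.4]],
  ],
)

```text
time: 49.82
tcp_pos: [0.6116, 0.1296, 0.146]
orientation: [[0.706, 0.001, -0.708], [0.0, -1.0, -0.001], [-0.708, 0.0, -0.706]]
force: [1.5, 0.2, 0.1]
width: 0.0599
```

```bash
python3 chk.py 24; python3 - <<'E'
from meas import *
np.set_printoptions(precision=4,suppress=True)
f,P=snap('top');Z=P[...,2];fr=f['frame'].astype(int)
comp(P,(Z>0.02)&(Z<0.056),(196,205,225,258),'a')
comp(P,(Z>0.02)&(Z<0.056),(230,205,262,258),'b')
comp(P,(Z>0.085)&(Z<.12),(266,205,303,258),'c')
comp(P,(Z>0.085)&(Z<.12),(305,205,340,258),'s0')
comp(P,(Z>0.085)&(Z<.12),(340,205,372,258),'s1')
E
```

```text
49.825 [-0.0853  0.8947 -0.234   1.2024 -0.0338  1.8189 -1.872 ] [0.6116 0.1296 0.146 ] [1.4737 0.1674 0.0638] 0.059893663383070624
lid 3119 mean [ 0.6016 -0.2735  0.0728] rect [ 596.1 -262.4] [154.4 165.9] 88.1 circ [ 594.8 -255. ] 85.6 z [0.0707 0.0728 0.0748]
lid 2570 mean [ 0.5977 -0.2604  0.073 ] rect [ 595.9 -256.8] [158.1 166.8] 87.0 circ [ 595.7 -255. ] 85.2 z [0.0686 0.073  0.0777]
cup 143 mean [ 0.458  -0.2519  0.0857] rect [ 456.6 -249.1] [65.5 65.8] 83.8 circ [ 456.5 -250.2] 33.9 z [0.0771 0.0869 0.0928]
a 663 mean [0.4988 0.3292 0.0473] rect [503.2 331.9] [102.7  47.5] 2.3 circ [502.1 329.9] 53.6 z [0.031  0.0495 0.0542]
b 638 mean [0.5012 0.2287 0.0479] rect [505.1 230.1] [ 47.2 102. ] 84.9 circ [503.8 229.9] 53.1 z [0.0342 0.0495 0.054 ]
c 296 mean [0.4998 0.1288 0.0976] rect [501.3 129.4] [42.6 45.8] 89.0 circ [500.4 130. ] 29.7 z [0.0881 0.0946 0.109 ]
s0 none
s1 none
```

View pics/s24.png

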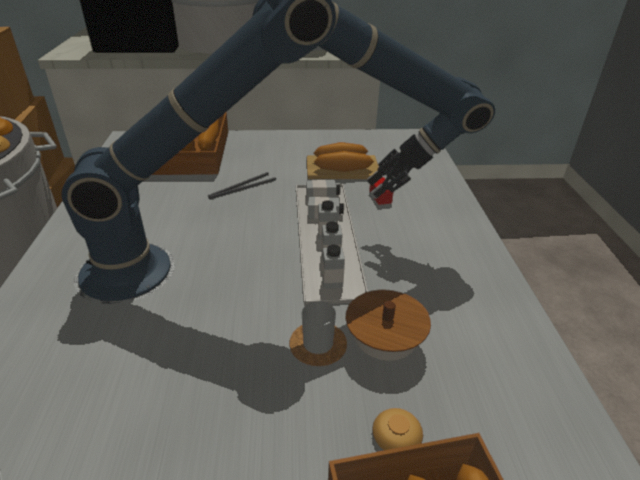

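View pics/t24.png

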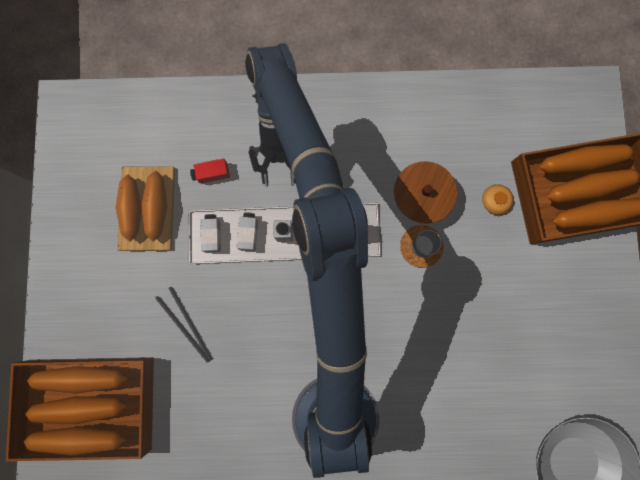

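```bash
cat >> tin.py <<'E'
def Z(w): return Rt.from_euler('z',w).as_matrix()
def grasp2(foot,w,s,g=-.4):
    tt=Z(w)@t;G=np.array([foot[0],foot[1],.0368])+Z(w)@[.042,0,0];p=G+.011*tt;R=Z(w)@rz(t,[0,s,0])
    S=plan(p-.12*tt,R,g,vmax=.04,wmax=.15); print('pregrasp',S[0],'grasp',p)
    plan(p,R,g,start=S,vmax=.03)
def final2(pg,Rg,foot,w,xr,yr):
    v=Z(-w)@(np.array(pg)-np.array([foot[0],foot[1],.027]))
    return np.array([xr,yr,.004])+A@v, A@Z(-w)@ortho(np.array(Rg))
E
python3 -c "
from tin import *
grasp2([.4543,.2346],np.radians(-5),-1)"
```

```text
n 3
[[-0.0012, -0.0317, 0.0151, 0.0217, 0.0034, 0.0205, -0.4], [-0.0019, -0.0313, 0.0158, 0.0217, 0.0034, 0.0205, -0.4], [-0.0025, -0.0309, 0.0164, 0.0217, 0.0034, 0.0205, -0.4]]
pregrasp [0.57292152 0.22422196 0.11387464] grasp [0.4883916  0.23161737 0.02902183]
n 4
[[0.0, 0.0, 0.03, 0.0, 0.0, 0.0, -0.4], [0.0, 0.0, 0.03, 0.0, 0.0, 0.0, -0.4], [0.0, 0.0, 0.03, 0.0, 0.0, 0.0, -0.4], [0.0, 0.0, 0.03, 0.0, 0.0, 0.0, -0.4]]
```

Emit:
apply_moves(
  commands=[
    [[-0.0012,-0.0317,0.0151,0.0217,0.0034,0.0205,-0.4],[-0.0019,-0.0313,0.0158,0.0217,0.0034,0.0205,-0.4],[-0.0025,-0.0309,0.0164,0.0217,0.0034,0.0205,-0.4],[0,0,0,0,0,0,-0.4],[0,0,0,0,0,0,-0.4]],
  ],
)

```text
time: 50.6
tcp_pos: [0.574, 0.2232, 0.1144]
orientation: [[0.706, -0.088, -0.703], [-0.063, -0.996, 0.061], [-0.706, 0.001, -0.708]]
force: [0.1, -1.1, 0.3]
width: 0.0597
```

```bash
python3 - <<'E'
from tin import *
np.set_printoptions(precision=4,suppress=True)
s=log();print(s['q'],s['tcp_pos'],s['orientation'])
w=np.radians(-5)
plan([.4884,.2316,.029],Z(w)@rz(t,[0,-1,0]),-.4,vmax=.025)
E
```

```text
[-0.1663  0.8924 -0.2571  1.2907 -0.1411  1.6839 -2.027 ] [0.574  0.2232 0.1144] [[ 0.7055 -0.0877 -0.7033]
 [-0.0628 -0.9962  0.0612]
 [-0.7059  0.001  -0.7083]]
n 5
[[-0.0001, -0.0002, 0.0242, 0.0001, -0.0003, -0.0002, -0.4], [-0.0001, -0.0002, 0.0242, 0.0001, -0.0003, -0.0002, -0.4], [-0.0001, -0.0002, 0.0242, 0.0001, -0.0003, -0.0002, -0.4], [-0.0001, -0.0002, 0.0242, 0.0001, -0.0003, -0.0002, -0.4], [-0.0001, -0.0002, 0.0242, 0.0001, -0.0003, -0.0002, -0.4]]
```

Emit:
apply_moves(
  commands=[
    [[-0.0001,-0.0002,0.0242,0.0001,-0.0003,-0.0002,-0.4],[-0.0001,-0.0002,0.0242,0.0001,-0.0003,-0.0002,-0.4],[-0.0001,-0.0002,0.0242,0.0001,-0.0003,-0.0002,-0.4],[-0.0001,-0.0002,0.0242,0.0001,-0.0003,-0.0002,-0.4],[-0.0001,-0.0002,0.0242,0.0001,-0.0003,-0.0002,-0.4],[0,0,0,0,0,0,-0.4]],
  ],
)

```text
time: 51.35
tcp_pos: [0.488, 0.2313, 0.0289]
orientation: [[0.703, -0.088, -0.706], [-0.062, -0.996, 0.062], [-0.708, 0.0, -0.706]]
force: [0.7, -1.0, -0.7]
width: 0.0594
```

```bash
python3 chk.py 25 | head -1; python3 - <<'E'
import cv2
im=cv2.imread('pics/s25.png');cv2.imwrite('pics/s25c.png',cv2.resize(im[120:290,250:430],None,fx=3.4,fy=3.4,interpolation=cv2.INTER_CUBIC))
E
```

```text
51.35 [-0.1784  0.8932 -0.2759  1.5458 -0.1482  1.427  -2.0167] [0.488  0.2313 0.0289] [ 0.7443 -1.0183 -0.6791] 0.05937324604993647
```

View pics/s25c.png

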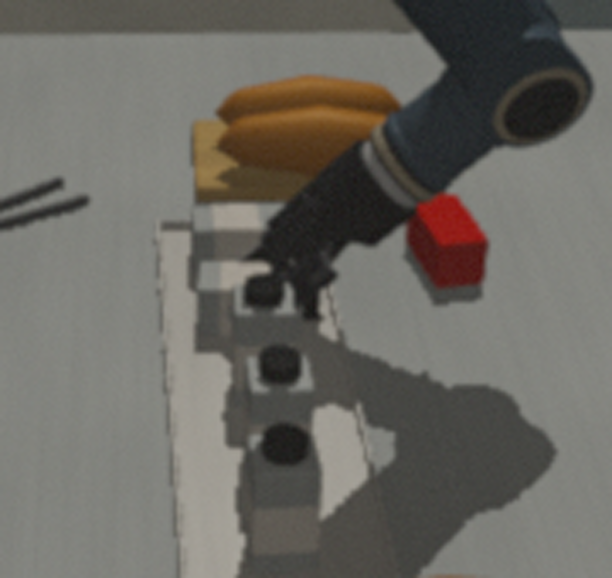

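Emit:
apply_moves(
  commands=[
    [[0,0,0,0,0,0,1],[0,0,0,0,0,0,1],[0,0,0,0,0,0,1],[0,0,0,0,0,0,1],[0,0,0,0,0,0,1]],
  ],
)

```text
time: 52.08
tcp_pos: [0.4902, 0.2327, 0.0304]
orientation: [[0.707, -0.088, -0.702], [-0.061, -0.996, 0.063], [-0.705, -0.002, -0.709]]
force: [3.7, -1.0, 5.7]
width: 0.0452
```

```bash
python3 - <<'E'
from tin import *
np.set_printoptions(precision=4,suppress=True)
s=log();print(s['q'],s['tcp_pos'],s['orientation'].tolist(),s['force'],s['width'])
json.dump([s['tcp_pos'].tolist(),s['orientation'].tolist()],open('gb.json','w'))
p,R=final2(s['tcp_pos'],s['orientation'],[.4543,.2346],np.radians(-5),.4992,.2305)
print(p,R)
E
```

```text
[-0.1791  0.8914 -0.2764  1.542  -0.1483  1.4271 -2.017 ] [0.4902 0.2327 0.0304] [[0.7067202267648651, -0.08788734295214005, -0.7020130597291127], [-0.06093919633550688, -0.9961284163823346, 0.0633608114342376], [-0.7048637708319249, -0.001998255347888004, -0.7093398843602158]] [ 3.7347 -1.0145  5.7398] 0.04521032901812402
[0.5026 0.2293 0.0399] [[-0.7049 -0.002  -0.7093]
 [-0.0009  1.     -0.0019]
 [ 0.7093 -0.0007 -0.7049]]
```

Emit:
apply_moves(
  commands=[
    [[-0.014,0,-0.014,0,0,0,1],[-0.021,0,-0.021,0,0,0,1],[-0.028,0,-0.028,0,0,0,1],[-0.028,0,-0.028,0,0,0,1],[0,0,0,0,0,-0.12,1],[0,0,0,0,0,-0.17,1],[0,0,0,0,0,-0.17,1],[0,0,0,0,0,-0.17,1]],
  ],
)

```text
time: 53.08
tcp_pos: [0.4882, 0.233, 0.1588]
orientation: [[0.619, 0.349, -0.703], [0.543, -0.837, 0.062], [-0.567, -0.421, -0.708]]
force: [0.1, 0.6, -2.3]
width: 0.0455
```

```bash
cat > fin.py <<'E'
from tin import *
import sys
np.set_printoptions(precision=4,suppress=True)
name,fx,fy,w,xr,yr,up=sys.argv[1],*map(float,sys.argv[2:8])
g=json.load(open(name))
s=log();print(s['q'],s['tcp_pos'],s['force'],s['width'])
p,R=final2(g[0],g[1],[fx,fy],np.radians(w),xr,yr);print('target',p)
plan(p+[0,0,up],R,1,vmax=.025)
E
python3 fin.py gb.json .4543 .2346 -5 .4992 .2305 .12
```

```text
[-0.0626  0.762  -0.4695  1.5033 -0.1025  1.6044 -1.5155] [0.4882 0.233  0.1588] [ 0.0769  0.591  -2.3272] 0.04553684940839857
target [0.5026 0.2293 0.0399]
n 16
[[0.0004, 0.0005, -0.0007, 0.002, -0.005, -0.1603, 1], [0.0003, 0.0005, -0.0007, 0.002, -0.005, -0.1603, 1], [0.0002, 0.0006, -0.0007, 0.002, -0.005, -0.1603, 1], [0.0001, 0.0006, -0.0007, 0.002, -0.005, -0.1603, 1], [0.0, 0.0006, -0.0007, 0.002, -0.005, -0.1603, 1], [-0.0001, 0.0006, -0.0007, 0.002, -0.005, -0.1603, 1], [-0.0002, 0.0006, -0.0007, 0.002, -0.005, -0.1603, 1], [-0.0003, 0.0005, -0.0007, 0.002, -0.005, -0.1603, 1], [-0.0004, 0.0005, -0.0007, 0.002, -0.005, -0.1603, 1], [-0.0004, 0.0004, -0.0007, 0.002, -0.005, -0.1603, 1]]
[[-0.0005, 0.0003, -0.0007, 0.002, -0.005, -0.1603, 1], [-0.0006, 0.0003, -0.0007, 0.002, -0.005, -0.1603, 1], [-0.0006, 0.0002, -0.0007, 0.002, -0.005, -0.1603, 1], [-0.0006, 0.0001, -0.0007, 0.002, -0.005, -0.1603, 1], [-0.0006, 0.0, -0.0007, 0.002, -0.005, -0.1603, 1], [-0.0006, -0.0001, -0.0007, 0.002, -0.005, -0.1603, 1]]
```

Emit:
apply_moves(
  commands=[
    [[0.0004,0.0005,-0.0007,0.002,-0.005,-0.1603,1],[0.0003,0.0005,-0.0007,0.002,-0.005,-0.1603,1],[0.0002,0.0006,-0.0007,0.002,-0.005,-0.1603,1],[0.0001,0.0006,-0.0007,0.002,-0.005,-0.1603,1],[0.0,0.0006,-0.0007,0.002,-0.005,-0.1603,1],[-0.0001,0.0006,-0.0007,0.002,-0.005,-0.1603,1],[-0.0002,0.0006,-0.0007,0.002,-0.005,-0.1603,1],[-0.0003,0.0005,-0.0007,0.002,-0.005,-0.1603,1],[-0.0004,0.0005,-0.0007,0.002,-0.005,-0.1603,1],[-0.0004,0.0004,-0.0007,0.002,-0.005,-0.1603,1]],
  ],
)

```text
time: 54.32
tcp_pos: [0.4974, 0.2301, 0.1593]
orientation: [[-0.382, 0.576, -0.723], [0.82, 0.571, 0.021], [0.425, -0.585, -0.691]]
force: [-0.1, 0.3, -2.6]
width: 0.0456
```

Emit:
apply_moves(
  commands=[
    [[-0.0005,0.0003,-0.0007,0.002,-0.005,-0.1603,1],[-0.0006,0.0003,-0.0007,0.002,-0.005,-0.1603,1],[-0.0006,0.0002,-0.0007,0.002,-0.005,-0.1603,1],[-0.0006,0.0001,-0.0007,0.002,-0.005,-0.1603,1],[-0.0006,0.0,-0.0007,0.002,-0.005,-0.1603,1],[-0.0006,-0.0001,-0.0007,0.002,-0.005,-0.1603,1],[0,0,0,0,0,0,1],[0,0,0,0,0,0,1]],
  ],
)

```text
time: 55.32
tcp_pos: [0.5031, 0.2288, 0.1595]
orientation: [[-0.705, 0.005, -0.709], [0.009, 1.0, -0.002], [0.709, -0.007, -0.705]]
force: [1.0, -0.2, -3.3]
width: 0.0456
```

```bash
python3 fin.py gb.json .4543 .2346 -5 .4992 .2305 .005;  python3 chk.py 26|head -2;python3 - <<'E'
import cv2
im=cv2.imread('pics/s26.png');cv2.imwrite('pics/s26c.png',cv2.resize(im[80:290,230:430],None,fx=2.8,fy=2.8,interpolation=cv2.INTER_CUBIC))
E
```

```text
[ 0.249   1.0831 -1.2011  1.4219  0.3587  1.7663  0.5727] [0.5031 0.2288 0.1595] [ 0.9843 -0.2451 -3.2546] 0.04558985323992656
target [0.5026 0.2293 0.0399]
n 5
[[-0.0162, 0.0003, 0.0162, 0.0, 0.0, -0.0019, 1], [-0.0162, 0.0002, 0.0162, 0.0, 0.0, -0.0019, 1], [-0.0162, 0.0002, 0.0162, 0.0, 0.0, -0.0019, 1], [-0.0162, 0.0002, 0.0162, 0.0, 0.0, -0.0019, 1], [-0.0162, 0.0001, 0.0162, 0.0, 0.0, -0.0019, 1]]
55.325 [ 0.249   1.0831 -1.2011  1.4219  0.3587  1.7663  0.5727] [0.5031 0.2288 0.1595] [ 0.9843 -0.2451 -3.2546] 0.04558985323992656
lid 3255 mean [ 0.6035 -0.2681  0.0727] rect [ 597. -258.] [166.6 163.6] 18.5 circ [ 595.7 -254.5] 86.2 z [0.0707 0.0727 0.0747]
```

View pics/s26c.png

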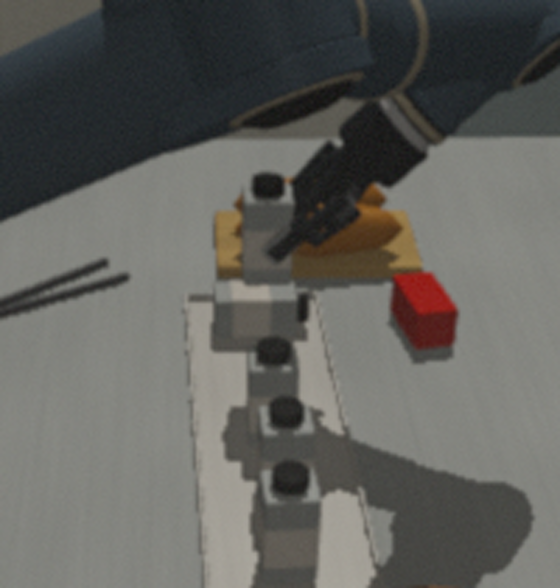

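Emit:
apply_moves(
  commands=[
    [[-0.0162,0.0003,0.0162,0.0,0.0,-0.0019,1],[-0.0162,0.0002,0.0162,0.0,0.0,-0.0019,1],[-0.0162,0.0002,0.0162,0.0,0.0,-0.0019,1],[-0.0162,0.0002,0.0162,0.0,0.0,-0.0019,1],[-0.0162,0.0001,0.0162,0.0,0.0,-0.0019,1],[0,0,0,0,0,0,1],[-0.0014,0,0.0014,0,0,0,1],[0,0,0,0,0,0,1]],
  ],
)

```text
time: 56.42
tcp_pos: [0.503, 0.2298, 0.0434]
orientation: [[-0.706, -0.003, -0.709], [-0.004, 1.0, -0.001], [0.709, 0.002, -0.706]]
force: [-0.7, 0.7, -1.9]
width: 0.0459
```

Emit:
apply_moves(
  commands=[
    [[-0.001,0,0.001,0,0,0,1],[0,0,0,0,0,0,1],[0,0,0,0,0,0,1]],
  ],
)

```text
time: 56.8
tcp_pos: [0.5029, 0.2297, 0.0416]
orientation: [[-0.705, -0.003, -0.709], [-0.003, 1.0, -0.001], [0.709, 0.002, -0.705]]
force: [0.2, 0.8, -1.6]
width: 0.0457
```

Emit:
apply_moves(
  commands=[
    [[-0.0012,0,0.0012,0,0,0,1],[0,0,0,0,0,0,1],[0,0,0,0,0,0,1]],
  ],
)

```text
time: 57.18
tcp_pos: [0.503, 0.2297, 0.0403]
orientation: [[-0.705, -0.003, -0.709], [-0.004, 1.0, -0.001], [0.709, 0.002, -0.705]]
force: [0.2, -1.3, 1.7]
width: 0.0456
```

Contact. Release and retreat along the tool axis.

Emit:
apply_moves(
  commands=[
    [[0,0,0,0,0,0,0.1],[0,0,0,0,0,0,-0.1],[0,0,0,0,0,0,-0.4],[0,0,0,0,0,0,-0.4],[0,0,0,0,0,0,-0.4],[0,0,-0.02,0,0,0,-0.4],[0,0,-0.04,0,0,0,-0.4],[0,0,-0.04,0,0,0,-0.4],[0,0,-0.03,0,0,0,-0.4],[0,0,0,0,0,0,-0.4]],
  ],
)

```text
time: 58.42
tcp_pos: [0.5963, 0.2305, 0.1328]
orientation: [[-0.707, -0.001, -0.707], [-0.003, 1.0, 0.001], [0.707, 0.003, -0.707]]
force: [0.0, -0.0, -1.3]
width: 0.06
```

```bash
python3 chk.py 27; python3 - <<'E'
from meas import *
np.set_printoptions(precision=4,suppress=True)
f,P=snap('top');Z=P[...,2];fr=f['frame'].astype(int)
comp(P,(Z>0.02)&(Z<0.056),(196,205,225,258),'a')
comp(P,(Z>0.043)&(Z<0.056),(196,205,225,258),'a top')
comp(P,(Z>0.085)&(Z<.12),(227,205,264,258),'b')
comp(P,(Z>0.085)&(Z<.12),(266,205,303,258),'c')
E
```

```text
58.425 [ 0.1592  1.18   -1.1416  1.1539  0.4332  1.8914  0.6814] [0.5963 0.2305 0.1328] [ 0.0006 -0.0041 -1.2559] 0.06001549596083753
lid 2950 mean [ 0.6054 -0.273   0.0728] rect [ 597.6 -258.1] [167.4 161.1] 15.4 circ [ 597.  -255.9] 85.7 z [0.0707 0.0728 0.0749]
lid 1803 mean [ 0.6023 -0.2791  0.073 ] rect [ 601.8 -274.3] [166.5 124.1] 14.7 circ [ 595.9 -254.3] 83.9 z [0.0685 0.0729 0.0775]
cup 261 mean [ 0.4481 -0.2017  0.2464] rect [ 448.4 -206.5] [ 66.  157.9] 11.1 circ [ 434.1 -209.3] 81.1 z [0.0775 0.0921 0.4576]
a 663 mean [0.4988 0.3291 0.0474] rect [503.2 332.2] [102.2  47.8] 1.8 circ [502.2 331.4] 53.0 z [0.0309 0.0497 0.054 ]
a top 548 mean [0.4969 0.3308 0.0502] rect [502.6 332.2] [100.5  47.8] 1.7 circ [501.1 330.9] 51.8 z [0.0454 0.0504 0.0542]
b 303 mean [0.4983 0.2295 0.0976] rect [499.2 230.7] [46.  43.5] 89.1 circ [499.8 231.1] 30.7 z [0.0886 0.0946 0.1093]
c 297 mean [0.4995 0.1287 0.0977] rect [500.9 129.5] [42.5 46.6] 89.4 circ [500.  129.8] 29.6 z [0.0883 0.0945 0.1087]
```

View pics/s27.png

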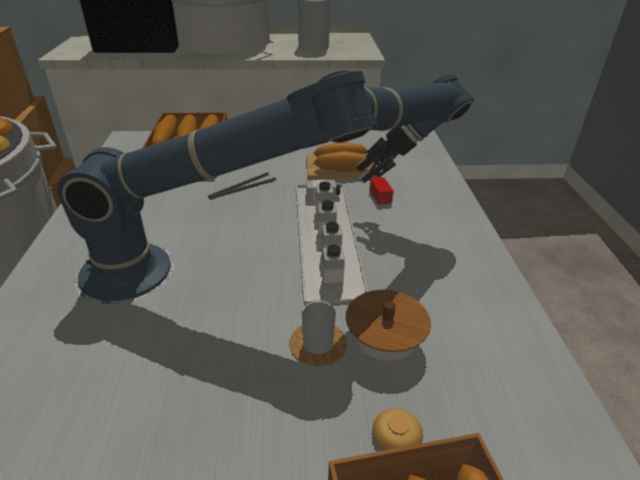

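View pics/t27.png

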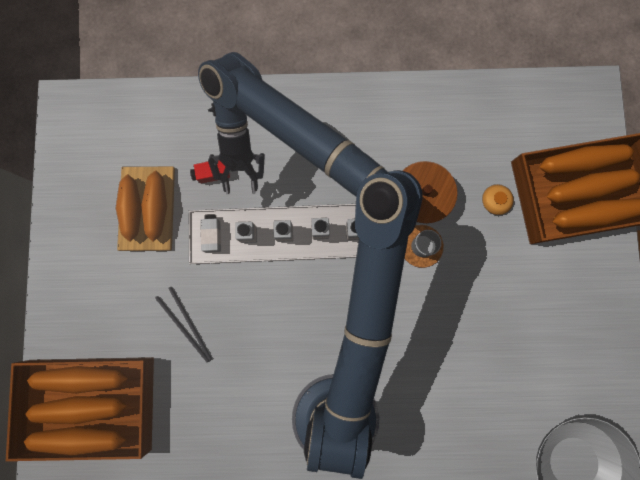

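```bash
python3 -c "
from tin import *
grasp2([.4521,.3302],np.radians(1.8),1)"
```

```text
n 3
[[0.0013, 0.0348, 0.0091, 0.0065, -0.0016, -0.0062, -0.4], [0.0011, 0.0349, 0.0089, 0.0065, -0.0016, -0.0062, -0.4], [0.0009, 0.0349, 0.0087, 0.0065, -0.0016, -0.0062, -0.4]]
pregrasp [0.57111588 0.33394022 0.11387464] grasp [0.48630494 0.33127493 0.02902183]
n 4
[[0.0, 0.0, 0.03, 0.0, 0.0, 0.0, -0.4], [0.0, 0.0, 0.03, 0.0, 0.0, 0.0, -0.4], [0.0, 0.0, 0.03, 0.0, 0.0, 0.0, -0.4], [0.0, 0.0, 0.03, 0.0, 0.0, 0.0, -0.4]]
```

Emit:
apply_moves(
  commands=[
    [[0.0013,0.0348,0.0091,0.0065,-0.0016,-0.0062,-0.4],[0.0011,0.0349,0.0089,0.0065,-0.0016,-0.0062,-0.4],[0.0009,0.0349,0.0087,0.0065,-0.0016,-0.0062,-0.4],[0,0,0,0,0,0,-0.4],[0,0,0,0,0,0,-0.4]],
  ],
)

```text
time: 59.2
tcp_pos: [0.5721, 0.3334, 0.1141]
orientation: [[-0.707, -0.031, -0.706], [-0.021, 1.0, -0.022], [0.707, -0.001, -0.708]]
force: [0.7, -0.8, -0.6]
width: 0.0596
```

```bash
python3 - <<'E'
from tin import *
np.set_printoptions(precision=4,suppress=True)
s=log();print(s['q'],s['tcp_pos'],s['orientation'])
w=np.radians(1.8)
plan([.4863,.3313,.0295],Z(w)@rz(t,[0,1,0]),-.4,vmax=.025)
E
```

```text
[ 0.0091  1.2159 -1.1397  1.1116  0.4188  1.8433  0.6051] [0.5721 0.3334 0.1141] [[-0.7072 -0.0307 -0.7064]
 [-0.0214  0.9995 -0.0221]
 [ 0.7067 -0.0005 -0.7075]]
n 5
[[0.0002, 0.0001, 0.0241, 0.0, 0.0001, -0.0002, -0.4], [0.0002, 0.0001, 0.0241, 0.0, 0.0001, -0.0002, -0.4], [0.0002, 0.0001, 0.0241, 0.0, 0.0001, -0.0002, -0.4], [0.0002, 0.0001, 0.0241, 0.0, 0.0001, -0.0002, -0.4], [0.0002, 0.0001, 0.0241, 0.0, 0.0001, -0.0002, -0.4]]
```

Emit:
apply_moves(
  commands=[
    [[0.0002,0.0001,0.0241,0.0,0.0001,-0.0002,-0.4],[0.0002,0.0001,0.0241,0.0,0.0001,-0.0002,-0.4],[0.0002,0.0001,0.0241,0.0,0.0001,-0.0002,-0.4],[0.0002,0.0001,0.0241,0.0,0.0001,-0.0002,-0.4],[0.0002,0.0001,0.0241,0.0,0.0001,-0.0002,-0.4],[0,0,0,0,0,0,-0.4],[0,0,0,0,0,0,1],[0,0,0,0,0,0,1],[0,0,0,0,0,0,1],[0,0,0,0,0,0,1]],
  ],
)

```text
time: 60.45
tcp_pos: [0.4873, 0.3324, 0.0309]
orientation: [[-0.708, -0.03, -0.705], [-0.023, 1.0, -0.02], [0.706, 0.002, -0.708]]
force: [1.8, 0.1, 1.4]
width: 0.0451
```

Emit:
apply_moves(
  commands=[
    [[0,0,0,0,0,0,1],[0,0,0,0,0,0,1]],
  ],
)

```text
time: 60.7
tcp_pos: [0.4871, 0.3323, 0.0309]
orientation: [[-0.708, -0.03, -0.706], [-0.023, 1.0, -0.02], [0.706, 0.002, -0.708]]
force: [1.7, -0.1, 3.1]
width: 0.0456
```

```bash
python3 - <<'E'
from tin import *
np.set_printoptions(precision=4,suppress=True)
s=log();print(s['q'],s['tcp_pos'],s['orientation'].tolist(),s['force'],s['width'])
json.dump([s['tcp_pos'].tolist(),s['orientation'].tolist()],open('ga.json','w'))
p,R=final2(s['tcp_pos'],s['orientation'],[.4521,.3302],np.radians(1.8),.498,.331)
print(p,R)
E
```

```text
[ 0.0631  1.2479 -1.1296  1.3836  0.4483  1.6056  0.5443] [0.4871 0.3323 0.0309] [[-0.7079108252490501, -0.030300031413857783, -0.7056515936292697], [-0.022979652030910905, 0.9995385314995867, -0.019866042388654418], [0.7059278993549887, 0.0021522416148733506, -0.7082804308805123]] [ 1.7326 -0.0709  3.0837] 0.04560529942737544
[0.5019 0.33   0.0391] [[ 0.7059  0.0022 -0.7083]
 [ 0.0007 -1.     -0.0023]
 [-0.7083  0.0011 -0.7059]]
```

Emit:
apply_moves(
  commands=[
    [[0.014,0,-0.014,0,0,0,1],[0.021,0,-0.021,0,0,0,1],[0.028,0,-0.028,0,0,0,1],[0.028,0,-0.028,0,0,0,1],[0,0,0,0,0,0.12,1],[0,0,0,0,0,0.17,1],[0,0,0,0,0,0.17,1],[0,0,0,0,0,0.17,1]],
  ],
)

```text
time: 61.7
tcp_pos: [0.4861, 0.3325, 0.1614]
orientation: [[-0.589, 0.395, -0.705], [0.573, 0.819, -0.02], [0.57, -0.416, -0.709]]
force: [-0.6, 0.3, -1.4]
width: 0.0458
```

```bash
python3 fin.py ga.json .4521 .3302 1.8 .498 .331 .12
```

```text
[ 0.0243  1.013  -1.0261  1.3534  0.2181  1.6964 -0.0158] [0.4861 0.3325 0.1614] [-0.6341  0.3339 -1.353 ] 0.045809650490151205
target [0.5019 0.33   0.0391]
n 15
[[-0.0008, 0.0003, -0.0006, 0.0008, 0.0014, 0.1687, 1], [-0.0007, 0.0005, -0.0006, 0.0008, 0.0014, 0.1687, 1], [-0.0006, 0.0006, -0.0006, 0.0008, 0.0014, 0.1687, 1], [-0.0005, 0.0007, -0.0006, 0.0008, 0.0014, 0.1687, 1], [-0.0004, 0.0008, -0.0006, 0.0008, 0.0014, 0.1687, 1], [-0.0003, 0.0008, -0.0006, 0.0008, 0.0014, 0.1687, 1], [-0.0001, 0.0009, -0.0006, 0.0008, 0.0014, 0.1687, 1], [0.0, 0.0009, -0.0006, 0.0008, 0.0014, 0.1687, 1], [0.0002, 0.0009, -0.0006, 0.0008, 0.0014, 0.1687, 1], [0.0003, 0.0008, -0.0006, 0.0008, 0.0014, 0.1687, 1]]
[[0.0004, 0.0008, -0.0006, 0.0008, 0.0014, 0.1687, 1], [0.0006, 0.0007, -0.0006, 0.0008, 0.0014, 0.1687, 1], [0.0007, 0.0006, -0.0006, 0.0008, 0.0014, 0.1687, 1], [0.0007, 0.0004, -0.0006, 0.0008, 0.0014, 0.1687, 1], [0.0008, 0.0003, -0.0006, 0.0008, 0.0014, 0.1687, 1]]
```

Emit:
apply_moves(
  commands=[
    [[-0.0008,0.0003,-0.0006,0.0008,0.0014,0.1687,1],[-0.0007,0.0005,-0.0006,0.0008,0.0014,0.1687,1],[-0.0006,0.0006,-0.0006,0.0008,0.0014,0.1687,1],[-0.0005,0.0007,-0.0006,0.0008,0.0014,0.1687,1],[-0.0004,0.0008,-0.0006,0.0008,0.0014,0.1687,1],[-0.0003,0.0008,-0.0006,0.0008,0.0014,0.1687,1],[-0.0001,0.0009,-0.0006,0.0008,0.0014,0.1687,1],[0.0,0.0009,-0.0006,0.0008,0.0014,0.1687,1],[0.0002,0.0009,-0.0006,0.0008,0.0014,0.1687,1],[0.0003,0.0008,-0.0006,0.0008,0.0014,0.1687,1]],
  ],
)

```text
time: 62.95
tcp_pos: [0.496, 0.3316, 0.1594]
orientation: [[0.462, 0.529, -0.712], [0.748, -0.664, -0.008], [-0.477, -0.529, -0.702]]
force: [-0.6, 0.3, -0.9]
width: 0.0455
```

Emit:
apply_moves(
  commands=[
    [[0.0004,0.0008,-0.0006,0.0008,0.0014,0.1687,1],[0.0006,0.0007,-0.0006,0.0008,0.0014,0.1687,1],[0.0007,0.0006,-0.0006,0.0008,0.0014,0.1687,1],[0.0007,0.0004,-0.0006,0.0008,0.0014,0.1687,1],[0.0008,0.0003,-0.0006,0.0008,0.0014,0.1687,1],[0,0,0,0,0,0,1],[0,0,0,0,0,0,1]],
  ],
)

```text
time: 63.82
tcp_pos: [0.5016, 0.3302, 0.1573]
orientation: [[0.705, 0.007, -0.709], [0.008, -1.0, -0.002], [-0.709, -0.004, -0.705]]
force: [-0.7, 1.3, -1.4]
width: 0.0454
```

```bash
python3 fin.py ga.json .4521 .3302 1.8 .498 .331 .005;  python3 chk.py 28|head -2;python3 - <<'E'
import cv2
im=cv2.imread('pics/s28.png');cv2.imwrite('pics/s28c.png',cv2.resize(im[80:290,230:430],None,fx=2.8,fy=2.8,interpolation=cv2.INTER_CUBIC))
E
```

```text
[-0.3165  0.8168 -0.2989  1.3469 -0.1956  1.6755 -2.1148] [0.5016 0.3302 0.1573] [-0.7249  1.3039 -1.4124] 0.045435789987011824
target [0.5019 0.33   0.0391]
n 5
[[0.0161, 0.0002, 0.0159, 0.0, 0.0001, 0.0015, 1], [0.0161, 0.0001, 0.0159, 0.0, 0.0001, 0.0015, 1], [0.0161, 0.0001, 0.0159, 0.0, 0.0001, 0.0015, 1], [0.0161, 0.0001, 0.0159, 0.0, 0.0001, 0.0015, 1], [0.0161, 0.0001, 0.0159, 0.0, 0.0001, 0.0015, 1]]
63.825 [-0.3165  0.8168 -0.2989  1.3469 -0.1956  1.6755 -2.1148] [0.5016 0.3302 0.1573] [-0.7249  1.3039 -1.4124] 0.045435789987011824
lid 3810 mean [ 0.5945 -0.2616  0.0728] rect [ 595.4 -255.2] [168.5 165.6] 85.5 circ [ 594.6 -254.7] 85.8 z [0.0708 0.0728 0.0747]
```

View pics/s28c.png

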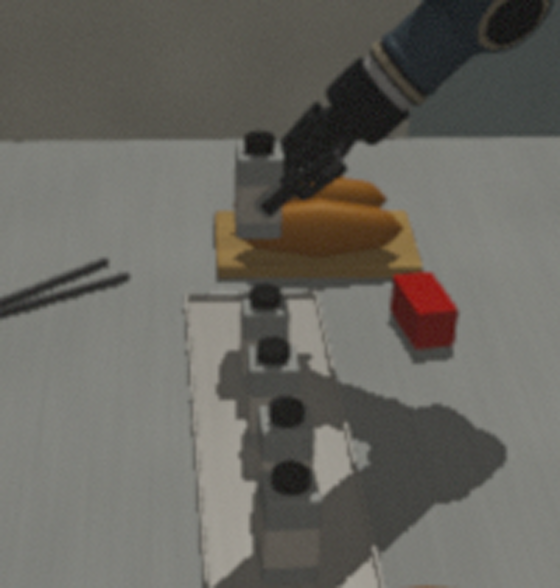

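Emit:
apply_moves(
  commands=[
    [[0.0161,0.0002,0.0159,0.0,0.0001,0.0015,1],[0.0161,0.0001,0.0159,0.0,0.0001,0.0015,1],[0.0161,0.0001,0.0159,0.0,0.0001,0.0015,1],[0.0161,0.0001,0.0159,0.0,0.0001,0.0015,1],[0.0161,0.0001,0.0159,0.0,0.0001,0.0015,1],[0,0,0,0,0,0,1],[0.0014,0,0.0014,0,0,0,1],[0,0,0,0,0,0,1]],
  ],
)

```text
time: 64.92
tcp_pos: [0.5026, 0.329, 0.0414]
orientation: [[0.706, -0.0, -0.708], [-0.003, -1.0, -0.003], [-0.708, 0.004, -0.706]]
force: [-0.1, 0.3, -0.6]
width: 0.0458
```

Emit:
apply_moves(
  commands=[
    [[0.001,0,0.001,0,0,0,1],[0,0,0,0,0,0,1],[0,0,0,0,0,0,1]],
  ],
)

```text
time: 65.3
tcp_pos: [0.5026, 0.3288, 0.0399]
orientation: [[0.706, -0.001, -0.708], [-0.004, -1.0, -0.003], [-0.708, 0.004, -0.706]]
force: [-0.6, -0.1, -2.0]
width: 0.0452
```

Emit:
apply_moves(
  commands=[
    [[0.001,0,0.001,0,0,0,1],[0,0,0,0,0,0,1],[0,0,0,0,0,0,1]],
  ],
)

```text
time: 65.68
tcp_pos: [0.5027, 0.3289, 0.0392]
orientation: [[0.706, -0.001, -0.709], [-0.003, -1.0, -0.002], [-0.709, 0.004, -0.705]]
force: [1.4, -0.8, 5.9]
width: 0.0455
```

Emit:
apply_moves(
  commands=[
    [[0,0,0,0,0,0,0.1],[0,0,0,0,0,0,-0.1],[0,0,0,0,0,0,-0.4],[0,0,0,0,0,0,-0.4],[0,0,0,0,0,0,-0.4],[0,0,-0.02,0,0,0,-0.4],[0,0,-0.04,0,0,0,-0.4],[0,0,-0.05,0,0,0,-0.4],[0,0,-0.05,0,0,0,-0.4],[0,0,0,0,0,0,-0.4]],
  ],
)

```text
time: 66.92
tcp_pos: [0.6192, 0.3292, 0.1537]
orientation: [[0.711, -0.003, -0.703], [-0.004, -1.0, 0.001], [-0.703, 0.002, -0.711]]
force: [-0.6, 0.8, 0.7]
width: 0.0597
```

Emit:
apply_moves(
  commands=[
    [[-0.03,0,-0.03,0,0,0,-0.4],[-0.03,0,-0.03,0,0,0,-0.4],[-0.03,0,-0.03,0,0,0,-0.4],[0,0,0,0,0,0,-0.4],[0,0,0,0,0,0,-0.4]],
  ],
)

```text
time: 67.55
tcp_pos: [0.6013, 0.3276, 0.2662]
orientation: [[0.717, -0.01, -0.697], [-0.004, -1.0, 0.01], [-0.697, -0.004, -0.717]]
force: [0.4, -0.0, -0.6]
width: 0.0595
```

```bash
python3 chk.py 29; python3 - <<'E'
from meas import *
np.set_printoptions(precision=4,suppress=True)
f,P=snap('top');Z=P[...,2];fr=f['frame'].astype(int)
comp(P,(Z>0.085)&(Z<.12),(190,205,227,258),'a')
comp(P,(Z>0.085)&(Z<.12),(228,205,264,258),'b')
comp(P,(Z>0.085)&(Z<.12),(266,205,303,258),'c')
comp(P,(Z>0.085)&(Z<.12),(305,205,340,258),'s0')
comp(P,(Z>0.085)&(Z<.12),(340,205,372,258),'s1')
E
```

```text
67.55 [-0.2128  0.9078 -0.514   0.9484 -0.0704  1.985  -2.2662] [0.6013 0.3276 0.2662] [ 0.3665 -0.0308 -0.6315] 0.05948884062860963
lid 3830 mean [ 0.5943 -0.2615  0.0728] rect [ 595.5 -255.1] [168.  168.8] 13.9 circ [ 595.7 -253.6] 86.4 z [0.0708 0.0728 0.0749]
lid 2976 mean [ 0.5941 -0.2526  0.0729] rect [ 595.5 -253. ] [166.4 167.5] 87.5 circ [ 594.9 -253.7] 85.3 z [0.0687 0.0729 0.0773]
cup 136 mean [ 0.4567 -0.2525  0.086 ] rect [ 456.3 -250.6] [64.5 66. ] 33.9 circ [ 457.2 -250.1] 34.1 z [0.0763 0.0874 0.0932]
a 295 mean [0.4975 0.3273 0.0975] rect [497.9 329.6] [47.2 45.1] 89.6 circ [498.8 328.9] 30.1 z [0.0883 0.0945 0.1083]
b 305 mean [0.4983 0.2296 0.0973] rect [498.8 231. ] [46.4 45.1] 88.8 circ [499.9 231.2] 31.4 z [0.0883 0.0945 0.109 ]
c none
s0 none
s1 310 mean [ 0.4999 -0.0636  0.0969] rect [501.3 -63.9] [46.3 46.1] 3.5 circ [501.5 -63.9] 30.6 z [0.0875 0.0934 0.1088]
```

View pics/s29.png

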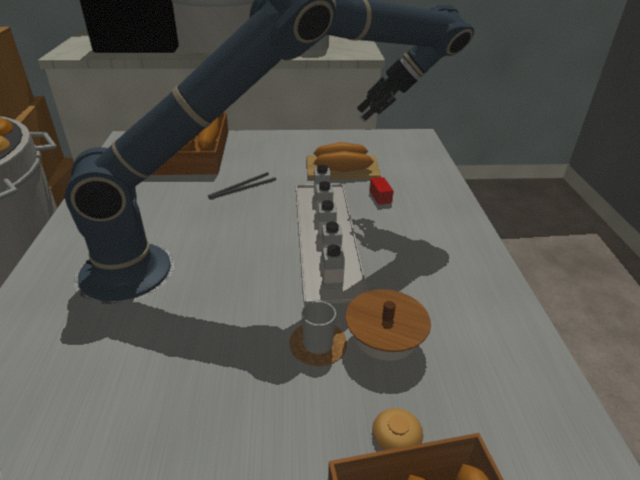

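View pics/t29.png

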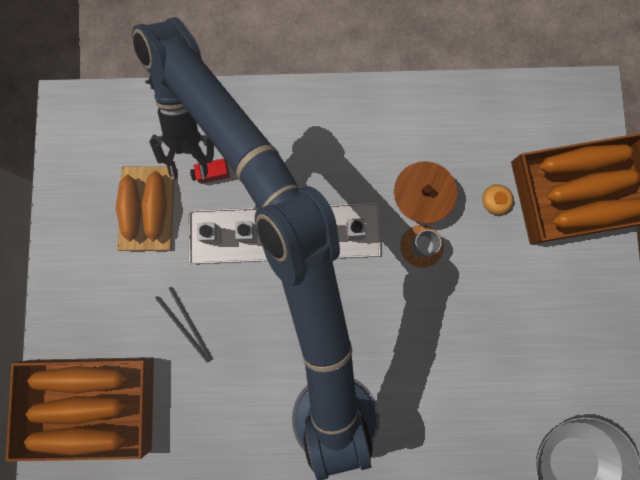

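Emit:
apply_moves(
  commands=[
    [[0,0,0,0,0.1,0,-0.4],[0,0,0,0,0.12,0,-0.4],[0,0,0,0,0.12,0,-0.4],[0,0,0,0,0.1,0,-0.4],[0,0,0,0,0,0,-0.4],[0,0,0,0,0,0,-0.4]],
  ],
)

```text
time: 68.45
tcp_pos: [0.6023, 0.3274, 0.2665]
orientation: [[0.945, -0.011, -0.325], [-0.009, -1.0, 0.008], [-0.325, -0.005, -0.946]]
force: [-0.3, -0.0, -0.4]
width: 0.0601
```

```bash
python3 chk.py 30; python3 - <<'E'
import cv2
im=cv2.imread('pics/s30.png');cv2.imwrite('pics/s30c.png',cv2.resize(im[130:380,250:450],None,fx=2.4,fy=2.4,interpolation=cv2.INTER_CUBIC))
E
```

```text
68.45 [-0.2133  0.6748 -0.498   1.2249  0.0968  1.5694 -2.2496] [0.6023 0.3274 0.2665] [-0.2891 -0.032  -0.3603] 0.06007555747492839
lid 3816 mean [ 0.5945 -0.2615  0.0727] rect [ 595.7 -254.7] [169.2 169.1] 28.6 circ [ 594.  -253.9] 86.5 z [0.0707 0.0727 0.0748]
lid 2972 mean [ 0.5941 -0.2526  0.0729] rect [ 594.3 -252.4] [167.9 167.5] 51.7 circ [ 595.6 -252.6] 85.6 z [0.0684 0.0729 0.0777]
cup 139 mean [ 0.4555 -0.2518  0.0858] rect [ 456.2 -250.6] [64.5 67.2] 36.2 circ [ 457.  -250.9] 34.6 z [0.0765 0.0872 0.0921]
```

View pics/s30c.png

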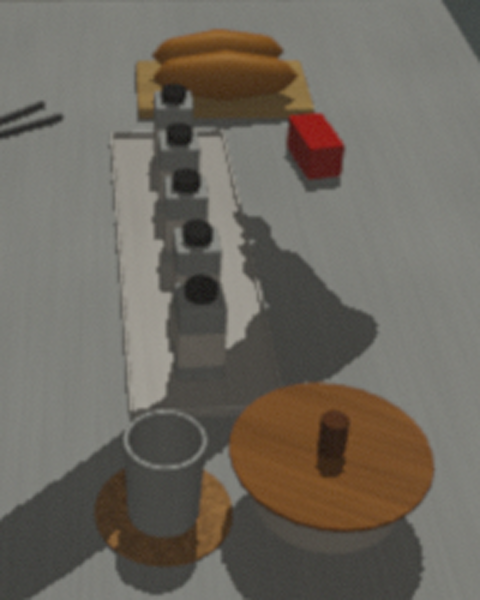

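Five tins stand in one row with caps up. The lid is flat and centred, the cup is upright on the mat, and the robot is clear. I hand in.

```bash
python3 -c "
from workcell import *
print(close_job())"
```

```text
the job is handed in; nothing more can be done
None
```

The job is done and was handed in at about 68 s of the 210 s allowed.

- **Chestnuts:** all seven went from the cup into the bowl. I counted them there before the lid went on, and the cup was empty.
- **Lid:** it lies flat, within about 1 mm of the bowl's centre, with its top surface at 73 mm as it should be. Just after I first released it, it was found about 35 mm aside, with the cup leaning on its edge. I gripped the knob again and slid the lid back, and the cup settled upright.
- **Cup:** it stands upright on the cork mat, within about 1–2 mm of the mat's centre. I set it down there before fetching the lid, because the gripper can hold only one thing at a time.
- **Tins:** all three tipped tins now stand cap up, in one row with the two that were already standing. One had its cap towards the robot, so I turned it round first.
- **Row alignment:** the tins stand within about 3 mm of the tray's middle line. At the last look the arm hid two of them from the top camera. Their positions come from earlier measurements, and the side view shows them upright in line.
- **Left alone:** the red tin, bread board, tongs and bun were not touched, and they look unchanged in the pictures. I did not measure them again.

No checks failed at the end. One joint came within 0.005 rad of its limit during the last retreat, and I moved it back before handing in.

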